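# Uncap the glue bottles for the ribbon workshop

## Task

Get the craft table ready for the ribbon makers: open the little chest's drawer fully, lift the loose cap off every glue bottle that still has one and stand each cap, closed end up, in a compartment of its own in the drawer, stand all four opened bottles upright on the flat of the silver pedestal tray, and finish with the drawer pushed fully shut. The caps are thin and the bottles soft, so grip and set them down gently (never more than 40 N on each finger, or 45 N of knock on the tray), never lift a bottle off the table with its cap still on, knock none over, and leave the other things where they lie.

Things in the scene. Friction and masses are not known exactly. Their poses are not given: they have to be found in the camera images.
- bottle_red: white soft plastic glue bottle with a red label band; round, 54 mm across and 62 mm tall to the shoulder, then narrowing to a 23 mm wide neck whose top is 93 mm up (98 mm with the cap on); about 120 g, most of it low down. Origin: centre of its underside, z up along the bottle. Soft: squirts if gripped with over 40 N a finger.
- cap_red: red round ribbed cap, 34 mm across, 25 mm tall, closed at the top and hollow below (20 mm deep), about 15 g, loose on the neck of the red bottle: lifts straight off in 20 mm. Origin: centre of its open lower rim, z to its closed top; on the bottle 73 mm above the bottle's origin. Thin: cracks if gripped with over 40 N a finger. Absent if that bottle is open already
- bottle_blue: white soft plastic glue bottle with a blue label band; round, 54 mm across and 62 mm tall to the shoulder, then narrowing to a 23 mm wide neck whose top is 93 mm up (98 mm with the cap on); about 120 g, most of it low down. Origin: centre of its underside, z up along the bottle. Soft: squirts if gripped with over 40 N a finger.
- cap_blue: blue round ribbed cap, 34 mm across, 25 mm tall, closed at the top and hollow below (20 mm deep), about 15 g, loose on the neck of the blue bottle: lifts straight off in 20 mm. Origin: centre of its open lower rim, z to its closed top; on the bottle 73 mm above the bottle's origin. Thin: cracks if gripped with over 40 N a finger. Absent if that bottle is open already
- bottle_green: white soft plastic glue bottle with a green label band; round, 54 mm across and 62 mm tall to the shoulder, then narrowing to a 23 mm wide neck whose top is 93 mm up (98 mm with the cap on); about 120 g, most of it low down. Origin: centre of its underside, z up along the bottle. Soft: squirts if gripped with over 40 N a finger.
- cap_green: green round ribbed cap, 34 mm across, 25 mm tall, closed at the top and hollow below (20 mm deep), about 15 g, loose on the neck of the green bottle: lifts straight off in 20 mm. Origin: centre of its open lower rim, z to its closed top; on the bottle 73 mm above the bottle's origin. Thin: cracks if gripped with over 40 N a finger. Absent if that bottle is open already
- bottle_yellow: white soft plastic glue bottle with a yellow label band; round, 54 mm across and 62 mm tall to the shoulder, then narrowing to a 23 mm wide neck whose top is 93 mm up (98 mm with the cap on); about 120 g, most of it low down. Origin: centre of its underside, z up along the bottle. Soft: squirts if gripped with over 40 N a finger.
- cap_yellow: yellow round ribbed cap, 34 mm across, 25 mm tall, closed at the top and hollow below (20 mm deep), about 15 g, loose on the neck of the yellow bottle: lifts straight off in 20 mm. Origin: centre of its open lower rim, z to its closed top; on the bottle 73 mm above the bottle's origin. Thin: cracks if gripped with over 40 N a finger. Absent if that bottle is open already
- chest_drawer0 (a joint): opening of the only drawer of the low wooden chest, m: 0 shut, 0.149 fully open; slides out towards the robot (along -x of cap_tray) with about 1 N of friction. The chest is fixed, 220 mm wide and deep and 80 mm tall; with the drawer shut, cap_tray lies 88 mm behind the chest's front, midway across
- chest_drawer0_handle (a point): middle of the drawer's steel bar handle: a level round bar 110 mm long (along the point's y) and about 10 mm thick, held 35 mm off the drawer front, 44 mm above the table. Moves with the drawer
- cap_tray (a point): on the drawer floor (22 mm above the table), the crossing of white ribs (3 mm thick, 10 mm high) that part it into four compartments, each 66 mm (x) by 87 mm (y), centred at x = +-34, y = +-45 mm in this point's frame (x to the chest's back, z up), all uncovered when fully open. Drawer walls stand 36 mm above this floor. Lies 124 mm behind the handle bar; moves with the drawer
- stand_top (a point): centre of the flat round bottom of the silver pedestal tray, 56 mm above the table: flat to 117 mm from the centre, then a shallow sloping rim that rises 6 mm, with a scalloped edge to 158 mm. Fixed. Bottles should be set on it with a light touch: it tells of any knock over 45 N
- spool_black: bystander: black ribbon spool lying flat, 50 mm across, 22 mm tall, origin at the centre of its underside; loose
- spool_grey: bystander: grey ribbon spool lying flat, 50 mm across, 22 mm tall, origin at the centre of its underside; loose
- tape: bystander: amber roll of tape lying flat, 84 mm across, 19 mm tall, origin at the centre of its underside; loose
- stand: the silver pedestal tray itself; origin on the table under its centre
Not all that is in view belongs to the job. What is meant by the cap_red is not brown or pink, and is the smaller of those in its own colour.

How it is judged:
On the way, in this order (a step that is already met when the one before it is completed fails the run):
1. the drawer is pulled open (value of joint chest_drawer0 above 0.13 m), for 0.2 s.
2. every cap stands in a compartment of its own in the drawer (x of cap_red in the frame of cap_tray between -0.07 and 0.07 m and y of cap_red in the frame of cap_tray between -0.09 and 0.09 m and z of cap_red in the frame of cap_tray between -0.006 and 0.007 m and angle between each of cap_red, cap_blue, cap_green, cap_yellow's own z axis and vertical below 0.15 rad and x of cap_blue in the frame of cap_tray between -0.07 and 0.07 m and y of cap_blue in the frame of cap_tray between -0.09 and 0.09 m and z of cap_blue in the frame of cap_tray between -0.006 and 0.007 m and x of cap_green in the frame of cap_tray between -0.07 and 0.07 m and y of cap_green in the frame of cap_tray between -0.09 and 0.09 m and z of cap_green in the frame of cap_tray between -0.006 and 0.007 m and x of cap_yellow in the frame of cap_tray between -0.07 and 0.07 m and y of cap_yellow in the frame of cap_tray between -0.09 and 0.09 m and z of cap_yellow in the frame of cap_tray between -0.006 and 0.007 m and ((x of cap_red in the frame of cap_tray above 0 m and x of cap_blue in the frame of cap_tray below 0 m) or (x of cap_blue in the frame of cap_tray above 0 m and x of cap_red in the frame of cap_tray below 0 m) or (y of cap_red in the frame of cap_tray above 0 m and y of cap_blue in the frame of cap_tray below 0 m) or (y of cap_blue in the frame of cap_tray above 0 m and y of cap_red in the frame of cap_tray below 0 m)) and ((x of cap_red in the frame of cap_tray above 0 m and x of cap_green in the frame of cap_tray below 0 m) or (x of cap_green in the frame of cap_tray above 0 m and x of cap_red in the frame of cap_tray below 0 m) or (y of cap_red in the frame of cap_tray above 0 m and y of cap_green in the frame of cap_tray below 0 m) or (y of cap_green in the frame of cap_tray above 0 m and y of cap_red in the frame of cap_tray below 0 m)) and ((x of cap_red in the frame of cap_tray above 0 m and x of cap_yellow in the frame of cap_tray below 0 m) or (x of cap_yellow in the frame of cap_tray above 0 m and x of cap_red in the frame of cap_tray below 0 m) or (y of cap_red in the frame of cap_tray above 0 m and y of cap_yellow in the frame of cap_tray below 0 m) or (y of cap_yellow in the frame of cap_tray above 0 m and y of cap_red in the frame of cap_tray below 0 m)) and ((x of cap_blue in the frame of cap_tray above 0 m and x of cap_green in the frame of cap_tray below 0 m) or (x of cap_green in the frame of cap_tray above 0 m and x of cap_blue in the frame of cap_tray below 0 m) or (y of cap_blue in the frame of cap_tray above 0 m and y of cap_green in the frame of cap_tray below 0 m) or (y of cap_green in the frame of cap_tray above 0 m and y of cap_blue in the frame of cap_tray below 0 m)) and ((x of cap_blue in the frame of cap_tray above 0 m and x of cap_yellow in the frame of cap_tray below 0 m) or (x of cap_yellow in the frame of cap_tray above 0 m and x of cap_blue in the frame of cap_tray below 0 m) or (y of cap_blue in the frame of cap_tray above 0 m and y of cap_yellow in the frame of cap_tray below 0 m) or (y of cap_yellow in the frame of cap_tray above 0 m and y of cap_blue in the frame of cap_tray below 0 m)) and ((x of cap_green in the frame of cap_tray above 0 m and x of cap_yellow in the frame of cap_tray below 0 m) or (x of cap_yellow in the frame of cap_tray above 0 m and x of cap_green in the frame of cap_tray below 0 m) or (y of cap_green in the frame of cap_tray above 0 m and y of cap_yellow in the frame of cap_tray below 0 m) or (y of cap_yellow in the frame of cap_tray above 0 m and y of cap_green in the frame of cap_tray below 0 m))), for 0.2 s.
At the end, for the whole second after the job is handed in: Each cap stands closed end up (0.15 rad) on the drawer floor (7 mm), one to a compartment; each bottle stands upright (0.1 rad), at rest, on the flat of the silver tray (7 mm), its axis within 95 mm of the tray's centre; the drawer is shut to within 8 mm (all of step 2 and horizontal distance between each of bottle_red, bottle_blue, bottle_green, bottle_yellow and stand_top below 0.095 m and z of bottle_red in the frame of stand_top between -0.006 and 0.007 m and angle between each of bottle_red, bottle_blue, bottle_green, bottle_yellow's own z axis and vertical below 0.1 rad and linear speed of each of bottle_red, bottle_blue, bottle_green, bottle_yellow below 0.03 m/s and z of bottle_blue in the frame of stand_top between -0.006 and 0.007 m and z of bottle_green in the frame of stand_top between -0.006 and 0.007 m and z of bottle_yellow in the frame of stand_top between -0.006 and 0.007 m and value of joint chest_drawer0 below 0.008 m); the robot touches nothing.
It fails at once if a bottle or cap is gripped with more than 40 N a finger (80 N on both together) (contact force between the fingers and bottle_red above 80 N or contact force between the fingers and bottle_blue above 80 N or contact force between the fingers and bottle_green above 80 N or contact force between the fingers and bottle_yellow above 80 N or contact force between the fingers and cap_red above 80 N or contact force between the fingers and cap_blue above 80 N or contact force between the fingers and cap_green above 80 N or contact force between the fingers and cap_yellow above 80 N).
It fails at once if a bottle is pressed or dropped onto the silver tray with more than 45 N (contact force between any of bottle_red, bottle_blue, bottle_green, bottle_yellow and stand above 45 N).
It fails at once if a bottle is lifted off the table with its loose cap still on ((height (world z) of cap_red above 0.103 m and distance between bottle_red and cap_red below 0.085 m) or (height (world z) of cap_blue above 0.103 m and distance between bottle_blue and cap_blue below 0.085 m) or (height (world z) of cap_green above 0.103 m and distance between bottle_green and cap_green below 0.085 m) or (height (world z) of cap_yellow above 0.103 m and distance between bottle_yellow and cap_yellow below 0.085 m)).
It fails at once if a bottle is tipped over (angle between any of bottle_red, bottle_blue, bottle_green, bottle_yellow's own z axis and vertical above 0.8 rad).
It fails at once if a bystander (a ribbon spool or the tape) is pushed away (distance of spool_black from where it was at the start of the episode above 0.08 m or distance of any of spool_grey, tape from where it was at the start of the episode above 0.06 m).
Of cap_red, cap_blue, cap_green, cap_yellow only 2 to 4 are there at a start; the rules pass over those that are not, and their reading is None.
At some moment in a run one of bottle_red, bottle_blue, bottle_green, bottle_yellow may be knocked a few centimetres aside while the robot is not near it.
It also fails if it takes over 210 s, if anything falls off the work surface, if the arm or the gripper's body presses on something with over 40 N, if the wrist force passes 120 N, or if a joint passes its speed limit or range.

## Robot

A 7-joint arm with a two-finger parallel gripper is mounted at the origin on the work surface. World frame = base frame: x ahead of the robot, y to its left, z up, the work surface at z = 0. Lengths are in m, angles in rad, forces in N, time in s.
With the tool pointing down it reaches from about 0.4 to 0.875 m from the base axis. Payload 19.3 kg.
Tool frame: the origin (TCP) lies between the finger pads; the fingertips stand ahead of it and the grasp point (between the pads) lies 8 mm behind it (bot.tip_extent is the x of the fingertips in the tool frame, in m); x points along the fingers, y is the direction in which the jaws open and shut, and the axes are right-handed (so a half turn about x gives the same grasp; the last joint's range is limited). The gripper opens to 85 mm and grips with 20 to 120 N. Pads are 22 mm wide; open, the fingers measure 114 mm over their backs; the gripper's body (76 mm by 85 mm) begins 54 mm behind the grasp point. The pads swing forward as they close: fully open they stand 13 mm farther back than shut.
Start: joints at [-1.375, 0.521, -0.036, 1.599, 0.021, 1.021, -0.113], TCP at [0.164, 0.603, 0.242] pointing down, gripper open.
Joint ranges: [-2.91, 2.91], [-0.3, 2.13], [-1.5, 1.42], [0.17, 2.43], [-1.26, 4.41], [0.16, 1.93], [-2.52, 2.52]. Speed limits (rad/s): [1.89, 1.89, 2.39, 2.39, 3.01, 3.01, 3.01].

## Interface

Orientations are given as [roll, pitch, yaw] about the fixed x, y, z axes, in that order (R = Rz(yaw) Ry(pitch) Rx(roll)).
In Python, from workcell import observe, grab_frame, camera_info, bot, nets gives the robot as it stands.
- The arm moves only by the tool jog_arm, never from a script. Its argument "commands" is a list of rows, each a list of 6 numbers: the shift along the tool's x, y, z in mm, then the turn, a rotation vector about the tool's x, y, z in rad. A call has 1 to 20 rows; each row shifts and turns the pose as measured when the row begins, along the tool's axes as they then stand; what a row does not reach is not made up. A row lasts 1/10 s, in which the tool goes at most 50 mm and 8.59 degrees, less where a joint would pass 70% of its speed; a pose out of reach is approached as far as the arm can. A call is refused whole if a number of a shift passes 50 or a number of a turn 0.15, either way. A call with a gripper value outside its range is refused whole. "gripper" is the closure in counts, from 0 (fully open) to 255 (shut), set as the call begins (left out, the last holds). The fingers move at their own pace and stop on an object; "newtons" is the grip in N (left out, the last holds). Time passes only in rows, so rows that do not move let the fingers close. It gives the time, the measured TCP pose, the force and the opening at its end, in the units of the state.
- observe(): the state, without advancing time (a new reading comes with each control period).
- grab_frame(name): name is "scene" or "top" or "wrist"; returns the picture (480x640x3 uint8, red, green, blue); there is no depth.
- camera_info(name): a dict with "fov_y" (degrees; the focal length in pixels is half the picture's height over the tangent of half this angle, whatever the lens; pixels are square), "cx", "cy" (the principal point, pixels), "R" (3x3) and "t" (3): a world point X has camera coordinates R X + t; the wrist camera has in their place "tool_from_camera" (4x4, takes a point from camera to tool coordinates, whose origin is the TCP and whose axes are the tool frame's). Camera axes: x right, y down, z forward; pixel columns grow to the right and rows downward; lengths in m; the calibration is good to about 2 mm. A picture is of the moment at which its call begins: read the wrist's pose just before it. camera_info takes no time and is no camera call.
- bot.job_done(): hands the job in, once; it reports no verdict.
Trained networks look in the newest picture that a camera, given by its name, has taken for a name from the list of things; names that differ only in an ending like _2 or _b are one class to them, and where a whole thing is asked for, a point or a joint stands for the part that bears it (a point fixed in the world has none). Each returns a list of dicts, best first, with "p" (0 to 1); they miss things now and then, are a little off and sometimes report something else, mostly with a low value. They report only what shows in the picture. A call takes as long as a camera call. They do not tell look-alikes from the thing itself.
- nets.find_in(camera, name): "rect" ([left, top, right, bottom] in pixels, round what is visible of it).
- nets.silhouettes(camera, name): "mask" (480x640 bool, what is visible of it) and "rect" ([left, top, right, bottom] in pixels, round what is visible of it).
- nets.pinpoint(camera, name): "location" ([column, row] in pixels: a listed point, or the origin of a listed thing).
The state is a dict: "clock": time; "qpos": joint angles; "qd": joint speeds; "joint_efforts": joint torques, N m; "position": TCP position; "tool_rot": TCP orientation; "force": force on the tool from outside, world axes, zero at the start; "moment": the same for the moment, N m; "grip_width": finger opening in m.
Only numpy, scipy, OpenCV 4.12 (cv2) and the standard library are available. Lean on these libraries where they do the work, as an engineer would, in place of code of your own. Each camera call takes 0.05 s, during which the arm holds its last target.

## Working session

There is one attempt and no reset: what is moved stays moved. The work goes in short steps, Python scripts to look and compute and a tool call to move; the robot and the scene stay as the last step left them, time stands still between calls to the robot, and variables do not carry over. Pictures are saved under pics/ and viewed, and the job is handed in when it is done.

Besides the shell and the picture viewer there is one more tool, called after "Call:" as a command line: name --pt "numbers of a row" for each row, then --argument value for the rest. jog_arm: Moves the arm, as the interface text tells. Its arguments: {"type":"object","properties":{"commands":{"type":"array","items":{"type":"array","items":{"type":"number"}}},"gripper":{"type":"number"},"newtons":{"type":"number"}},"required":["commands"]}

```bash
ls; mkdir -p pics; cat > h.py <<'E'
import numpy as np, cv2
from workcell import observe, grab_frame, camera_info, bot, nets
from scipy.spatial.transform import Rotation as Ro
def save(cam,fn):
    im=grab_frame(cam); cv2.imwrite('pics/'+fn,im[:,:,::-1]); return im
def cam(name,st=None):
    c=camera_info(name); f=240/np.tan(np.radians(c['fov_y'])/2)
    if 'R' in c: R=np.array(c['R']);t=np.array(c['t'])
    else:
        st=st or observe(); T=np.eye(4);T[:3,:3]=Ro.from_euler('xyz',st['tool_rot']).as_matrix();T[:3,3]=st['position']
        W=np.linalg.inv(T@np.array(c['tool_from_camera']));R=W[:3,:3];t=W[:3,3]
    return f,c['cx'],c['cy'],R,t
def proj(C,X):
    f,cx,cy,R,t=C; p=R@np.array(X)+t; return np.array([cx+f*p[0]/p[2],cy+f*p[1]/p[2]])
def back(C,uv,z):
    f,cx,cy,R,t=C; d=R.T@np.array([(uv[0]-cx)/f,(uv[1]-cy)/f,1]); o=-R.T@t; return o+d*(z-o[2])/d[2]
E
python3 - <<'E'
from h import *
s=observe(); print(s); print(bot.tip_extent)
for n in ('scene','top','wrist'): 
    save(n,n+'0.png'); c=camera_info(n); print(n,{k:np.round(v,3).tolist() if not isinstance(v,(str,dict)) else v for k,v in c.items()})
E
```

```text
pics
{'clock': 0.0, 'qpos': array([-1.37519164,  0.52203313, -0.03631361,  1.59998062,  0.02119316,
        1.02104904, -0.11277507]), 'qd': array([-0.00048575, -0.00076162,  0.00111991, -0.00054639, -0.00121299,
        0.00062235,  0.00256746]), 'joint_efforts': array([ 5.74516325e-04, -9.27101827e+01,  1.98022529e+00, -3.69934559e+01,
        1.78999890e-02,  8.21541500e-03,  8.35019648e-06]), 'position': array([0.16413828, 0.60275205, 0.24172376]), 'tool_rot': array([-1.50083417,  1.56971088, -1.76663992]), 'force': array([-0.66607175, -0.12007283,  0.29144945]), 'moment': array([ 0.00991662,  0.02470729, -0.01317058]), 'grip_width': 0.08548109026873604}
0.011
scene {'fov_y': 42.768, 'cx': 312.674, 'cy': 236.633, 'R': [[0.411, 0.911, 0.018], [0.701, -0.304, -0.645], [-0.583, 0.278, -0.764]], 't': [-0.208, -0.365, 1.405]}
top {'fov_y': 43.365, 'cx': 320.708, 'cy': 240.77, 'R': [[0.03, -1.0, 0.003], [-0.992, -0.03, -0.125], [0.125, 0.001, -0.992]], 't': [-0.044, 0.59, 1.029]}
wrist {'fov_y': 63.004, 'cx': 320.125, 'cy': 240.511, 'tool_from_camera': [[-0.0, -0.263, 0.965, -0.131], [1.0, 0.0, 0.0, -0.001], [-0.001, 0.965, 0.263, -0.067], [0.0, 0.0, 0.0, 1.0]]}
```

View pics/scene0.png

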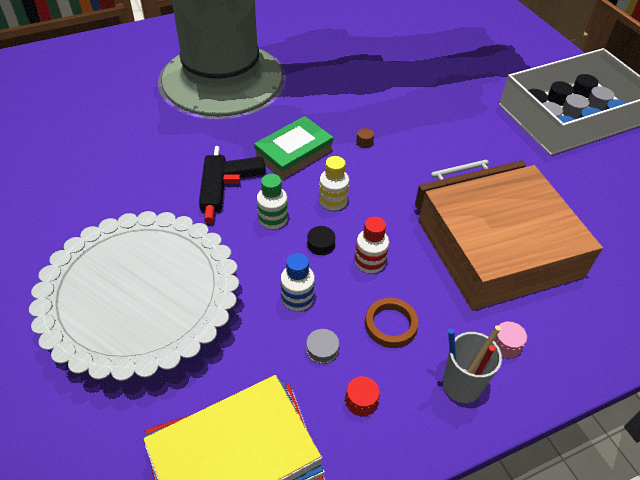

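View pics/top0.png

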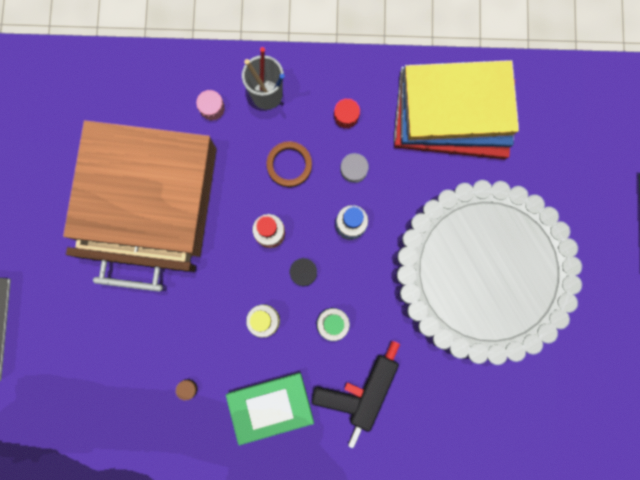

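View pics/wrist0.png

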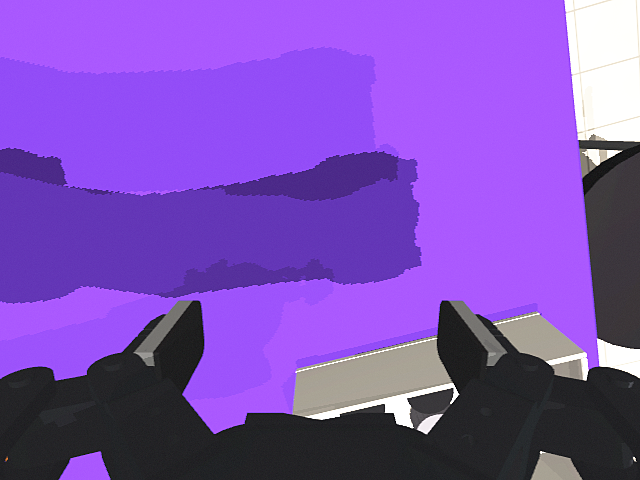

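Red-cap candidates in the top view are the cap on the red bottle (266,226), the larger loose red lid (347,111), the pink lid (210,103) and the brown cap (185,390). By the description it is the one on the red bottle. The other three are decoys. All four bottles are capped, and the drawer is slightly ajar.

```bash
cat > meas.py <<'E'
from h import *
from scipy.optimize import least_squares
s=observe(); print('clk',s['clock'])
print(Ro.from_euler('xyz',s['tool_rot']).as_matrix().round(3).tolist())
ims={c:save(c,c+'_m%d.png'%int(s['clock']*100)) for c in('top','scene')}
C={c:cam(c) for c in ims}
H={'cap':.073,'bottle':0.0}
for n in ['cap_red','cap_blue','cap_green','cap_yellow','bottle_red','bottle_blue','bottle_green','bottle_yellow','chest_drawer0_handle','cap_tray','stand_top','spool_black','spool_grey','tape']:
    obs=[]
    for c in ims:
        r=nets.pinpoint(c,n)
        for q in r[:2]: 
            print(n,c,round(q['p'],2),np.round(q['location']), end=' ')
            z={'cap':.073,'bot':0,'che':.044,'sta':.056,'spo':0,'tap':0}.get(n[:3],0) if n!='cap_tray' else .022
            print('->',back(C[c],q['location'],z).round(3))
    
E
python3 meas.py; python3 - <<'E'
from h import *
im=cv2.imread('pics/top0.png')[190:260,225:305]; cv2.imwrite('pics/crop.png',cv2.resize(im,None,fx=7,fy=7,interpolation=cv2.INTER_CUBIC))
E
```

```text
clk 0.15
[[-0.0, 0.263, 0.965], [-0.001, 0.965, -0.263], [-1.0, -0.001, 0.0]]
cap_red top 0.91 [214. 111.] -> [0.81  0.167 0.073]
cap_red top 0.85 [266. 224.] -> [0.611 0.069 0.073]
cap_red scene 0.94 [364. 399.] -> [ 0.861 -0.086  0.073]
cap_red scene 0.67 [374. 238.] -> [0.616 0.06  0.073]
cap_blue top 0.57 [354. 219.] -> [ 0.625 -0.083  0.073]
cap_blue scene 0.97 [299. 269.] -> [ 0.625 -0.079  0.073]
cap_green top 0.61 [331. 325.] -> [ 0.445 -0.047  0.073]
cap_green top 0.61 [354. 171.] -> [ 0.709 -0.081  0.073]
cap_green scene 0.73 [273. 191.] -> [ 0.451 -0.053  0.073]
cap_yellow top 0.72 [258. 320.] -> [0.449 0.074 0.073]
cap_yellow scene 0.65 [331. 175.] -> [0.454 0.058 0.073]
cap_yellow scene 0.3 [136. 285.] -> [ 0.554 -0.32   0.073]
bottle_red top 0.76 [270. 234.] -> [0.605 0.066 0.   ]
bottle_red top 0.2 [128. 285.] -> [0.505 0.321 0.   ]
bottle_red scene 0.75 [369. 259.] -> [0.604 0.064 0.   ]
bottle_blue top 0.58 [350. 225.] -> [ 0.626 -0.078  0.   ]
bottle_blue scene 0.72 [298. 297.] -> [ 0.628 -0.081 -0.   ]
bottle_green top 0.77 [332. 327.] -> [ 0.441 -0.05   0.   ]
bot
[... 489 characters left out ...]
02 0.304 0.044]
stand_top top 0.57 [489. 270.] -> [ 0.547 -0.318  0.056]
stand_top scene 0.71 [299. 271.] -> [ 0.618 -0.075  0.056]
stand_top scene 0.69 [138. 288.] -> [ 0.548 -0.319  0.056]
spool_black top 0.87 [307. 270.] -> [ 0.54  -0.003  0.   ]
spool_black scene 0.94 [322. 243.] -> [0.537 0.004 0.   ]
spool_black scene 0.62 [296. 297.] -> [ 0.627 -0.086  0.   ]
spool_grey top 0.66 [351. 172.] -> [ 0.725 -0.078  0.   ]
spool_grey scene 0.89 [322. 350.] -> [ 0.733 -0.087 -0.   ]
spool_grey scene 0.68 [333. 197.] -> [0.442 0.07  0.   ]
tape top 0.77 [288. 165.] -> [0.736 0.038 0.   ]
tape scene 0.75 [144. 308.] -> [ 0.548 -0.32   0.   ]
tape scene 0.68 [326. 349.] -> [ 0.735 -0.081  0.   ]
```

View pics/crop.png

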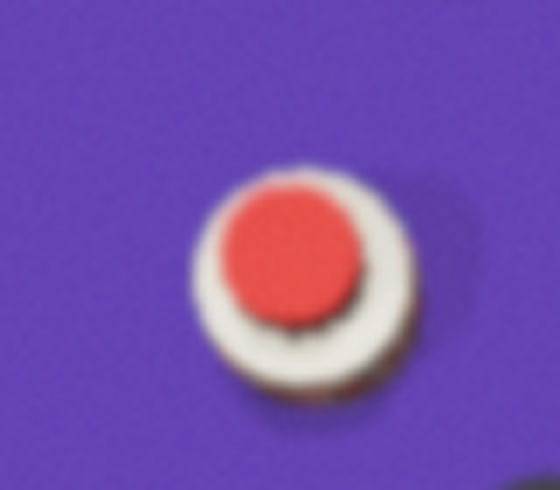

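```bash
cat > caps.py <<'E'
from h import *
def blobs(cam_,wins,zc):
    im=cv2.cvtColor(grab_frame(cam_),cv2.COLOR_RGB2HSV); C=cam(cam_); out={}
    hue={'red':(0,6,170),'blue':(105,116,0),'green':(50,80,0),'yellow':(22,34,0)}
    for k,w in wins.items():
        h=hue[k]; m=((im[:,:,0]>=h[0])&(im[:,:,0]<=h[1])|((h[2]>0)&(im[:,:,0]>=h[2])))&(im[:,:,1]>110)&(im[:,:,2]>90)
        mm=np.zeros(m.shape,np.uint8); x,y=w; mm[y-22:y+22,x-22:x+22]=m[y-22:y+22,x-22:x+22]
        n,l,s,c=cv2.connectedComponentsWithStats(mm); i=1+np.argmax(s[1:,4])
        print(cam_,k,s[i],c[i].round(1),back(C,c[i],zc).round(4))
E
python3 - <<'E'
from caps import *
blobs('top',{'red':(266,226),'blue':(353,217),'green':(333,324),'yellow':(260,320)},.095)
blobs('scene',{'red':(374,229),'blue':(297,266),'green':(271,186),'yellow':(336,168)},.089)
C=cam('top')
# handle ends
for uv in [(97,282),(159,289)]: print('h',back(C,uv,.044))
for X in [(0.25,0)]: pass
for uv in [(86,122),(211,137),(65,238),(196,252)]: print('chest top',back(C,uv,.080).round(3))
im=cv2.imread('pics/top0.png')
cv2.imwrite('pics/chest.png',cv2.resize(im[110:300,50:225],None,fx=3.2,fy=3.2,interpolation=cv2.INTER_CUBIC))
im=cv2.imread('pics/scene0.png')
cv2.imwrite('pics/chest2.png',cv2.resize(im[140:320,400:610],None,fx=3.2,fy=3.2,interpolation=cv2.INTER_CUBIC))
E
```

```text
top red [257 217  20  20 312] [266.2 226.4] [0.605  0.0657 0.095 ]
top blue [344 207  19  21 302] [352.9 217.2] [ 0.625  -0.0789  0.095 ]
top green [325 316  18  18 251] [333.6 324.3] [ 0.4461 -0.0513  0.095 ]
top yellow [251 312  19  19 285] [260.2 320.7] [0.4484 0.0693 0.095 ]
scene red [365 217  21  18 286] [374.8 225. ] [0.6032 0.0658 0.089 ]
scene blue [287 253  22  19 324] [297.2 261.9] [ 0.6227 -0.081   0.089 ]
scene green [262 174  19  14 216] [270.8 180.4] [ 0.4398 -0.0521  0.089 ]
scene yellow [326 156  19  23 378] [334.8 167.1] [0.4535 0.065  0.089 ]
h [0.50608244 0.36034147 0.044     ]
h [0.49716025 0.25197354 0.044     ]
chest top [0.781 0.387 0.08 ]
chest top [0.761 0.169 0.08 ]
chest top [0.577 0.407 0.08 ]
chest top [0.56  0.184 0.08 ]
```

View pics/chest.png

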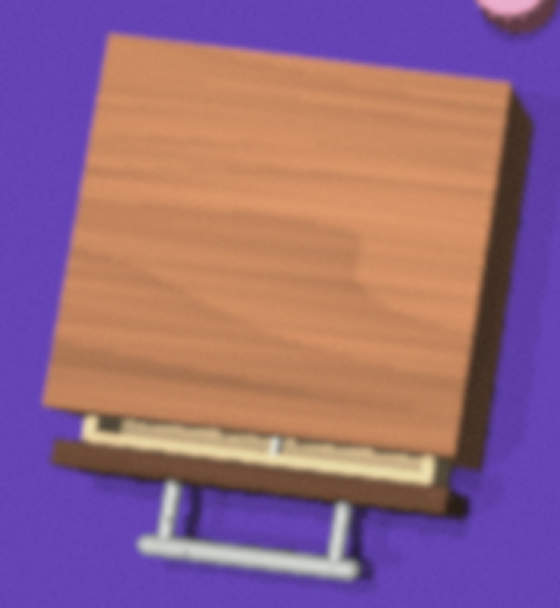

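View pics/chest2.png

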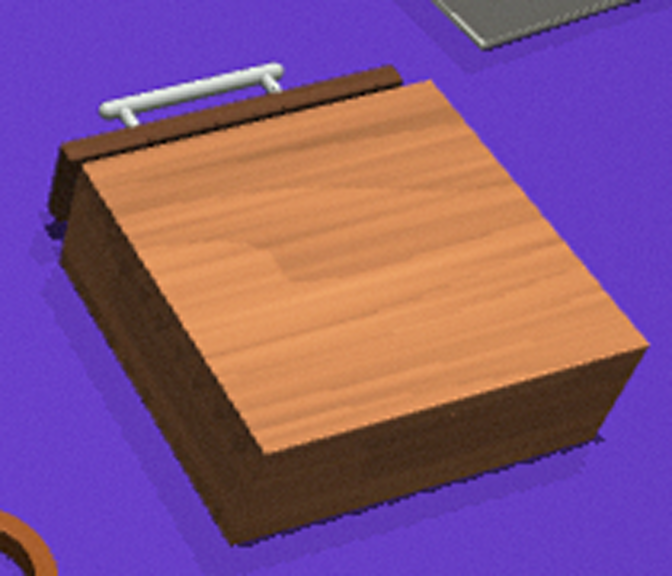

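```bash
cat > plan.py <<'E'
from h import *
def plan(target,phi,n,st=None,down=True):
    """n rows, constant world step, from the measured pose; returns rounded rows"""
    st=st or observe(); R=Ro.from_euler('xyz',st['tool_rot']); p=np.array(st['position'])
    G=Ro.from_matrix(np.array([[0,-np.sin(phi),np.cos(phi)],[0,np.cos(phi),np.sin(phi)],[-1,0,0]]))
    rows=[]
    for i in range(n):
        k=n-i; d=(np.array(target)-p)/k
        s=(R.inv().apply(d)*1000).round(0); w=((R.inv()*G).as_rotvec()/k); w=np.where(np.abs(w)<.004,0,w).round(2)
        rows.append([*map(int,s),*map(float,w)]); p=p+R.apply(s)/1000; R=R*Ro.from_rotvec(w)
    print('rows',str(rows).replace('0.0,','0,').replace('0.0]','0]').replace('-0,','0,').replace('-0]','0]')); print('end',p.round(4))
def show():
    s=observe(); R=Ro.from_euler('xyz',s['tool_rot']).as_matrix()
    print('t',round(s['clock'],2),'p',s['position'].round(4),'phi',round(np.arctan2(R[1,2],R[0,2]),3),'tilt',R[:2,0].round(3),'F',s['force'].round(1),'w',round(s['grip_width'],4),'q',s['qpos'].round(2))
E
python3 -c "
from plan import *
show(); plan([.5016,.306,.13],-1.65,14)"
```

```text
t 1.75 p [0.1642 0.603  0.2423] phi -0.266 tilt [ 0. -0.] F [ 0.3 -0.2  0.7] w 0.0854 q [-1.38  0.52 -0.04  1.6   0.02  1.02 -0.11]
rows [[8, -14, 29, 0.1, 0, 0], [8, -11, 30, 0.1, 0, 0], [8, -8, 31, 0.1, 0, 0], [8, -5, 32, 0.1, 0, 0], [8, -2, 32, 0.1, 0, 0], [8, 1, 32, 0.1, 0, 0], [8, 5, 32, 0.1, 0, 0], [8, 8, 31, 0.1, 0, 0], [8, 11, 30, 0.1, 0, 0], [8, 14, 29, 0.1, 0, 0], [8, 16, 28, 0.1, 0, 0], [8, 19, 26, 0.09, 0, 0], [8, 22, 24, 0.1, 0, 0], [8, 23, 21, 0.09, 0, 0]]
end [0.5014 0.306  0.1303]
```

Call:
jog_arm --pt "8 -14 29 0.1 0 0" --pt "8 -11 30 0.1 0 0" --pt "8 -8 31 0.1 0 0" --pt "8 -5 32 0.1 0 0" --pt "8 -2 32 0.1 0 0" --pt "8 1 32 0.1 0 0" --pt "8 5 32 0.1 0 0" --pt "8 8 31 0.1 0 0" --pt "8 11 30 0.1 0 0" --pt "8 14 29 0.1 0 0" --pt "8 16 28 0.1 0 0" --pt "8 19 26 0.09 0 0" --pt "8 22 24 0.1 0 0" --pt "8 23 21 0.09 0 0" --pt "0 0 0 0 0 0" --gripper 130 --newtons 20

```text
clock: 3.25
position: [0.5065, 0.2886, 0.1261]
tool_rot: [2.878, 1.566, 1.178]
force: [-0.8, 0.1, -0.2]
grip_width: 0.042
```

```bash
python3 -c "
from plan import *
show(); save('wrist','w1.png');save('scene','s1.png'); plan([.5016,.306,.08],-1.65,4)"
```

```text
t 3.25 p [0.5065 0.2886 0.1261] phi -1.7 tilt [0.002 0.004] F [-0.8  0.1 -0.2] w 0.042 q [-0.84  0.63  0.32  1.83 -0.29  0.73 -0.49]
rows [[12, -1, -3, -0.01, 0, 0], [12, -1, -3, -0.01, 0, 0], [11, -1, -4, -0.01, 0, 0], [12, -1, -3, -0.01, -0.01, 0]]
end [0.5016 0.3055 0.0797]
```

View pics/w1.png

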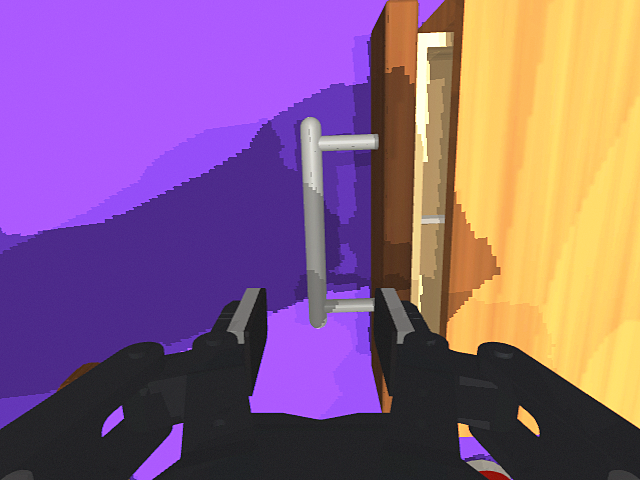

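The wrist view shows the handle bar running from (311,122) to (318,322), with the drawer front at about column 378.

```bash
python3 -c "
from plan import *
C=cam('wrist')
a=back(C,(311,124),.044);b=back(C,(318,320),.044);m=(a+b)/2;print(a,b,m,np.arctan2(*(b-a)[:2][::-1])); 
for uv in [(372,142),(374,305)]: print(back(C,uv,.044))
plan([m[0],m[1],.075],-1.65,4); plan([m[0],m[1],.035],-1.65,9)"
```

```text
[0.50746913 0.36348409 0.044     ] [0.49732988 0.25132026 0.044     ] [0.50239951 0.30740217 0.044     ] -1.660948128154244
[0.5384589  0.35046999 0.044     ]
[0.53145934 0.25695402 0.044     ]
rows [[13, -1, -4, -0.01, 0, 0], [13, -1, -4, -0.01, 0, 0], [13, -1, -3, -0.01, 0, 0], [13, 0, -4, -0.01, -0.01, 0]]
end [0.5029 0.3075 0.0747]
rows [[10, 0, -2, 0, 0, 0], [10, 0, -2, -0.01, 0, 0], [10, -1, -2, 0, 0, 0], [10, 0, -1, -0.01, 0, 0], [10, 0, -2, 0, 0, 0], [10, -1, -1, -0.01, 0, 0], [11, 0, -2, 0, 0, 0], [10, -1, -1, -0.01, 0, 0], [11, 0, -2, 0, -0.01, 0]]
end [0.5029 0.3077 0.0347]
```

Call:
jog_arm --pt "10 -1 -4 -0.02 0 0" --pt "10 -1 -4 -0.01 0 0" --pt "10 -1 -4 -0.01 0 0" --pt "10 0 -4 0 0 0" --pt "10 0 -3 0 0 0" --pt "10 0 0 0 0 0" --pt "10 0 0 0 0 0" --pt "10 0 0 0 0 0" --pt "6 0 0 0 0 0" --pt "0 0 0 0 0 0"

```text
clock: 4.35
position: [0.5024, 0.3178, 0.0346]
tool_rot: [2.809, 1.56, 1.167]
force: [-1.3, -2.2, 20.6]
grip_width: 0.0419
```

```bash
python3 -c "
from plan import *
show()"
```

```text
t 4.35 p [0.5024 0.3178 0.0346] phi -1.642 tilt [0.004 0.01 ] F [-1.3 -2.2 20.6] w 0.0419 q [-0.83  0.78  0.24  1.83 -0.33  0.57 -0.45]
```

Call:
jog_arm --pt "0 0 0 0 0 0" --pt "0 0 0 0 0 0"

```text
clock: 4.55
position: [0.5038, 0.3177, 0.0352]
tool_rot: [2.679, 1.558, 1.036]
force: [-1.6, 0.4, 1.9]
grip_width: 0.042
```

```bash
python3 -c "
from plan import *
show(); save('wrist','w2.png');save('scene','s2.png')"
```

```text
t 4.55 p [0.5038 0.3177 0.0352] phi -1.643 tilt [0.007 0.011] F [-1.6  0.4  1.9] w 0.042 q [-0.82  0.77  0.24  1.83 -0.33  0.56 -0.45]
```

View pics/w2.png

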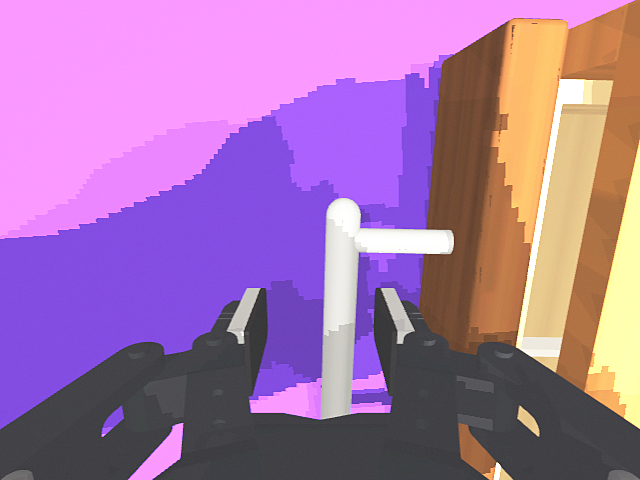

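View pics/s2.png

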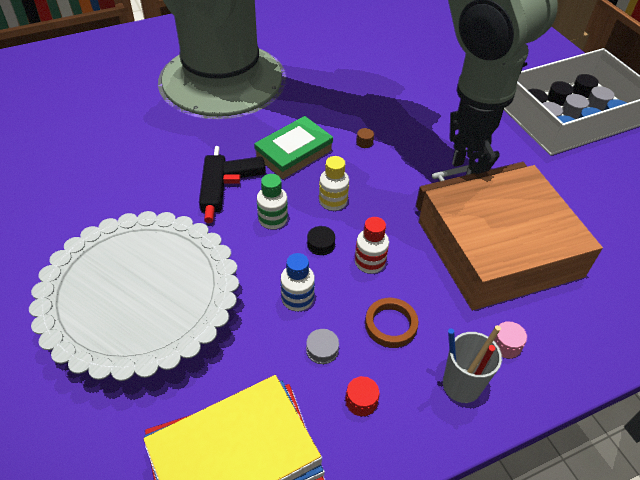

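The bar, at columns 327–358, sits between the fingers at 265 and 375. The 20 N reading was only a stopping transient and is now 2 N. Next I close on the bar and pull along -x of the chest.

Call:
jog_arm --pt "0 0 0 0 0 0" --pt "0 0 0 0 0 0" --pt "0 0 0 0 0 0" --pt "0 0 0 0 0 0" --pt "0 0 0 0 0 0" --pt "0 0 0 0 0 0" --gripper 255 --newtons 40

```text
clock: 5.25
position: [0.5037, 0.3174, 0.0348]
tool_rot: [2.693, 1.558, 1.05]
force: [-0.2, -0.8, 3.0]
grip_width: 0.0099
```

```bash
python3 -c "
from plan import *
show(); s=observe();p=s['position'];plan([p[0]-.13*.9965,p[1]+.13*.085,p[2]],-1.655,14)"
```

```text
t 5.25 p [0.5037 0.3174 0.0348] phi -1.644 tilt [0.006 0.011] F [-0.2 -0.8  3. ] w 0.0099 q [-0.82  0.78  0.24  1.83 -0.33  0.56 -0.45]
rows [[0, -9, 0, 0, 0, 0], [0, -9, 0, 0, 0, 0], [0, -9, 0, 0, 0, 0], [0, -9, 0, 0, 0, 0], [0, -9, 0, 0, 0, 0], [0, -9, 0, 0, 0, 0], [0, -10, 0, 0, 0, 0], [0, -9, 0, 0, 0, 0], [0, -10, 0, 0, 0, 0], [0, -9, 0, 0, 0, 0], [0, -10, 0, 0, 0, 0], [0, -9, -1, 0, 0, 0], [0, -10, 0, 0.01, -0.01, 0], [-1, -9, 0, 0, 0, -0.01]]
end [0.3742 0.328  0.0352]
```

Call:
jog_arm --pt "0 -6 0 0 0 0" --pt "0 -9 0 0 0 0" --pt "0 -9 0 0 0 0" --pt "0 -9 0 0 0 0" --pt "0 -9 0 0 0 0" --pt "0 -9 0 0 0 0" --pt "0 -9 0 0 0 0" --pt "0 -9 0 0 0 0" --pt "0 -9 0 0 0 0" --pt "0 -9 0 0 0 0" --pt "0 -7 0 0 0 0" --pt "0 -5 0 0 0 0" --pt "0 0 0 0 0 0"

```text
clock: 6.55
position: [0.3957, 0.3277, 0.0348]
tool_rot: [2.69, 1.554, 1.049]
force: [-0.8, 4.0, 1.5]
grip_width: 0.0093
```

```bash
python3 -c "
from plan import *
show(); save('top','t3.png')"
```

```text
t 6.55 p [0.3957 0.3277 0.0348] phi -1.641 tilt [0.008 0.014] F [-0.8  4.   1.5] w 0.0093 q [-0.97  0.69  0.22  2.05 -0.36  0.42 -0.53]
```

View pics/t3.png

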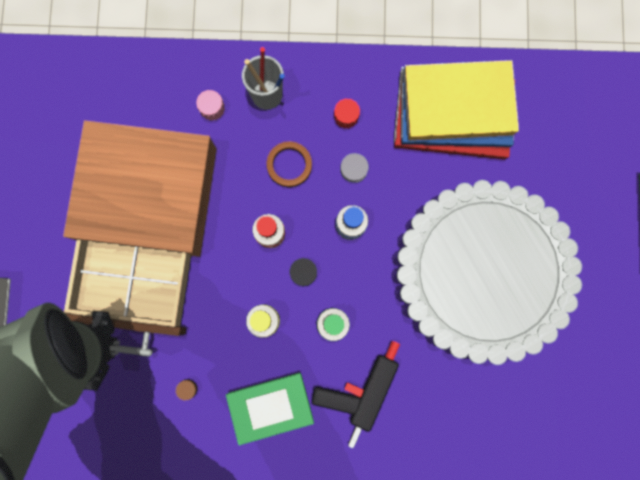

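Call:
jog_arm --pt "0 -3 0 0 0 0" --pt "0 -3 0 0 0 0" --pt "0 -3 0 0 0 0" --pt "0 -3 0 0 0 0" --pt "0 -3 0 0 0 0" --pt "0 -3 0 0 0 0"

```text
clock: 7.2
position: [0.3808, 0.3292, 0.0348]
tool_rot: [2.561, 1.551, 0.917]
force: [1.6, 4.6, 1.9]
grip_width: 0.0097
```

```bash
python3 -c "
from plan import *
show()"
```

```text
t 7.2 p [0.3808 0.3292 0.0348] phi -1.644 tilt [0.012 0.016] F [1.6 4.6 1.9] w 0.0097 q [-0.99  0.68  0.22  2.08 -0.37  0.4  -0.55]
```

Call:
jog_arm --pt "0 -2 0 0 0 0" --pt "0 -2 0 0 0 0" --pt "0 -2 0 0 0 0" --pt "0 -2 0 0 0 0"

```text
clock: 7.6
position: [0.374, 0.3298, 0.0348]
tool_rot: [2.515, 1.549, 0.869]
force: [2.0, 4.7, 1.3]
grip_width: 0.0095
```

```bash
python3 -c "
from plan import *
show()"
```

```text
t 7.6 p [0.374  0.3298 0.0348] phi -1.645 tilt [0.014 0.016] F [2.  4.7 1.3] w 0.0095 q [-1.01  0.68  0.22  2.09 -0.38  0.39 -0.56]
```

Call:
jog_arm --pt "0 -2 0 0 0 0" --pt "0 -2 0 0 0 0" --pt "0 -2 0 0 0 0"

```text
clock: 7.9
position: [0.3726, 0.33, 0.0349]
tool_rot: [2.342, 1.543, 0.694]
force: [14.2, 3.9, -11.6]
grip_width: 0.0098
```

```bash
python3 -c "
from plan import *
show()
s=observe();plan(s['position']+np.array([0,0,.115]),-1.65,7)"
```

```text
t 7.9 p [0.3726 0.33   0.0349] phi -1.649 tilt [0.021 0.018] F [ 14.2   3.9 -11.6] w 0.0098 q [-1.01  0.68  0.22  2.1  -0.38  0.38 -0.57]
rows [[-16, 0, 0, 0, 0, 0], [-16, 0, 0, 0, 0, 0], [-17, 0, 0, 0, 0, 0], [-16, 1, -1, 0, 0, -0.01], [-17, 0, 0, 0, -0.01, 0], [-16, 0, 0, 0, 0, -0.01], [-17, 1, -1, 0, -0.01, 0]]
end [0.373  0.33   0.1499]
```

Call:
jog_arm --pt "0 0 0 0 0 0" --pt "0 0 0 0 0 0" --pt "0 0 0 0 0 0" --pt "-10 0 0 0 0 0" --pt "-20 0 0 0 0 0" --pt "-20 0 0 0 0 0" --pt "-20 0 0 0 0 0" --pt "-20 0 0 0 0 0" --pt "-20 0 0 0 0 0" --pt "-10 0 0 0 0 0" --pt "0 0 0 0 0 0" --gripper 170 --newtons 20

```text
clock: 9.0
position: [0.3686, 0.3238, 0.1618]
tool_rot: [2.3, 1.55, 0.649]
force: [-0.6, -0.0, -0.6]
grip_width: 0.0284
```

```bash
python3 -c "
from plan import *
show();plan([.45,.069,.18],-.3,14); 
from caps import *
"
```

```text
t 9.0 p [0.3686 0.3238 0.1618] phi -1.651 tilt [0.016 0.012] F [-0.6 -0.  -0.6] w 0.0284 q [-1.14  0.45  0.39  2.05 -0.26  0.67 -0.66]
rows [[-1, 7, 18, -0.1, 0, 0], [-1, 5, 18, -0.1, 0, 0], [-1, 4, 19, -0.1, 0, 0], [-2, 2, 19, -0.1, 0, 0], [-1, 0, 19, -0.1, 0, 0], [-2, -2, 19, -0.09, 0, 0], [-1, -4, 19, -0.1, 0, 0], [-2, -6, 18, -0.09, 0, 0], [-1, -7, 18, -0.1, 0, 0], [-2, -9, 17, -0.09, 0, 0], [-1, -10, 16, -0.1, 0, 0], [-2, -12, 15, -0.09, 0, -0.01], [-1, -13, 13, -0.1, 0, 0], [-2, -15, 12, -0.09, 0.01, -0.01]]
end [0.4496 0.069  0.1802]
```

Call:
jog_arm --pt "0 6 18 -0.11 0 0" --pt "0 5 18 -0.11 0 0" --pt "0 4 19 -0.11 0 0" --pt "0 2 19 -0.11 0 0" --pt "0 0 19 -0.11 0 0" --pt "0 -2 19 -0.11 0 0" --pt "0 -4 19 -0.11 0 0" --pt "0 -6 18 -0.11 0 0" --pt "0 -8 18 -0.11 0 0" --pt "0 -10 16 -0.11 0 0" --pt "0 -12 14 -0.11 0 0" --pt "0 -13 12 -0.11 0 0" --pt "0 -14 9 -0.11 0 0" --pt "0 -12 6 -0.11 0 0" --pt "0 0 0 0 0 0" --gripper 90

```text
clock: 10.5
position: [0.4545, 0.0717, 0.1496]
tool_rot: [1.543, 1.563, 1.499]
force: [-0.6, 0.7, 0.1]
grip_width: 0.0553
```

```bash
python3 -c "
from plan import *
show(); C=cam('wrist'); save('wrist','w4.png'); save('top','t4.png')
print(proj(C,(.45,.067,.095)))
from caps import *
blobs('top',{'red':(266,226),'blue':(353,217),'green':(333,324),'yellow':(260,320)},.095)
blobs('scene',{'red':(374,229),'blue':(297,266),'green':(271,186),'yellow':(336,168)},.089)
"
```

```text
t 10.5 p [0.4545 0.0717 0.1496] phi -0.043 tilt [0.001 0.008] F [-0.6  0.7  0.1] w 0.0553 q [-0.25  0.41 -0.04  2.11  0.01  0.63  1.23]
[310.30437104 264.13161891]
top red [257 217  20  20 312] [266.2 226.4] [0.605  0.0657 0.095 ]
top blue [344 207  19  21 303] [352.9 217.1] [ 0.6251 -0.0789  0.095 ]
top green [325 316  18  17 244] [333.5 324.1] [ 0.4463 -0.0512  0.095 ]Traceback (most recent call last):
  File "<string>", line 6, in <module>
    blobs('top',{'red':(266,226),'blue':(353,217),'green':(333,324),'yellow':(260,320)},.095)
    ~~~~~^^^^^^^^^^^^^^^^^^^^^^^^^^^^^^^^^^^^^^^^^^^^^^^^^^^^^^^^^^^^^^^^^^^^^^^^^^^^^^^^^^^^
  File "caps.py", line 8, in blobs
    n,l,s,c=cv2.connectedComponentsWithStats(mm); i=1+np.argmax(s[1:,4])
                                                      ~~~~~~~~~^^^^^^^^^
    return _wrapfunc(a, 'argmax', axis=axis, out=out, **kwds)
    return bound(*args, **kwds)
ValueError: attempt to get argmax of an empty sequence
```

View pics/w4.png

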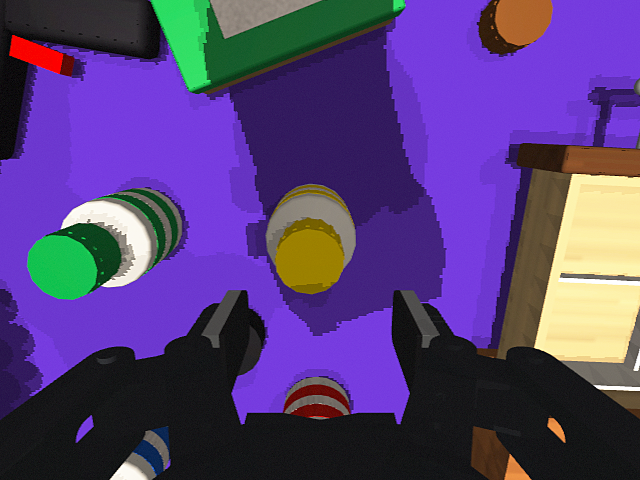

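View pics/t4.png

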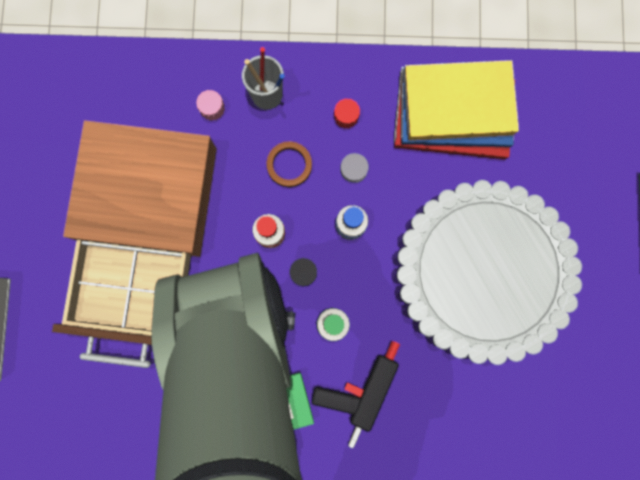

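The wrist view puts the yellow cap's top disc at about (310,258). The top view puts the rib crossing at about (130,288).

```bash
cat > wcap.py <<'E'
from h import *
import sys
def wc(col,near=None,zt=.098,fn='wc.png'):
    hue={'red':(0,6,172),'blue':(104,116,0),'green':(50,80,0),'yellow':(22,34,0)}[col]
    C=cam('wrist'); im0=save('wrist',fn); im=cv2.cvtColor(im0,cv2.COLOR_RGB2HSV)
    m=((im[:,:,0]>=hue[0])&(im[:,:,0]<=hue[1])|((hue[2]>0)&(im[:,:,0]>=hue[2])))&(im[:,:,1]>120)&(im[:,:,2]>70)
    n,l,s,c=cv2.connectedComponentsWithStats(m.astype(np.uint8))
    for i in np.argsort(-s[1:,4])[:3]+1:
        # bottom-most part = top disc: fit the min width
        (x,y),r=cv2.minEnclosingCircle(np.argwhere(l==i)[:,::-1].astype(np.float32))
        x0,y0,w,h,a=s[i]; print(col,s[i],'disc',(x0+w/2,y0+h-w/2),back(C,(x0+w/2,y0+h-w/2),zt).round(4))
E
python3 -c "
from wcap import *
wc('yellow',fn='w5.png'); wc('green',fn='w6.png')
C=cam('top'); print(back(C,(130,288),.030)); print(back(C,(81,357),.044),back(C,(149,363),.044))
for n in ('chest_drawer0_handle','cap_tray'):
  grab_frame('top'); print([(q['p'],q['location'],back(C,q['location'],.044 if 'h' in n else .022)) for q in nets.pinpoint('top',n)[:2]])
"
```

```text
yellow [ 271  218   70   77 4083] disc (np.float64(306.0), np.float64(260.0)) [0.4466 0.0672 0.098 ]
yellow [270 185  81  41 418] disc (np.float64(310.5), np.float64(185.5)) [0.4102 0.0714 0.098 ]
yellow [268 215   2   3   3] disc (np.float64(269.0), np.float64(217.0)) [0.4242 0.0508 0.098 ]
green [  145     0   255    93 10420] disc (np.float64(272.5), np.float64(-34.5)) [0.3203 0.0608 0.098 ]
green [  23  236   71   64 3490] disc (np.float64(58.5), np.float64(264.5)) [ 0.4432 -0.0539  0.098 ]
green [ 93 198  44  13  57] disc (np.float64(115.0), np.float64(189.0)) [ 0.4077 -0.0195  0.098 ]
[0.49792799 0.3067426  0.03      ]
[0.37725862 0.37794864 0.044     ] [0.3705931  0.26109098 0.044     ]
[(0.88, [116.2, 359.2], array([0.37532815, 0.31754183, 0.044     ])), (0.23, [305.9, 277.0], array([ 0.52557899, -0.00220745,  0.044     ]))]
[(0.62, [128.9, 290.2], array([0.49429112, 0.31092456, 0.022     ]))]
```

```bash
python3 -c "
from plan import *
show();plan([.448,.068,.087],-.085,7)"
```

```text
t 10.95 p [0.4545 0.074  0.1504] phi -0.044 tilt [0.002 0.008] F [-0.5 -0.3  0.9] w 0.0552 q [-0.26  0.4  -0.03  2.11  0.01  0.63  1.23]
rows [[9, -1, -1, 0.01, 0, 0], [9, -1, -1, 0.01, 0, 0], [9, -1, -1, 0, 0, 0], [9, -1, -1, 0.01, 0, 0], [9, -1, -1, 0, 0, 0], [9, -1, -1, 0.01, 0, 0], [9, -1, 0, 0, 0, -0.01]]
end [0.4482 0.0679 0.0873]
```

Call:
jog_arm --pt "6 -1 -1 0.01 0 0" --pt "9 -1 -1 0.01 0 0" --pt "9 -1 -1 0 0 0" --pt "9 -1 -1 0.01 0 0" --pt "8 -1 -1 0 0 -0.01" --pt "6 -1 -1 0.01 0 0" --pt "0 0 0 0 0 0" --pt "0 0 0 0 0 0" --gripper 100

```text
clock: 11.75
position: [0.4469, 0.0685, 0.0981]
tool_rot: [-1.704, 1.568, -1.791]
force: [0.0, -1.6, -0.5]
grip_width: 0.0521
```

```bash
python3 -c "
from plan import *
show();plan([.448,.068,.087],-.085,2);save('wrist','w7.png')"
```

```text
t 11.75 p [0.4469 0.0685 0.0981] phi -0.087 tilt [-0.001 -0.003] F [ 0.  -1.6 -0.5] w 0.0521 q [-0.28  0.49 -0.01  2.16  0.02  0.49  1.18]
rows [[6, 0, 1, 0, 0, 0], [5, 0, 0, 0, 0, 0]]
end [0.4478 0.0684 0.0871]
```

View pics/w7.png

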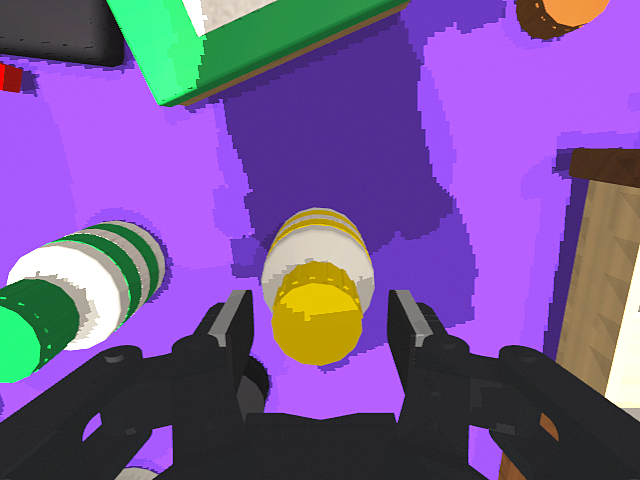

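```bash
python3 -c "
from plan import *
C=cam('wrist');print(back(C,(317,321),.098),proj(C,observe()['position']))"
```

```text
[0.44619255 0.06696862 0.098     ] [321.37997384 322.63215017]
```

The cap is aligned to within 2 mm. Next I descend and close gently.

Call:
jog_arm --pt "5 0 0 0 0 0" --pt "5 0 0 0 0 0" --pt "1 0 0 0 0 0" --pt "0 0 0 0 0 0" --pt "0 0 0 0 0 0"

```text
clock: 12.3
position: [0.4474, 0.0686, 0.0869]
tool_rot: [-1.15, 1.568, -1.238]
force: [-0.1, 0.3, 0.8]
grip_width: 0.0517
```

Call:
jog_arm --pt "0 0 0 0 0 0" --pt "0 0 0 0 0 0" --pt "0 0 0 0 0 0" --pt "0 0 0 0 0 0" --pt "0 0 0 0 0 0" --gripper 170 --newtons 20

```text
clock: 12.8
position: [0.4477, 0.0686, 0.0873]
tool_rot: [-0.864, 1.568, -0.952]
force: [-0.4, -0.2, -0.2]
grip_width: 0.0339
```

```bash
python3 -c "
from plan import *
show();save('scene','s8.png')"
```

```text
t 12.8 p [0.4477 0.0686 0.0873] phi -0.088 tilt [ 0.002 -0.002] F [-0.4 -0.2 -0.2] w 0.0339 q [-0.28  0.52 -0.01  2.16  0.02  0.46  1.18]
```

Call:
jog_arm --pt "-3 0 0 0 0 0" --pt "-6 0 0 0 0 0" --pt "-7 0 0 0 0 0" --pt "-6 0 0 0 0 0" --pt "0 0 0 0 0 0"

```text
clock: 13.35
position: [0.4478, 0.0687, 0.1116]
tool_rot: [-0.747, 1.568, -0.835]
force: [-0.7, 0.3, -0.4]
grip_width: 0.0338
```

```bash
python3 -c "
from plan import *
show();im=save('scene','s9.png');cv2.imwrite('pics/s9c.png',cv2.resize(im[100:260,250:450,::-1],None,fx=3.5,fy=3.5))
plan([.4611,.2657,.15],-.085,12)"
```

```text
t 13.35 p [0.4478 0.0687 0.1116] phi -0.088 tilt [ 0.002 -0.002] F [-0.7  0.3 -0.4] w 0.0338 q [-0.28  0.47 -0.01  2.15  0.02  0.52  1.18]
rows [[-3, 16, 0, 0, 0, 0], [-3, 16, 0, 0, 0, 0], [-3, 17, 0, 0, 0, 0], [-3, 16, 0, 0, 0, 0], [-3, 17, 0, 0, 0, 0], [-3, 16, -1, 0, 0, 0], [-4, 17, 0, 0, 0, 0], [-3, 16, -1, 0, 0, 0], [-4, 17, 0, 0, 0, 0], [-3, 16, -1, 0, 0, 0], [-4, 17, 0, 0, 0, 0], [-3, 16, -1, 0, 0, 0]]
end [0.4609 0.2654 0.1499]
```

View pics/s9c.png

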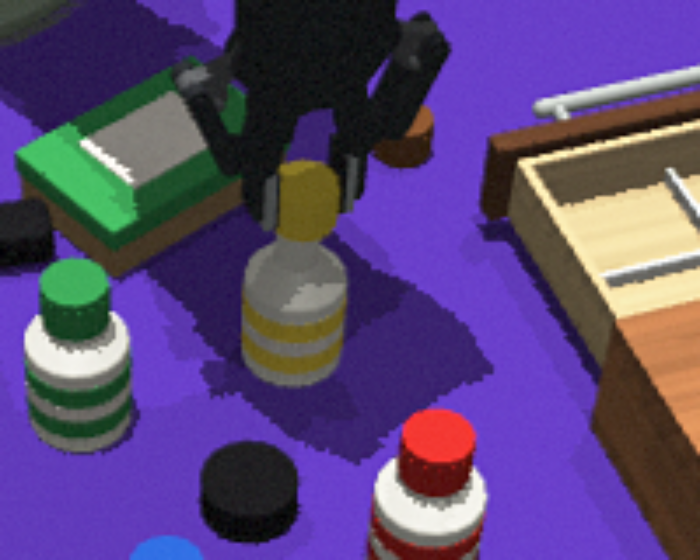

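Call:
jog_arm --pt "-8 0 0 0 0 0" --pt "-10 5 0 0 0 0" --pt "-6 16 0 0 0 0" --pt "-4 20 0 0 0 0" --pt "-3 20 0 0 0 0" --pt "0 22 0 0 0 0" --pt "0 22 0 0 0 0" --pt "0 22 0 0 0 0" --pt "0 22 0 0 0 0" --pt "0 20 0 0 0 0" --pt "0 15 -1 0 0 0" --pt "0 7 0 0 0 0" --pt "0 0 0 0 0 0"

```text
clock: 14.7
position: [0.4636, 0.2703, 0.151]
tool_rot: [0.094, 1.567, 0.006]
force: [-0.1, -0.5, 0.1]
grip_width: 0.0338
```

```bash
python3 -c "
from plan import *
show();C=cam('wrist');save('wrist','w10.png');save('top','t10.png');print(proj(C,(.4968,.3078,.032)))
plan([.4611,.2657,.07],-.085,7)"
```

```text
t 14.7 p [0.4636 0.2703 0.151 ] phi -0.088 tilt [0.004 0.   ] F [-0.1 -0.5  0.1] w 0.0338 q [-0.63  0.5  -0.02  1.92  0.02  0.72  0.83]
[379.74768564 280.34456306]
rows [[12, 0, 0, 0, 0, 0], [11, -1, 0, 0, 0, 0], [12, 0, -1, 0, 0, 0], [11, -1, 0, 0, 0, 0], [12, 0, -1, 0, 0, 0], [11, -1, 0, 0, 0, 0], [12, 0, -1, 0, 0, 0]]
end [0.4608 0.2662 0.0699]
```

View pics/w10.png

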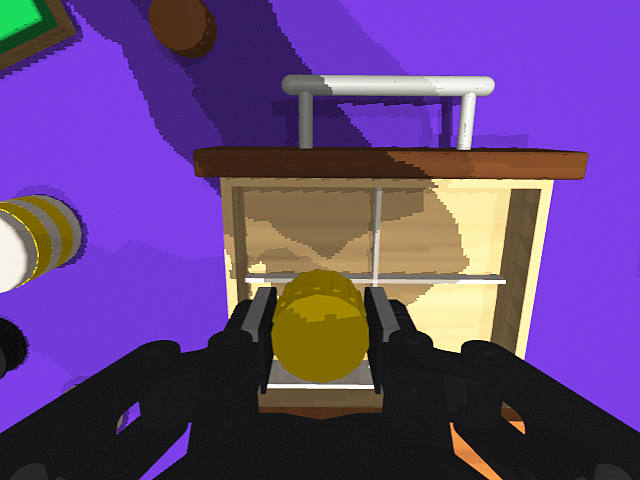

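Call:
jog_arm --pt "6 0 0 0 0 0" --pt "11 -1 0 0 0 0" --pt "12 -1 -1 0 0 0" --pt "12 -1 0 0 0 0" --pt "12 -1 -1 0 0 0" --pt "12 0 0 0 0 0" --pt "12 0 -1 0 0 0" --pt "10 0 0 0 0 0" --pt "8 0 0 0 0 0" --pt "0 0 0 0 0 0"

```text
clock: 15.8
position: [0.4599, 0.2605, 0.0455]
tool_rot: [-1.184, 1.567, -1.278]
force: [-0.5, -0.7, 0.2]
grip_width: 0.0336
```

```bash
python3 -c "
from plan import *
show();plan([.4611,.2657,.0375],-.085,4)"
```

```text
t 15.8 p [0.4599 0.2605 0.0455] phi -0.094 tilt [ 0.001 -0.004] F [-0.5 -0.7  0.2] w 0.0336 q [-0.62  0.67 -0.01  1.99  0.03  0.49  0.82]
rows [[2, 1, 0, 0, 0, 0], [2, 1, 0, 0, 0, 0], [2, 2, 0, 0, 0, 0], [2, 1, 1, -0.01, 0, 0]]
end [0.4613 0.2654 0.0375]
```

Call:
jog_arm --pt "2 2 0 0 0 0" --pt "2 2 1 0 0 0" --pt "2 1 0 0 0 0" --pt "2 0 0 0 0 0" --pt "0 0 0 0 0 0"

```text
clock: 16.3
position: [0.4623, 0.2666, 0.038]
tool_rot: [-0.571, 1.567, -0.665]
force: [0.3, 1.0, -1.0]
grip_width: 0.0337
```

```bash
python3 -c "
from plan import *
show()"
```

```text
t 16.3 p [0.4623 0.2666 0.038 ] phi -0.093 tilt [ 0.003 -0.002] F [ 0.3  1.  -1. ] w 0.0337 q [-0.63  0.69 -0.01  1.98  0.03  0.48  0.82]
```

Call:
jog_arm --pt "1 0 0 0 0 0" --pt "0 0 0 0 0 0"

```text
clock: 16.5
position: [0.4624, 0.2666, 0.0371]
tool_rot: [-0.492, 1.567, -0.585]
force: [0.0, -0.1, 0.4]
grip_width: 0.0338
```

Call:
jog_arm --pt "0 0 0 0 0 0" --pt "0 0 0 0 0 0" --pt "0 0 0 0 0 0" --pt "-5 0 0 0 0 0" --pt "-15 0 0 0 0 0" --pt "-20 0 0 0 0 0" --pt "-25 0 0 0 0 0" --pt "-25 0 0 0 0 0" --pt "-20 0 0 0 0 0" --pt "0 0 0 0 0 0" --gripper 118

```text
clock: 17.5
position: [0.4617, 0.2664, 0.1531]
tool_rot: [-0.608, 1.567, -0.702]
force: [-0.3, 0.1, -0.9]
grip_width: 0.0457
```

```bash
python3 -c "
from plan import *
show();save('wrist','w11.png')
from caps import *
blobs('top',{'red':(266,226),'blue':(353,217),'green':(333,324)},.095)
plan([.605,.066,.15],-.085,14)"
```

```text
t 17.5 p [0.4617 0.2664 0.1531] phi -0.094 tilt [ 0.003 -0.002] F [-0.3  0.1 -0.9] w 0.0457 q [-0.63  0.5  -0.01  1.93  0.01  0.72  0.83]
top red [257 217  20  20 312] [266.2 226.4] [0.605  0.0657 0.095 ]
top blue [344 207  19  21 303] [352.9 217.2] [ 0.6249 -0.0789  0.095 ]
top green [325 316  18  18 250] [333.4 324.1] [ 0.4464 -0.051   0.095 ]
rows [[0, -13, 12, 0, 0, 0], [0, -13, 12, 0, 0, 0], [0, -13, 12, 0, 0, 0], [0, -13, 11, 0, 0, 0], [0, -13, 12, 0, 0, 0], [0, -13, 11, 0, 0, 0], [0, -13, 12, 0, 0, 0], [0, -14, 11, 0, 0, 0], [0, -13, 12, 0, 0, 0], [0, -14, 11, 0, 0, 0], [0, -13, 12, 0, 0, 0], [1, -14, 11, 0, 0, 0], [0, -13, 12, 0, 0, 0], [1, -14, 11, -0.01, 0, 0]]
end [0.6048 0.0656 0.1497]
```

View pics/w11.png

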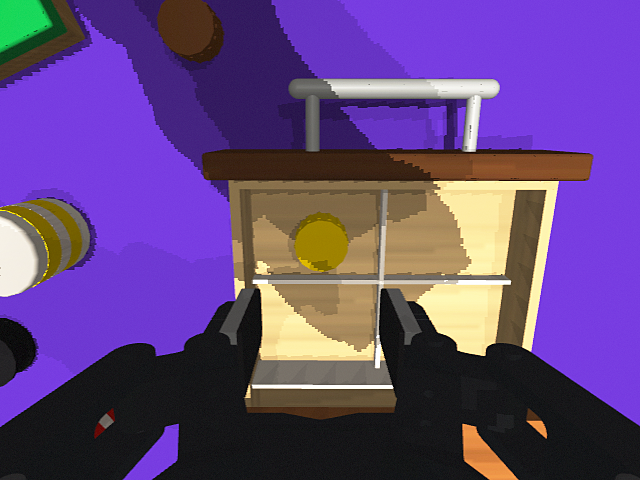

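The yellow cap stands in the front-right compartment at (322,243). The red bottle is next.

Call:
jog_arm --pt "0 -8 7 0 0 0" --pt "0 -16 14 0 0 0" --pt "0 -21 18 0 0 0" --pt "0 -21 18 0 0 0" --pt "0 -21 18 0 0 0" --pt "0 -21 18 0 0 0" --pt "0 -21 18 0 0 0" --pt "0 -21 18 0 0 0" --pt "0 -18 15 0 0 0" --pt "0 -12 9 0 0 0" --pt "0 -4 4 0 0 0" --pt "0 0 0 0 0 0" --gripper 100

```text
clock: 18.8
position: [0.6028, 0.0511, 0.1407]
tool_rot: [-2.4, 1.552, -2.495]
force: [-0.0, 1.1, -0.4]
grip_width: 0.0519
```

```bash
python3 -c "
from plan import *
from wcap import *
show();wc('red',fn='w12.png')
plan([.604,.066,.10],-.085,7)"
```

```text
t 18.8 p [0.6028 0.0511 0.1407] phi -0.094 tilt [-0.015 -0.011] F [-0.   1.1 -0.4] w 0.0519 q [-0.19  0.62  0.    1.73  0.01  0.81  1.28]
red [ 311  238   72   80 4460] disc (np.float64(347.0), np.float64(282.0)) [0.604  0.0628 0.098 ]
red [483 467  42  13 361] disc (np.float64(504.0), np.float64(459.0)) [0.7118 0.1388 0.098 ]
red [301 207  80  29 315] disc (np.float64(341.0), np.float64(196.0)) [0.5629 0.0633 0.098 ]
rows [[6, 2, 0, 0, 0, 0], [6, 2, 0, 0, 0, 0], [6, 2, 0, 0, 0, 0], [6, 2, 0, 0, 0, 0], [5, 2, 0, 0, 0, 0], [6, 2, 0, 0, -0.01, 0.01], [6, 3, 1, -0.01, 0, 0]]
end [0.6043 0.0661 0.0995]
```

View pics/w12.png

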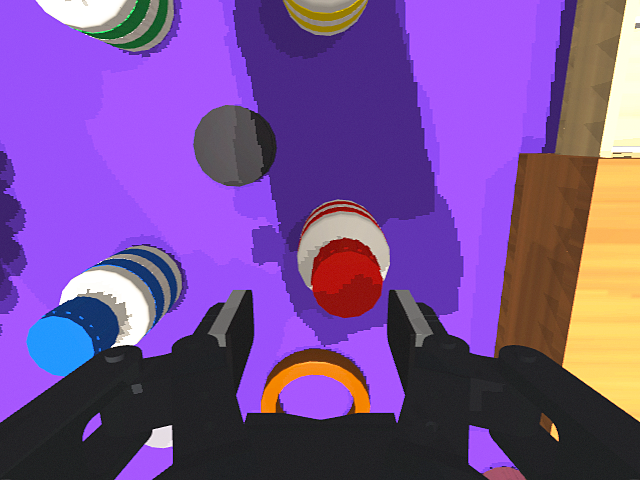

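```bash
python3 -c "
from plan import *
plan([.604,.0645,.10],-.085,3)"
```

```text
rows [[13, 4, 0, 0, 0, 0], [14, 5, 0, 0, -0.01, 0.01], [14, 4, 1, -0.01, 0, 0]]
end [0.6042 0.0642 0.0995]
```

Call:
jog_arm --pt "5 4 0 0 -0.01 0.01" --pt "8 5 0 0 0 0" --pt "8 3 0 0 -0.01 0.01" --pt "8 1 0 0 0 0" --pt "7 0 0 0 0 0" --pt "4 0 0 0 0 0" --pt "0 0 0 0 0 0" --pt "0 0 0 0 0 0"

```text
clock: 19.65
position: [0.6015, 0.0719, 0.0965]
tool_rot: [1.119, 1.559, 1.032]
force: [-0.7, -0.0, -0.2]
grip_width: 0.0519
```

```bash
python3 -c "
from plan import *
from wcap import *
show();print(proj(cam('wrist'),observe()['position']));wc('red',fn='w13.png')
plan([.604,.0645,.0875],-.085,3)"
```

```text
t 19.65 p [0.6015 0.0719 0.0965] phi -0.087 tilt [0.006 0.01 ] F [-0.7 -0.  -0.2] w 0.0519 q [-0.2   0.67 -0.01  1.77  0.    0.69  1.27]
[321.38533015 322.62578989]
red [ 252  270   92  106 7670] disc (np.float64(298.0), np.float64(330.0)) [0.6029 0.0632 0.098 ]
red [253 225 102  44 635] disc (np.float64(304.0), np.float64(218.0)) [0.5614 0.0695 0.098 ]
red [264 216  84  29 343] disc (np.float64(306.0), np.float64(203.0)) [0.5563 0.0706 0.098 ]
rows [[3, -2, 1, 0, 0, 0], [3, -3, 1, 0, 0, -0.01], [3, -2, 1, 0, 0, 0]]
end [0.6039 0.0648 0.0876]
```

View pics/w13.png

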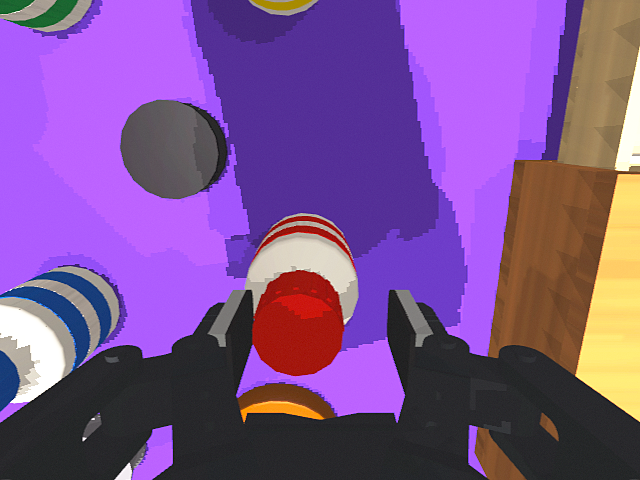

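Call:
jog_arm --pt "0 -3 1 0 0 0" --pt "0 -3 0 0 0 -0.01" --pt "1 -1 0 0 0 0" --pt "3 0 0 0 0 0" --pt "3 0 0 0 0 0" --pt "2 0 0 0 0 0" --pt "0 0 0 0 0 0" --pt "0 0 0 0 0 0"

```text
clock: 20.5
position: [0.6025, 0.0638, 0.0875]
tool_rot: [-0.093, 1.564, -0.18]
force: [0.9, -0.4, 0.3]
grip_width: 0.0521
```

```bash
python3 -c "
from plan import *
from wcap import *
show();wc('red',fn='w14.png')"
```

```text
t 20.5 p [0.6025 0.0638 0.0875] phi -0.087 tilt [ 0.006 -0.001] F [ 0.9 -0.4  0.3] w 0.0521 q [-0.2   0.69 -0.01  1.77  0.01  0.68  1.27]
red [ 270  274   98  113 8683] disc (np.float64(319.0), np.float64(338.0)) [0.6028 0.0629 0.098 ]
red [267 226 108  46 700] disc (np.float64(321.0), np.float64(218.0)) [0.5609 0.0672 0.098 ]
red [277 216  88  29 370] disc (np.float64(321.0), np.float64(201.0)) [0.5555 0.0677 0.098 ]
```

View pics/w14.png

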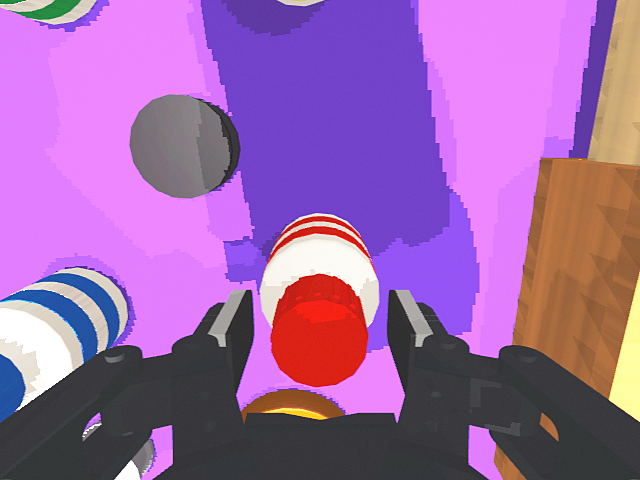

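The red cap is centred, at column 319. I close, then lift 25 mm.

Call:
jog_arm --pt "0 0 0 0 0 0" --pt "0 0 0 0 0 0" --pt "0 0 0 0 0 0" --pt "0 0 0 0 0 0" --pt "0 0 0 0 0 0" --pt "-3 0 0 0 0 0" --pt "-6 0 0 0 0 0" --pt "-7 0 0 0 0 0" --pt "-6 0 0 0 0 0" --pt "0 0 0 0 0 0" --gripper 170 --newtons 20

```text
clock: 21.55
position: [0.6027, 0.0639, 0.1123]
tool_rot: [-0.038, 1.564, -0.125]
force: [0.1, -0.2, 0.1]
grip_width: 0.0336
```

```bash
python3 -c "
from plan import *
show();im=save('scene','s15.png');cv2.imwrite('pics/s15c.png',cv2.resize(im[150:310,280:480,::-1],None,fx=3.5,fy=3.5))
plan([.5169,.261,.15],-.085,12)"
```

```text
t 21.55 p [0.6027 0.0639 0.1123] phi -0.087 tilt [ 0.007 -0.001] F [ 0.1 -0.2  0.1] w 0.0336 q [-0.2   0.65 -0.01  1.76  0.01  0.72  1.27]
rows [[-3, 16, -9, 0, 0, 0], [-3, 16, -8, 0, 0, 0], [-3, 16, -9, 0, 0, 0], [-3, 16, -8, 0, 0, 0], [-3, 16, -9, 0, 0, 0], [-3, 16, -8, 0, 0, 0], [-3, 15, -9, 0, 0, 0], [-4, 16, -8, 0, 0, 0], [-3, 15, -9, 0, 0, 0], [-4, 16, -8, 0, 0, 0], [-3, 15, -9, 0, 0, 0], [-4, 16, -8, 0, 0.01, 0]]
end [0.5172 0.2611 0.1501]
```

View pics/s15c.png

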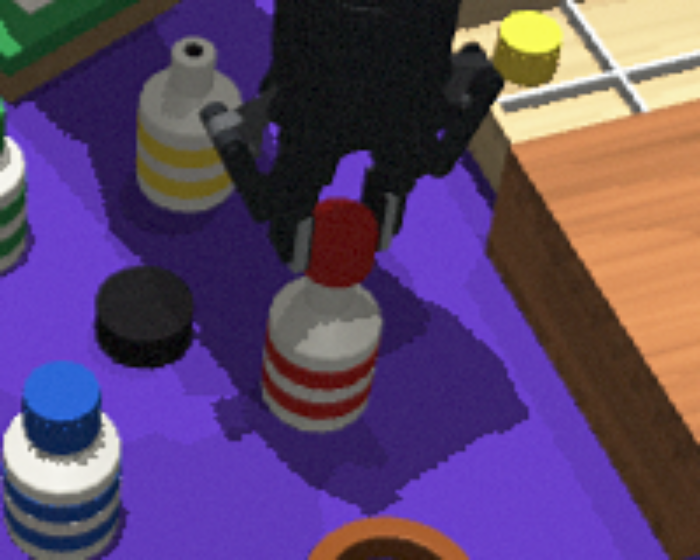

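Call:
jog_arm --pt "-8 0 0 0 0 0" --pt "-12 6 -3 0 0 0" --pt "-10 14 -7 0 0 0" --pt "-6 18 -10 0 0 0" --pt "-4 20 -11 0 0 0" --pt "0 20 -11 0 0 0" --pt "0 20 -11 0 0 0" --pt "0 20 -11 0 0 0" --pt "0 20 -11 0 0 0" --pt "0 20 -11 0 0 0" --pt "0 14 -7 0 0 0" --pt "0 8 -3 0 0 0" --pt "0 2 -1 0 0 0" --pt "0 0 0 0 0 0"

```text
clock: 23.0
position: [0.5117, 0.274, 0.163]
tool_rot: [0.531, 1.558, 0.452]
force: [-0.0, -0.5, 0.5]
grip_width: 0.0334
```

```bash
python3 -c "
from plan import *
show();C=cam('wrist');save('wrist','w16.png');print(proj(C,(.4968,.3078,.032)))
plan([.5169,.261,.05],-.085,9)"
```

```text
t 23.0 p [0.5117 0.274  0.163 ] phi -0.08 tilt [0.011 0.005] F [-0.  -0.5  0.5] w 0.0334 q [-0.59  0.54 -0.01  1.8   0.01  0.78  0.89]
[367.44026083 207.43736157]
rows [[13, -1, 1, 0, 0, 0], [12, -1, 0, 0, 0, 0], [13, -2, 1, 0, 0, 0], [12, -1, 0, 0, 0, 0], [13, -2, 1, 0, 0, 0], [12, -1, 0, 0, 0, 0], [13, -2, 1, 0, 0, 0], [12, -1, 0, 0, 0.01, 0], [13, -2, 1, 0, 0, -0.01]]
end [0.5169 0.261  0.05  ]
```

View pics/w16.png

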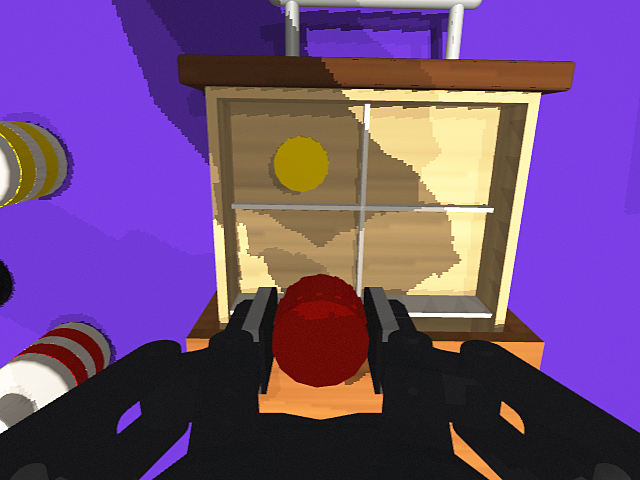

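```bash
python3 -c "
from plan import *
C=cam('wrist')
for uv,z in [((220,330),.08),((500,338),.08),((363,208),.032),((234,207),.032),((492,210),.032),((366,104),.032)]: print(back(C,uv,z).round(4))"
```

```text
[0.5552 0.2095 0.08  ]
[0.5748 0.3793 0.08  ]
[0.4971 0.3045 0.032 ]
[0.4894 0.2174 0.032 ]
[0.5056 0.3921 0.032 ]
[0.4305 0.3097 0.032 ]
```

Call:
jog_arm --pt "6 -2 0 0 0.01 0" --pt "12 -2 0 0 0 0" --pt "13 -3 1 0 0 0" --pt "13 -2 0 0 0 0" --pt "13 -2 1 0 0 0" --pt "13 -1 0 0 0 0" --pt "13 0 0 0 0 0" --pt "12 0 0 0 0 0" --pt "10 0 0 0 0 0" --pt "6 0 0 0 0 0" --pt "0 0 0 0 0 0" --pt "0 0 0 0 0 0"

```text
clock: 24.25
position: [0.5136, 0.2566, 0.0398]
tool_rot: [2.255, 1.567, 2.17]
force: [-0.4, 0.2, -0.8]
grip_width: 0.0332
```

```bash
python3 -c "
from plan import *
show();plan([.514,.2595,.0375],-.09,4)"
```

```text
t 24.25 p [0.5136 0.2566 0.0398] phi -0.085 tilt [-0.002  0.003] F [-0.4  0.2 -0.8] w 0.0332 q [-0.55  0.73 -0.02  1.87  0.01  0.55  0.91]
rows [[1, 1, 0, 0, 0, 0], [0, 1, 0, 0, 0, 0], [1, 0, 0, 0, 0, 0], [0, 1, 0, 0, 0, 0]]
end [0.5138 0.2596 0.0378]
```

Call:
jog_arm --pt "1 1 0 0 0 0" --pt "1 1 0 0 0 0" --pt "1 0 0 0 0 0" --pt "0 0 0 0 0 0" --pt "0 0 0 0 0 0"

```text
clock: 24.75
position: [0.5146, 0.2595, 0.0383]
tool_rot: [1.636, 1.566, 1.551]
force: [-0.3, -0.1, -0.5]
grip_width: 0.0335
```

Call:
jog_arm --pt "0 0 0 0 0 0" --pt "0 0 0 0 0 0" --pt "0 0 0 0 0 0" --pt "-5 0 0 0 0 0" --pt "-15 0 0 0 0 0" --pt "-20 0 0 0 0 0" --pt "-25 0 0 0 0 0" --pt "-25 0 0 0 0 0" --pt "-20 0 0 0 0 0" --pt "0 0 0 0 0 0" --gripper 118

```text
clock: 25.75
position: [0.5148, 0.2587, 0.1585]
tool_rot: [1.342, 1.564, 1.257]
force: [1.1, -0.5, -0.3]
grip_width: 0.0458
```

```bash
python3 -c "
from plan import *
show();save('wrist','w17.png')
from caps import *
blobs('top',{'blue':(353,217),'green':(333,324)},.095)
plan([.445,-.053,.15],-.085,14)"
```

```text
t 25.75 p [0.5148 0.2587 0.1585] phi -0.086 tilt [0.002 0.006] F [ 1.1 -0.5 -0.3] w 0.0458 q [-0.56  0.54 -0.01  1.81  0.    0.78  0.91]
top blue [344 208  19  20 301] [352.9 217.2] [ 0.6249 -0.0789  0.095 ]
top green [325 316  18  18 250] [333.3 324.3] [ 0.4461 -0.0509  0.095 ]
rows [[0, -23, -3, 0, 0, 0], [0, -23, -3, 0, 0, 0], [0, -23, -3, 0, 0, 0], [0, -22, -3, 0, 0, 0], [0, -23, -3, 0, 0, 0], [1, -22, -3, 0, 0, 0], [0, -23, -3, 0, 0, 0], [1, -22, -3, 0, 0, 0], [0, -23, -3, 0, 0, 0], [1, -22, -3, 0, 0, 0], [0, -23, -3, 0, 0, 0], [1, -22, -3, 0, 0, 0], [0, -23, -3, 0, 0, 0], [1, -22, -3, 0, 0, 0]]
end [ 0.4451 -0.0529  0.1497]
```

View pics/w17.png

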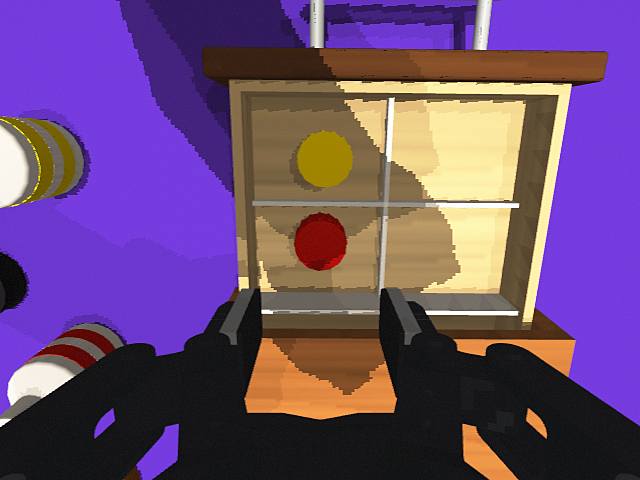

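The red and yellow caps stand in separate compartments, with the rib between them. The green bottle is next.

Call:
jog_arm --pt "0 -10 -1 0 0 0" --pt "0 -20 -3 0 0 0" --pt "0 -28 -4 0 0 0" --pt "0 -28 -4 0 0 0" --pt "0 -28 -4 0 0 0" --pt "0 -28 -4 0 0 0" --pt "0 -28 -4 0 0 0" --pt "0 -28 -4 0 0 0" --pt "0 -28 -4 0 0 0" --pt "0 -28 -4 0 0 0" --pt "0 -24 -3 0 0 0" --pt "0 -16 -2 0 0 0" --pt "0 -8 -1 0 0 0" --pt "0 -3 0 0 0 0" --pt "0 0 0 0 0 0" --pt "0 0 0 0 0 0" --gripper 100

```text
clock: 27.45
position: [0.4317, -0.0615, 0.1472]
tool_rot: [-3.01, 1.551, -3.098]
force: [-0.6, 0.3, -0.5]
grip_width: 0.0518
```

```bash
python3 -c "
from plan import *
from wcap import *
show();wc('green',fn='w18.png')
plan([.445,-.052,.10],-.085,7)"
```

```text
t 27.45 p [ 0.4317 -0.0615  0.1472] phi -0.088 tilt [-0.02  -0.001] F [-0.6  0.3 -0.5] w 0.0518 q [-0.    0.39  0.01  2.15 -0.    0.62  1.49]
green [  372     0   264   122 13409] disc (np.float64(504.0), np.float64(-10.0)) [0.3135 0.0243 0.098 ]
green [ 303  256   68   77 3701] disc (np.float64(337.0), np.float64(299.0)) [ 0.4435 -0.0547  0.098 ]
green [308 224  58  16 155] disc (np.float64(337.0), np.float64(211.0)) [ 0.3993 -0.0513  0.098 ]
rows [[7, 2, 2, 0, 0, 0], [7, 1, 2, 0, 0, 0], [7, 2, 2, 0, 0, 0], [6, 1, 2, 0, 0, 0], [7, 2, 2, 0, -0.01, 0], [6, 1, 2, 0, 0, 0], [7, 2, 1, 0, -0.01, 0]]
end [ 0.4448 -0.0516  0.0999]
```

View pics/w18.png

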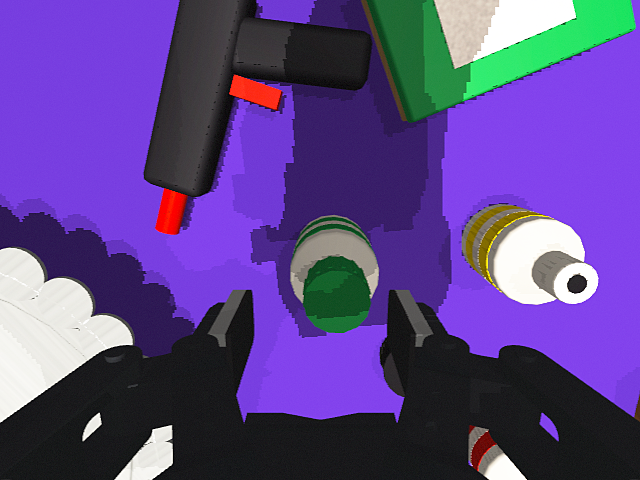

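Call:
jog_arm --pt "5 3 4 0 -0.01 0" --pt "7 3 4 0 -0.01 0" --pt "8 1 2 0 0 0" --pt "8 0 0 0 0 0" --pt "8 0 0 0 0 0" --pt "6 0 0 0 0 0" --pt "3 0 0 0 0 0" --pt "0 0 0 0 0 0" --pt "0 0 0 0 0 0"

```text
clock: 28.4
position: [0.4431, -0.0528, 0.0969]
tool_rot: [-1.246, 1.568, -1.33]
force: [-0.3, 1.4, 0.3]
grip_width: 0.0521
```

```bash
python3 -c "
from plan import *
from wcap import *
show();print(proj(cam('wrist'),observe()['position']));wc('green',fn='w19.png')
plan([.4445,-.053,.0875],-.085,3)"
```

```text
t 28.4 p [ 0.4431 -0.0528  0.0969] phi -0.084 tilt [ 0.001 -0.002] F [-0.3  1.4  0.3] w 0.0521 q [-0.02  0.49  0.    2.18  0.    0.48  1.47]
[321.37452468 322.63528076]
green [  383     0   253    92 11378] disc (np.float64(509.5), np.float64(-34.5)) [0.3339 0.0108 0.098 ]
green [ 271  265   91  104 7544] disc (np.float64(316.5), np.float64(323.5)) [ 0.4428 -0.0546  0.098 ]
green [271 221  96  33 518] disc (np.float64(319.0), np.float64(206.0)) [ 0.3995 -0.05    0.098 ]
rows [[3, 0, 0, 0, 0, 0], [3, 0, 1, 0, 0, 0], [4, 0, 0, 0, 0, 0]]
end [ 0.4441 -0.0529  0.087 ]
```

View pics/w19.png

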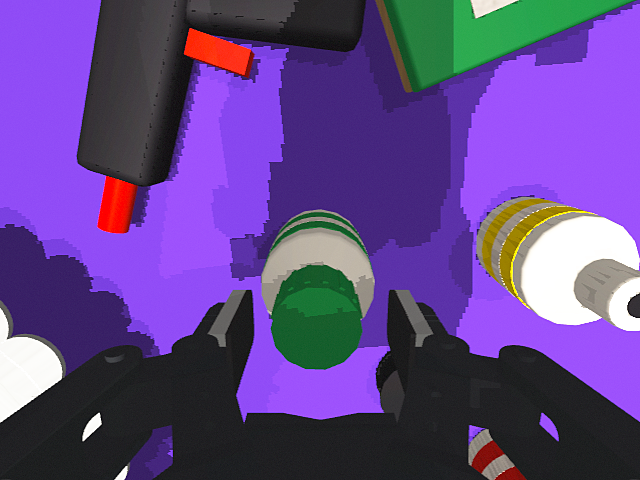

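The green cap is centred. I descend 9 mm, close and lift.

Call:
jog_arm --pt "3 0 0 0 0 0" --pt "4 0 0 0 0 0" --pt "2 0 0 0 0 0" --pt "0 0 0 0 0 0" --pt "0 0 0 0 0 0"

```text
clock: 28.95
position: [0.4436, -0.053, 0.0878]
tool_rot: [-0.758, 1.568, -0.843]
force: [0.4, -0.6, -0.1]
grip_width: 0.0522
```

Call:
jog_arm --pt "0 0 0 0 0 0" --pt "0 0 0 0 0 0" --pt "0 0 0 0 0 0" --pt "0 0 0 0 0 0" --pt "0 0 0 0 0 0" --pt "-3 0 0 0 0 0" --pt "-6 0 0 0 0 0" --pt "-7 0 0 0 0 0" --pt "-6 0 0 0 0 0" --pt "0 0 0 0 0 0" --gripper 170

```text
clock: 29.95
position: [0.4438, -0.0529, 0.1124]
tool_rot: [-0.586, 1.567, -0.671]
force: [0.1, 0.1, -1.1]
grip_width: 0.035
```

```bash
python3 -c "
from plan import *
show();im=save('scene','s20.png');cv2.imwrite('pics/s20c.png',cv2.resize(im[100:300,200:440,::-1],None,fx=3,fy=3))
plan([.469,.353,.15],-.085,12)"
```

```text
t 29.95 p [ 0.4438 -0.0529  0.1124] phi -0.085 tilt [ 0.003 -0.002] F [ 0.1  0.1 -1.1] w 0.035 q [-0.02  0.46  0.    2.17  0.    0.51  1.47]
rows [[-3, 34, -1, 0, 0, 0], [-3, 34, -1, 0, 0, 0], [-3, 34, -1, 0, 0, 0], [-3, 34, -1, 0, 0, 0], [-3, 34, -1, 0, 0, 0], [-3, 34, -1, 0, 0, 0], [-3, 34, 0, 0, 0, 0], [-4, 34, -1, 0, 0, 0], [-3, 34, 0, 0, 0, 0], [-4, 34, -1, 0, 0, 0], [-3, 33, 0, 0, 0, 0], [-4, 34, -1, 0, 0, 0]]
end [0.469  0.3535 0.1502]
```

View pics/s20c.png

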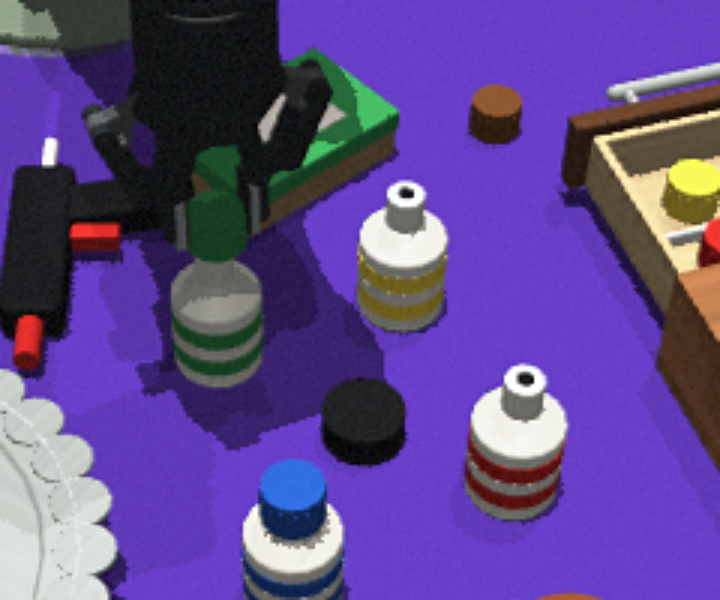

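Call:
jog_arm --pt "-12 0 0 0 0 0" --pt "-18 4 0 0 0 0" --pt "-12 14 0 0 0 0" --pt "-6 26 0 0 0 0" --pt "0 30 -1 0 0 0" --pt "0 32 -1 0 0 0" --pt "0 32 -1 0 0 0" --pt "0 32 -1 0 0 0" --pt "0 32 -1 0 0 0" --pt "0 32 -1 0 0 0" --pt "0 32 -1 0 0 0" --pt "0 32 -1 0 0 0" --pt "0 32 -1 0 0 0" --pt "0 30 -1 0 0 0" --pt "0 22 0 0 0 0" --pt "0 12 0 0 0 0" --pt "0 5 0 0 0 0" --pt "0 0 0 0 0 0" --pt "0 0 0 0 0 0"

```text
clock: 31.9
position: [0.4668, 0.3589, 0.1581]
tool_rot: [-1.532, 1.566, -1.621]
force: [-1.5, -0.1, -0.1]
grip_width: 0.0345
```

```bash
python3 -c "
from plan import *
show();C=cam('wrist');save('wrist','w21.png');print(proj(C,(.497,.306,.032)))
plan([.469,.353,.05],-.085,9)"
```

```text
t 31.9 p [0.4668 0.3589 0.1581] phi -0.089 tilt [-0.    -0.005] F [-1.5 -0.1 -0.1] w 0.0345 q [-0.74  0.57 -0.03  1.77  0.02  0.81  0.7 ]
[250.47090292 283.95464791]
rows [[12, -1, 0, 0, 0, 0], [12, -1, 0, 0, 0, 0], [12, 0, 0, 0, 0, 0], [12, -1, 0, 0, 0, 0], [12, 0, 1, 0, 0, 0], [12, -1, 0, 0, 0, 0], [12, 0, 1, 0, 0, 0], [12, -1, 0, 0, 0, 0], [12, 0, 1, 0, 0, 0]]
end [0.4694 0.353  0.0502]
```

View pics/w21.png

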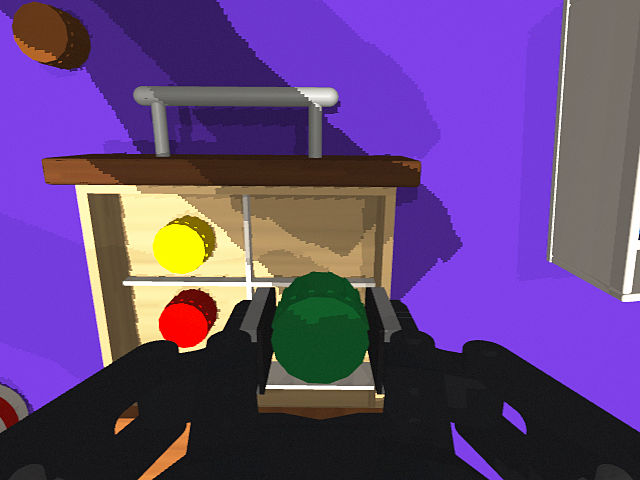

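Call:
jog_arm --pt "6 -2 0 0 0 0" --pt "12 -1 0 0 0 0" --pt "12 -1 1 0 0 0" --pt "12 -1 0 0 0 0" --pt "12 0 1 0 0 0" --pt "12 0 0 0 0 0" --pt "12 0 0 0 0 0" --pt "12 0 0 0 0 0" --pt "10 0 0 0 0 0" --pt "8 0 0 0 0 0" --pt "4 0 0 0 0 0" --pt "0 0 0 0 0 0"

```text
clock: 33.15
position: [0.469, 0.3498, 0.0355]
tool_rot: [-1.567, 1.565, -1.659]
force: [-0.5, -1.0, 4.4]
grip_width: 0.0347
```

```bash
python3 -c "
from plan import *
show();plan([.469,.353,.0375],-.09,4)"
```

```text
t 33.15 p [0.469  0.3498 0.0355] phi -0.092 tilt [-0.001 -0.006] F [-0.5 -1.   4.4] w 0.0347 q [-0.73  0.75 -0.02  1.83  0.04  0.57  0.7 ]
rows [[-1, 1, 0, 0, 0, 0], [0, 1, 0, 0, 0, 0], [-1, 1, 0, 0, 0, 0], [0, 0, 0, 0, 0, 0.01]]
end [0.4693 0.3528 0.0375]
```

Call:
jog_arm --pt "-1 0 0 0 0 0" --pt "0 0 0 0 0 0"

```text
clock: 33.35
position: [0.4692, 0.35, 0.0366]
tool_rot: [-1.493, 1.565, -1.585]
force: [0.0, -0.8, -0.0]
grip_width: 0.0347
```

Call:
jog_arm --pt "0 0 0 0 0 0" --pt "0 0 0 0 0 0" --pt "0 0 0 0 0 0" --pt "-5 0 0 0 0 0" --pt "-15 0 0 0 0 0" --pt "-20 0 0 0 0 0" --pt "-25 0 0 0 0 0" --pt "-25 0 0 0 0 0" --pt "-20 0 0 0 0 0" --pt "0 0 0 0 0 0" --gripper 118

```text
clock: 34.35
position: [0.4694, 0.3508, 0.157]
tool_rot: [-1.003, 1.567, -1.095]
force: [0.7, -0.3, -0.5]
grip_width: 0.0457
```

```bash
python3 -c "
from plan import *
show();save('wrist','w22.png')
from caps import *
blobs('top',{'blue':(353,217)},.095)
plan([.623,-.080,.16],-.085,15)"
```

```text
t 34.35 p [0.4694 0.3508 0.157 ] phi -0.092 tilt [ 0.002 -0.004] F [ 0.7 -0.3 -0.5] w 0.0457 q [-0.73  0.56 -0.03  1.78  0.03  0.8   0.71]
top blue [344 207  19  21 302] [352.9 217.2] [ 0.625  -0.0789  0.095 ]
rows [[0, -28, 13, 0, 0, 0], [0, -28, 13, 0, 0, 0], [0, -28, 13, 0, 0, 0], [0, -28, 13, 0, 0, 0], [0, -27, 13, 0, 0, 0], [0, -28, 13, 0, 0, 0], [0, -27, 13, 0, 0, 0], [0, -28, 13, 0, 0, 0], [0, -27, 13, 0, 0, 0], [-1, -28, 13, 0, 0, 0], [0, -27, 13, 0, 0, 0], [-1, -28, 13, 0, 0, 0], [0, -27, 12, 0, 0, 0], [-1, -28, 13, 0, 0, 0], [0, -27, 12, -0.01, 0, 0.01]]
end [ 0.6229 -0.0797  0.1599]
```

View pics/w22.png

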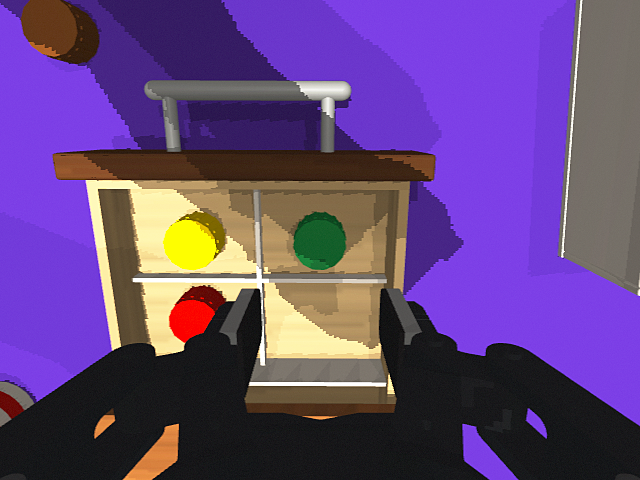

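The green cap is in the front-left compartment at (320,242). The blue bottle is next.

Call:
jog_arm --pt "0 -10 5 0 0 0" --pt "0 -20 9 0 0 0" --pt "0 -30 14 0 0 0" --pt "0 -30 14 0 0 0" --pt "0 -30 14 0 0 0" --pt "0 -30 14 0 0 0" --pt "0 -30 14 0 0 0" --pt "0 -30 14 0 0 0" --pt "0 -30 14 0 0 0" --pt "0 -30 14 0 0 0" --pt "0 -30 14 0 0 0" --pt "0 -30 14 0 0 0" --pt "0 -28 14 0 0 0" --pt "0 -22 12 0 0 0" --pt "0 -14 6 0 0 0" --pt "0 -8 3 0 0 0" --pt "0 -3 1 0 0 0" --pt "0 0 0 0 0 0" --pt "0 0 0 0 0 0" --gripper 100

```text
clock: 36.35
position: [0.6168, -0.1006, 0.1446]
tool_rot: [-2.527, 1.544, -2.62]
force: [-0.6, 0.3, -0.2]
grip_width: 0.0522
```

```bash
python3 -c "
from plan import *
from wcap import *
show();wc('blue',fn='w23.png')
plan([.624,-.080,.10],-.085,7)"
```

```text
t 36.35 p [ 0.6168 -0.1006  0.1446] phi -0.094 tilt [-0.023 -0.013] F [-0.6  0.3 -0.2] w 0.0522 q [ 0.06  0.64 -0.    1.67  0.02  0.86  1.52]
blue [ 325  247   70   79 4196] disc (np.float64(360.0), np.float64(291.0)) [ 0.6241 -0.083   0.098 ]
blue [114 464  57  16 531] disc (np.float64(142.5), np.float64(451.5)) [ 0.7075 -0.2084  0.098 ]
blue [311 216  80  35 311] disc (np.float64(351.0), np.float64(211.0)) [ 0.5844 -0.0845  0.098 ]
rows [[6, 3, 1, 0, 0, 0], [6, 3, 1, 0, 0, 0], [6, 3, 1, 0, 0, 0], [7, 3, 1, 0, -0.01, 0], [6, 3, 1, 0, 0, 0.01], [7, 3, 1, 0, -0.01, 0], [6, 4, 0, -0.01, 0, 0.01]]
end [ 0.6241 -0.0796  0.1002]
```

View pics/w23.png

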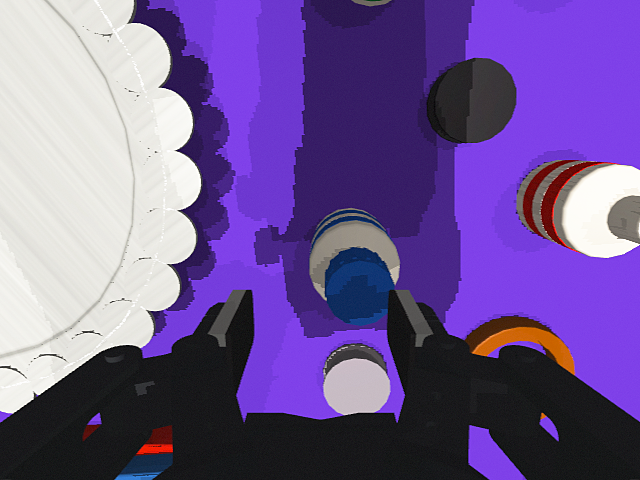

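Call:
jog_arm --pt "0 5 2 0 -0.01 0.01" --pt "0 7 3 0 -0.01 0" --pt "3 4 1 0 0 0" --pt "8 0 0 0 0 0" --pt "10 0 0 0 0 0" --pt "10 0 0 0 0 0" --pt "8 0 0 0 0 0" --pt "4 0 0 0 0 0" --pt "0 0 0 0 0 0" --pt "0 0 0 0 0 0"

```text
clock: 37.4
position: [0.6242, -0.0812, 0.0965]
tool_rot: [-2.017, 1.566, -2.107]
force: [0.2, -0.5, -0.0]
grip_width: 0.0521
```

```bash
python3 -c "
from plan import *
from wcap import *
show();print(proj(cam('wrist'),observe()['position']));wc('blue',fn='w24.png')
plan([.624,-.0815,.0875],-.085,3)"
```

```text
t 37.4 p [ 0.6242 -0.0812  0.0965] phi -0.09 tilt [-0.002 -0.004] F [ 0.2 -0.5 -0. ] w 0.0521 q [ 0.04  0.7  -0.01  1.7   0.02  0.74  1.5 ]
[321.38452102 322.63008105]
blue [ 271  263   92  106 7611] disc (np.float64(317.0), np.float64(323.0)) [ 0.6235 -0.0827  0.098 ]
blue [269 220  98  33 534] disc (np.float64(318.0), np.float64(204.0)) [ 0.5798 -0.0784  0.098 ]
blue [277 211  83  25 293] disc (np.float64(318.5), np.float64(194.5)) [ 0.5766 -0.0779  0.098 ]
rows [[3, 0, 0, 0, 0, 0], [3, 0, 0, 0, 0, 0], [3, 0, 0, -0.01, 0, 0]]
end [ 0.6242 -0.0812  0.0876]
```

View pics/w24.png

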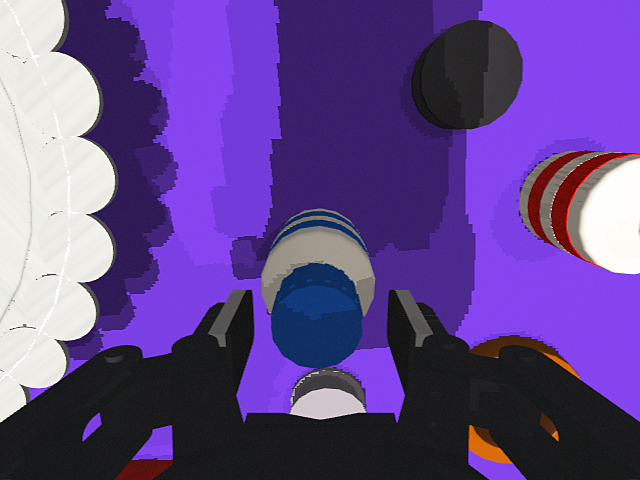

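The blue cap is centred, so I descend, grip and lift.

Call:
jog_arm --pt "3 0 0 0 0 0" --pt "4 0 0 0 0 0" --pt "2 0 0 0 0 0" --pt "0 0 0 0 0 0" --pt "0 0 0 0 0 0"

```text
clock: 37.95
position: [0.6247, -0.0814, 0.0877]
tool_rot: [-1.661, 1.567, -1.751]
force: [-1.0, 1.2, -0.2]
grip_width: 0.0519
```

Call:
jog_arm --pt "0 0 0 0 0 0" --pt "0 0 0 0 0 0" --pt "0 0 0 0 0 0" --pt "0 0 0 0 0 0" --pt "0 0 0 0 0 0" --pt "-3 0 0 0 0 0" --pt "-6 0 0 0 0 0" --pt "-7 0 0 0 0 0" --pt "-6 0 0 0 0 0" --pt "0 0 0 0 0 0" --gripper 170

```text
clock: 38.95
position: [0.6251, -0.0813, 0.1125]
tool_rot: [-1.351, 1.567, -1.441]
force: [0.1, -0.5, -0.2]
grip_width: 0.0344
```

```bash
python3 -c "
from plan import *
show();im=save('scene','s25.png');cv2.imwrite('pics/s25c.png',cv2.resize(im[150:350,200:440,::-1],None,fx=3,fy=3))
plan([.522,.349,.16],-.085,14)"
```

```text
t 38.95 p [ 0.6251 -0.0813  0.1125] phi -0.09 tilt [ 0.001 -0.004] F [ 0.1 -0.5 -0.2] w 0.0344 q [ 0.04  0.68 -0.01  1.69  0.02  0.77  1.5 ]
rows [[-4, 30, -10, 0, 0, 0], [-4, 30, -10, 0, 0, 0], [-3, 30, -10, 0, 0, 0], [-4, 30, -10, 0, 0, 0], [-3, 30, -10, 0, 0, 0], [-4, 30, -10, 0, 0, 0], [-3, 30, -10, 0, 0, 0], [-4, 30, -10, 0, 0, 0], [-3, 30, -10, 0, 0, 0], [-4, 30, -10, 0, 0, 0], [-3, 30, -10, 0, 0, 0], [-4, 30, -10, 0, 0, 0], [-3, 30, -11, 0, 0, 0], [-4, 29, -10, -0.01, 0, 0]]
end [0.5223 0.3489 0.1604]
```

View pics/s25c.png

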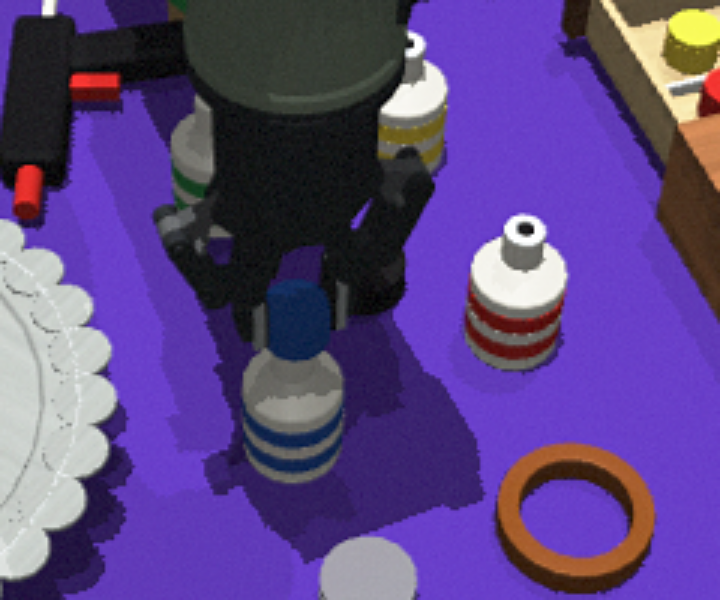

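Call:
jog_arm --pt "-15 0 0 0 0 0" --pt "-20 5 -2 0 0 0" --pt "-12 14 -5 0 0 0" --pt "-4 26 -9 0 0 0" --pt "0 30 -10 0 0 0" --pt "0 32 -11 0 0 0" --pt "0 32 -11 0 0 0" --pt "0 32 -11 0 0 0" --pt "0 32 -11 0 0 0" --pt "0 32 -11 0 0 0" --pt "0 32 -11 0 0 0" --pt "0 32 -11 0 0 0" --pt "0 32 -11 0 0 0" --pt "0 32 -11 0 0 0" --pt "0 22 -7 0 0 0" --pt "0 12 -4 0 0 0" --pt "0 5 -1 0 0 0" --pt "0 0 0 0 0 0" --pt "0 0 0 0 0 0"

```text
clock: 40.9
position: [0.5134, 0.3573, 0.1747]
tool_rot: [0.184, 1.566, 0.098]
force: [-1.4, -0.3, -0.3]
grip_width: 0.0341
```

```bash
python3 -c "
from plan import *
show();C=cam('wrist');save('wrist','w26.png');print(proj(C,(.497,.306,.032)))
plan([.522,.349,.05],-.088,9)"
```

```text
t 40.9 p [0.5134 0.3573 0.1747] phi -0.086 tilt [0.005 0.   ] F [-1.4 -0.3 -0.3] w 0.0341 q [-0.68  0.59 -0.03  1.66  0.03  0.88  0.76]
[246.7185076  213.24123145]
rows [[14, -1, 1, 0, 0, 0], [14, -1, 1, 0, 0, 0], [14, -1, 1, 0, 0, 0], [14, -1, 1, 0, 0, 0], [14, -1, 1, 0, 0, 0], [14, -1, 1, 0, 0, 0], [14, -1, 1, 0, 0, 0], [13, 0, 1, 0, 0, 0], [14, -1, 1, 0, 0, 0]]
end [0.5224 0.3485 0.0498]
```

View pics/w26.png

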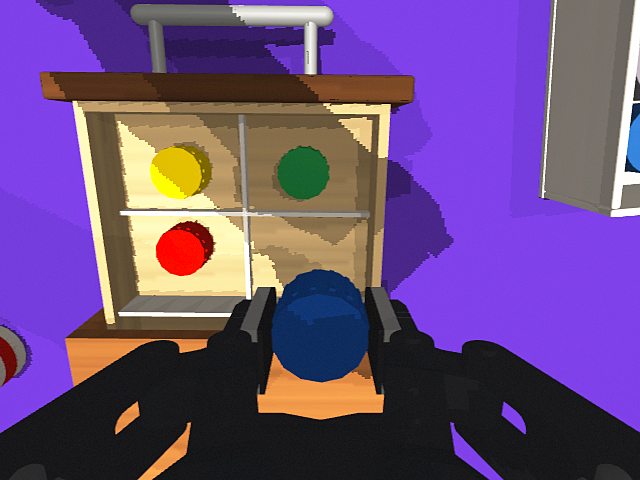

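Call:
jog_arm --pt "6 -2 1 0 0 0" --pt "12 -2 1 0 0 0" --pt "14 -1 1 0 0 0" --pt "14 -1 1 0 0 0" --pt "14 -1 1 0 0 0" --pt "14 -1 1 0 0 0" --pt "14 0 0 0 0 0" --pt "13 0 0 0 0 0" --pt "11 0 0 0 0 0" --pt "8 0 0 0 0 0" --pt "4 0 0 0 0 0" --pt "0 0 0 0 0 0" --pt "0 0 0 0 0 0"

```text
clock: 42.25
position: [0.5205, 0.3441, 0.0378]
tool_rot: [-0.525, 1.567, -0.615]
force: [-0.4, 0.5, 0.6]
grip_width: 0.0342
```

```bash
python3 -c "
from plan import *
show();plan([.520,.349,.0375],-.09,4)"
```

```text
t 42.25 p [0.5205 0.3441 0.0378] phi -0.09 tilt [ 0.003 -0.002] F [-0.4  0.5  0.6] w 0.0342 q [-0.66  0.78 -0.03  1.73  0.04  0.63  0.77]
rows [[0, 1, 0, 0, 0, 0], [0, 1, 0, 0, 0, 0], [0, 1, 0, 0, 0, 0], [0, 2, -1, 0, 0, 0]]
end [0.5199 0.3492 0.0378]
```

Call:
jog_arm --pt "0 2 0 0 0 0" --pt "0 1 0 0 0 0" --pt "0 0 0 0 0 0"

```text
clock: 42.55
position: [0.5214, 0.348, 0.0392]
tool_rot: [-0.043, 1.566, -0.133]
force: [-0.3, -0.6, -1.0]
grip_width: 0.0345
```

Call:
jog_arm --pt "0 0 0 0 0 0" --pt "0 0 0 0 0 0" --pt "0 0 0 0 0 0" --pt "-5 0 0 0 0 0" --pt "-15 0 0 0 0 0" --pt "-20 0 0 0 0 0" --pt "-25 0 0 0 0 0" --pt "-25 0 0 0 0 0" --pt "-25 -5 0 0 0 0" --pt "-10 -5 0 0 0 0" --pt "0 0 0 0 0 0" --gripper 118

```text
clock: 43.65
position: [0.5201, 0.3377, 0.176]
tool_rot: [0.281, 1.563, 0.191]
force: [-0.1, -0.6, -0.2]
grip_width: 0.0458
```

```bash
python3 -c "
from plan import *
show();save('wrist','w27.png');save('top','t27.png');save('scene','s27.png')"
```

```text
t 43.65 p [0.5201 0.3377 0.176 ] phi -0.09 tilt [0.007 0.001] F [-0.1 -0.6 -0.2] w 0.0458 q [-0.65  0.58 -0.03  1.68  0.03  0.87  0.79]
```

View pics/w27.png

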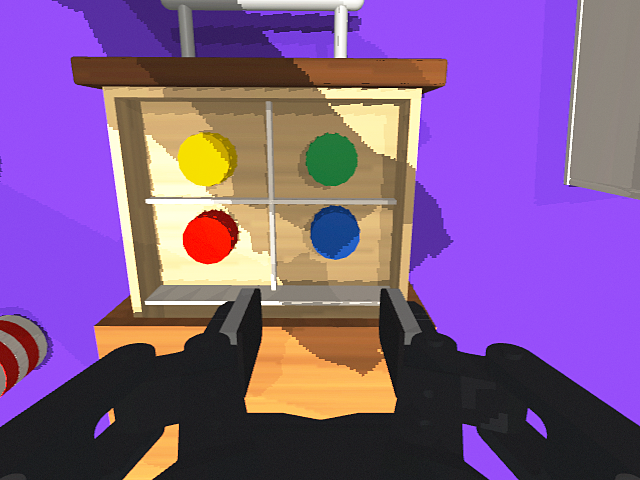

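View pics/t27.png

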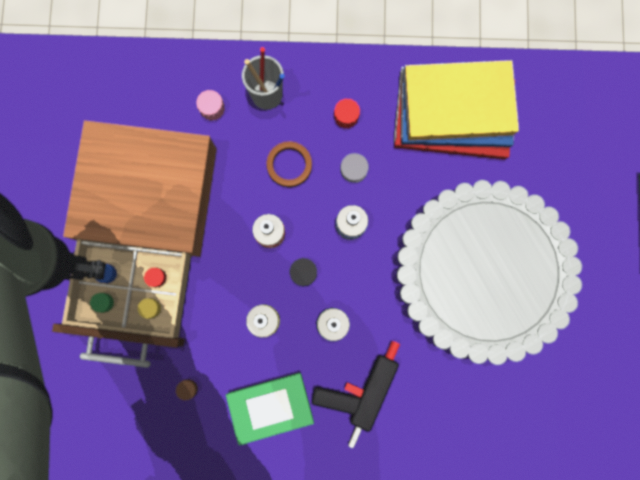

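View pics/s27.png

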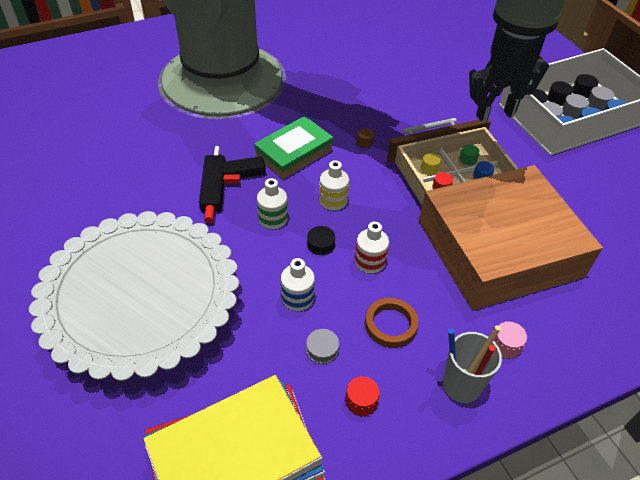

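All four caps stand in compartments of their own: yellow at (208,158), green (332,160), red (211,238) and blue (335,232). Now for the bottles. I measure the necks and the tray first.

```bash
python3 -c "
from plan import *
im=cv2.imread('pics/t27.png');C=cam('top')
g=cv2.cvtColor(im,cv2.COLOR_BGR2GRAY)
for n,(x,y) in dict(blue=(352,217),red=(266,227),yellow=(260,321),green=(333,325)).items():
    w=g[y-6:y+7,x-6:x+7].astype(float); wt=np.clip(120-w,0,None); Y,X=np.mgrid[y-6:y+7,x-6:x+7]; u=(wt*X).sum()/wt.sum(),(wt*Y).sum()/wt.sum(); print(n,np.round(u,1),back(C,u,.093).round(4))
hsv=cv2.cvtColor(im,cv2.COLOR_BGR2HSV); m=((hsv[:,:,1]<60)&(hsv[:,:,2]>120)).astype(np.uint8); m[:,:395]=0;m[:150]=0;m[380:]=0
n,l,s,c=cv2.connectedComponentsWithStats(m);i=1+np.argmax(s[1:,4]);print(s[i],c[i])
cnt=np.argwhere(l==i)[:,::-1].astype(np.float32);h=cv2.convexHull(cnt);e=cv2.fitEllipse(h);print(e,back(C,e[0],.060))
plan([.624,-.08,.15],-.085,15)
"
```

```text
blue [353.1 216.7] [ 0.6262 -0.0794  0.093 ]
red [266. 226.] [0.606  0.0664 0.093 ]
yellow [259.8 320.7] [0.4484 0.07   0.093 ]
green [333.5 324.4] [ 0.4459 -0.0513  0.093 ]
[  397   180   185   185 25957] [488.98593828 271.93030782]
((489.1612854003906, 272.0565490722656), (181.58641052246094, 187.79766845703125), 130.56861877441406) [ 0.54241143 -0.31705669  0.06      ]
rows [[2, -27, 9, 0, 0, 0], [2, -27, 9, 0, 0, 0], [2, -27, 10, 0, 0, 0], [1, -27, 9, 0, 0, 0], [2, -27, 10, 0, 0, 0], [1, -27, 9, 0, 0, 0], [2, -27, 10, 0, 0, 0], [1, -27, 9, 0, 0, 0], [2, -27, 10, 0, 0, 0], [1, -27, 9, 0, 0, 0], [2, -27, 10, 0, 0, 0], [1, -27, 9, 0, 0, 0], [2, -28, 10, 0, 0, 0], [1, -27, 9, 0, 0, 0], [2, -28, 10, 0, 0, 0]]
end [ 0.6242 -0.0801  0.15  ]
```

Call:
jog_arm --pt "0 -10 4 0 0 0" --pt "0 -20 7 0 0 0" --pt "0 -30 10 0 0 0" --pt "0 -30 10 0 0 0" --pt "0 -30 11 0 0 0" --pt "0 -30 11 0 0 0" --pt "0 -30 11 0 0 0" --pt "0 -30 11 0 0 0" --pt "0 -30 11 0 0 0" --pt "0 -30 11 0 0 0" --pt "0 -30 11 0 0 0" --pt "0 -30 11 0 0 0" --pt "0 -28 10 0 0 0" --pt "0 -18 7 0 0 0" --pt "0 -10 4 0 0 0" --pt "0 -5 2 0 0 0" --pt "0 0 0 0 0 0" --pt "0 0 0 0 0 0" --gripper 118

```text
clock: 45.6
position: [0.6212, -0.0903, 0.1564]
tool_rot: [-2.687, 1.547, -2.776]
force: [-0.7, -0.1, -0.1]
grip_width: 0.0462
```

```bash
python3 -c "
from plan import *
show();save('wrist','w28.png')
print(proj(cam('wrist'),(.625,-.081,.093)))
plan([.625,-.081,.15],-.085,3)"
```

```text
t 45.6 p [ 0.6212 -0.0903  0.1564] phi -0.09 tilt [-0.022 -0.008] F [-0.7 -0.1 -0.1] w 0.0462 q [ 0.05  0.63 -0.01  1.65  0.02  0.88  1.52]
[340.08288108 274.06807063]
rows [[2, 3, 1, 0, -0.01, 0], [2, 3, 1, 0, -0.01, 0.01], [2, 3, 1, 0, 0, 0]]
end [ 0.625  -0.0815  0.1504]
```

View pics/w28.png

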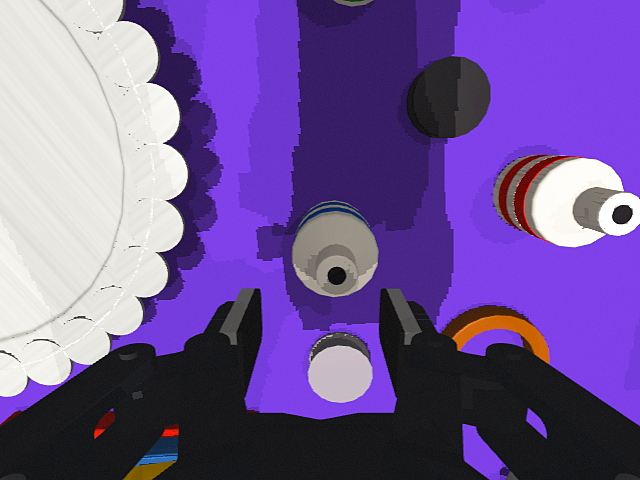

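Call:
jog_arm --pt "3 4 2 0 -0.01 0.01" --pt "8 4 2 0 -0.01 0" --pt "10 0 1 0 0 0" --pt "10 0 0 0 0 0" --pt "10 0 0 0 0 0" --pt "10 0 0 0 0 0" --pt "8 0 0 0 0 0" --pt "4 0 0 0 0 0" --pt "0 0 0 0 0 0" --pt "0 0 0 0 0 0"

```text
clock: 46.65
position: [0.6266, -0.0788, 0.0866]
tool_rot: [2.233, 1.569, 2.148]
force: [0.2, 0.5, 0.1]
grip_width: 0.0458
```

```bash
python3 -c "
from plan import *
show();save('wrist','w29.png')
print(proj(cam('wrist'),(.6253,-.082,.093)))
plan([.6253,-.082,.084],-.085,3)"
```

```text
t 46.65 p [ 0.6266 -0.0788  0.0866] phi -0.086 tilt [-0.001  0.001] F [0.2 0.5 0.1] w 0.0458 q [ 0.04  0.72 -0.02  1.69  0.01  0.73  1.51]
[311.96431741 328.37765287]
rows [[1, -1, 0, 0, 0, 0], [1, -1, -1, 0, 0, 0], [1, -1, 0, 0, 0, 0]]
end [ 0.6253 -0.0816  0.0837]
```

View pics/w29.png

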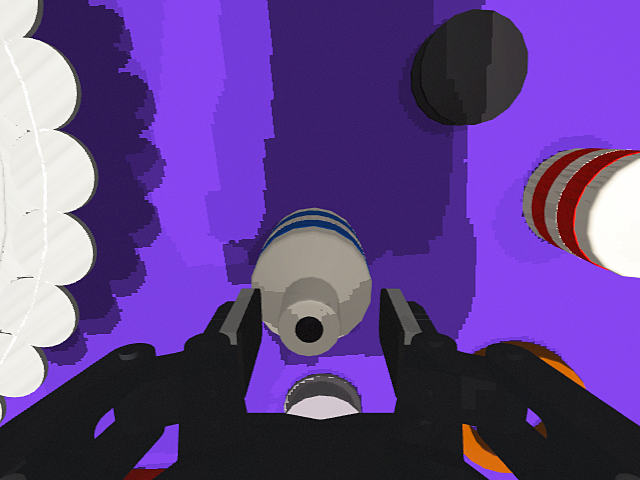

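Call:
jog_arm --pt "1 -2 0 0 0 0" --pt "1 -1 0 0 0 0" --pt "0 0 0 0 0 0" --pt "0 0 0 0 0 0"

```text
clock: 47.1
position: [0.6269, -0.0823, 0.0857]
tool_rot: [1.003, 1.569, 0.917]
force: [0.9, 1.3, 0.3]
grip_width: 0.046
```

Call:
jog_arm --pt "0 0 0 0 0 0" --pt "0 0 0 0 0 0" --pt "0 0 0 0 0 0" --pt "0 0 0 0 0 0" --pt "0 0 0 0 0 0" --pt "0 0 0 0 0 0" --pt "0 0 0 0 0 0" --gripper 205 --newtons 25

```text
clock: 47.8
position: [0.627, -0.0823, 0.0859]
tool_rot: [0.795, 1.569, 0.709]
force: [0.3, -0.7, -0.0]
grip_width: 0.0219
```

```bash
python3 -c "
from plan import *
show()"
```

```text
t 47.8 p [ 0.627  -0.0823  0.0859] phi -0.086 tilt [0.001 0.001] F [ 0.3 -0.7 -0. ] w 0.0219 q [ 0.05  0.72 -0.02  1.69  0.01  0.72  1.51]
```

Call:
jog_arm --pt "-4 0 0 0 0 0" --pt "-8 0 0 0 0 0" --pt "-12 0 0 0 0 0" --pt "-15 0 0 0 0 0" --pt "-18 0 0 0 0 0" --pt "-18 0 0 0 0 0" --pt "-15 0 0 0 0 0" --pt "-10 0 0 0 0 0" --pt "-4 0 0 0 0 0" --pt "0 0 0 0 0 0"

```text
clock: 48.8
position: [0.6275, -0.0824, 0.2024]
tool_rot: [0.28, 1.565, 0.194]
force: [-0.0, -0.2, -1.0]
grip_width: 0.0219
```

```bash
python3 -c "
from plan import *
show();im=save('scene','s30.png');cv2.imwrite('pics/s30c.png',cv2.resize(im[150:350,200:440,::-1],None,fx=3,fy=3))
plan([.597,-.368,.2],-.085,12)"
```

```text
t 48.8 p [ 0.6275 -0.0824  0.2024] phi -0.086 tilt [0.006 0.001] F [-0.  -0.2 -1. ] w 0.0219 q [ 0.05  0.57 -0.01  1.62  0.01  0.94  1.52]
rows [[0, -24, 0, 0, 0, 0], [0, -24, -1, 0, 0, 0], [0, -24, 0, 0, 0, 0], [0, -24, -1, 0, 0, 0], [0, -24, 0, 0, 0, 0], [0, -24, -1, 0, 0, 0], [0, -24, 0, 0, 0, 0], [0, -24, -1, 0, 0, 0], [0, -24, 0, 0, 0, 0], [0, -24, -1, 0, 0, 0], [1, -24, 0, 0, 0, 0], [0, -23, -1, 0, 0.01, 0]]
end [ 0.5968 -0.3678  0.2005]
```

View pics/s30c.png

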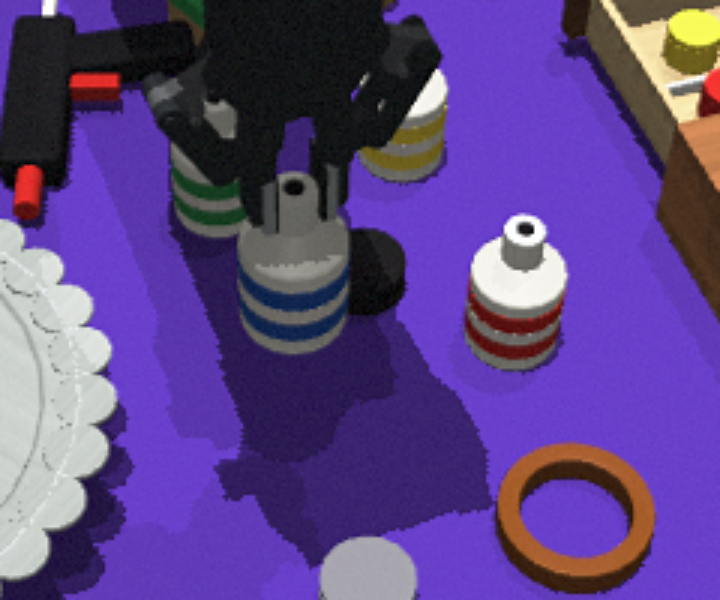

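The bottle is held upright by the neck. Moving it over the tray.

Call:
jog_arm --pt "0 -8 0 0 0 0" --pt "0 -14 0 0 0 0" --pt "0 -20 0 0 0 0" --pt "0 -24 -1 0 0 0" --pt "0 -26 0 0 0 0" --pt "0 -26 -1 0 0 0" --pt "0 -26 0 0 0 0" --pt "0 -26 -1 0 0 0" --pt "0 -26 0 0 0 0" --pt "0 -24 -1 0 0 0" --pt "0 -22 0 0 0 0" --pt "0 -18 0 0 0 0" --pt "0 -12 0 0 0 0" --pt "0 -6 0 0 0 0" --pt "0 -2 0 0 0 0" --pt "0 0 0 0 0 0" --pt "0 0 0 0 0 0"

```text
clock: 50.55
position: [0.5887, -0.3851, 0.1918]
tool_rot: [2.957, 1.561, 2.866]
force: [0.1, 0.8, -1.0]
grip_width: 0.0216
```

```bash
python3 -c "
from plan import *
show();save('top','t31.png');save('scene','s31.png')
plan([.597,-.368,.16],-.085,5)"
```

```text
t 50.55 p [ 0.5887 -0.3851  0.1918] phi -0.091 tilt [-0.009  0.003] F [ 0.1  0.8 -1. ] w 0.0216 q [ 0.49  0.7   0.01  1.41 -0.01  1.04  1.98]
rows [[6, 4, 1, 0, 0, 0], [6, 3, 1, 0, 0, 0], [7, 4, 2, 0, 0, 0], [6, 3, 1, 0, 0, 0], [7, 4, 2, -0.01, -0.01, 0]]
end [ 0.5971 -0.3677  0.1598]
```

View pics/s31.png

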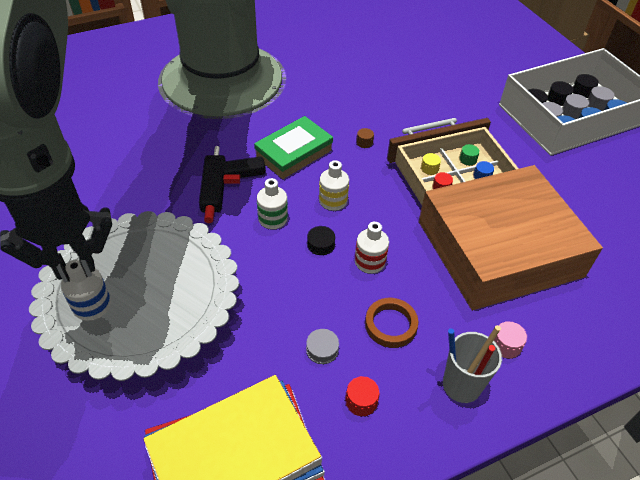

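Call:
jog_arm --pt "2 4 1 0 0 0" --pt "4 5 2 0 -0.01 0" --pt "6 5 2 0 0 0" --pt "6 2 1 0 0 0" --pt "6 0 0 0 0 0" --pt "5 0 0 0 0 0" --pt "3 0 0 0 0 0" --pt "1 0 0 0 0 0" --pt "0 0 0 0 0 0"

```text
clock: 51.55
position: [0.5974, -0.3663, 0.1553]
tool_rot: [1.277, 1.568, 1.189]
force: [0.8, -0.6, -2.1]
grip_width: 0.022
```

```bash
python3 -c "
from plan import *
show();im=save('scene','s32.png');cv2.imwrite('pics/s32c.png',cv2.resize(im[200:380,20:260,::-1],None,fx=3,fy=3));save('wrist','w32.png')
plan([.597,-.367,.145],-.085,5)"
```

```text
t 51.55 p [ 0.5974 -0.3663  0.1553] phi -0.089 tilt [0.001 0.002] F [ 0.8 -0.6 -2.1] w 0.022 q [ 0.46  0.73  0.01  1.45 -0.01  0.96  1.95]
rows [[2, 0, 0, 0, 0, 0], [2, 0, 0, 0, 0, 0], [2, 0, 0, 0, 0, 0], [2, 0, 0, 0, 0, 0], [3, -1, 0, 0, 0, 0]]
end [ 0.5974 -0.3673  0.1446]
```

View pics/s32c.png

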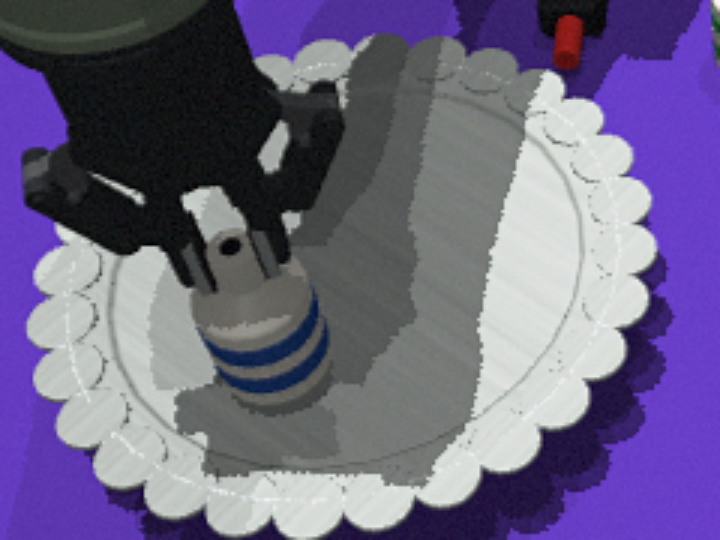

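View pics/w32.png

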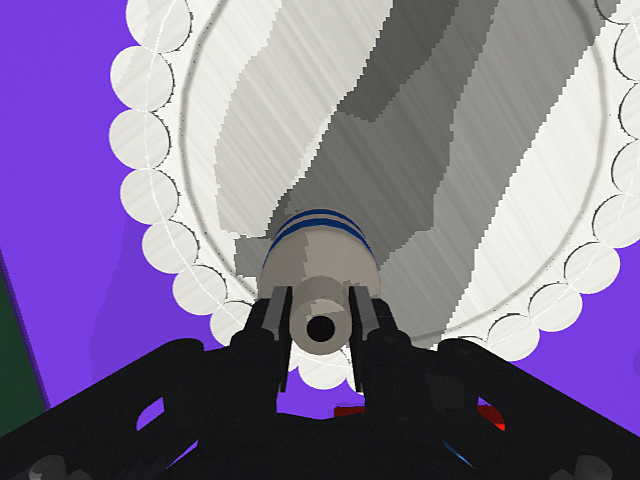

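Call:
jog_arm --pt "2 0 0 0 0 0" --pt "3 0 0 0 0 0" --pt "3 0 0 0 0 0" --pt "2 0 0 0 0 0" --pt "1 0 0 0 0 0" --pt "0 0 0 0 0 0" --pt "0 0 0 0 0 0"

```text
clock: 52.35
position: [0.5976, -0.3665, 0.1441]
tool_rot: [0.885, 1.568, 0.796]
force: [0.4, 0.3, -0.9]
grip_width: 0.022
```

Call:
jog_arm --pt "1 0 0 0 0 0" --pt "1 0 0 0 0 0" --pt "0 0 0 0 0 0"

```text
clock: 52.65
position: [0.5977, -0.3666, 0.1422]
tool_rot: [0.768, 1.568, 0.679]
force: [0.5, -0.6, -1.0]
grip_width: 0.0216
```

Call:
jog_arm --pt "1 0 0 0 0 0" --pt "0 0 0 0 0 0"

```text
clock: 52.85
position: [0.5981, -0.3671, 0.1421]
tool_rot: [0.31, 1.567, 0.221]
force: [0.0, 0.1, -1.4]
grip_width: 0.0219
```

Call:
jog_arm --pt "1 0 0 0 0 0" --pt "0 0 0 0 0 0"

```text
clock: 53.05
position: [0.5986, -0.3675, 0.142]
tool_rot: [0.059, 1.566, -0.031]
force: [0.5, 0.7, -0.4]
grip_width: 0.0219
```

Call:
jog_arm --pt "0 0 0 0 0 0" --pt "0 0 0 0 0 0" --pt "0 0 0 0 0 0" --pt "0 0 0 0 0 0" --pt "-4 0 0 0 0 0" --pt "-10 0 0 0 0 0" --pt "-20 0 0 0 0 0" --pt "-20 0 0 0 0 0" --pt "-15 0 0 0 0 0" --pt "0 0 0 0 0 0" --gripper 118

```text
clock: 54.05
position: [0.5983, -0.3675, 0.2162]
tool_rot: [0.029, 1.565, -0.06]
force: [-0.5, 0.1, 0.4]
grip_width: 0.0457
```

```bash
cat > neck.py <<'E'
from plan import *
def necks(fn):
    im=save('top',fn);g=cv2.cvtColor(im,cv2.COLOR_RGB2GRAY);C=cam('top')
    hsv=cv2.cvtColor(im,cv2.COLOR_RGB2HSV)
    # table bottles: grey-white blobs between x 230..395,y 190..360
    m=((hsv[:,:,1]<60)&(hsv[:,:,2]>140)).astype(np.uint8)
    n,l,s,c=cv2.connectedComponentsWithStats(m)
    for i in range(1,n):
        if 400<s[i,4]<1300 and s[i,2]<45: print('blob',s[i],c[i].round(1),'shoulder z.06',back(C,c[i],.062).round(3))
E
python3 -c "
from neck import *
show();save('wrist','w33.png');im=save('scene','s33.png');cv2.imwrite('pics/s33c.png',cv2.resize(im[200:380,20:260,::-1],None,fx=3,fy=3));necks('t33.png')
plan([.445,-.052,.21],-.085,14)"
```

```text
t 54.05 p [ 0.5983 -0.3675  0.2162] phi -0.089 tilt [ 0.005 -0.   ] F [-0.5  0.1  0.4] w 0.0457 q [ 0.46  0.67  0.01  1.4  -0.01  1.06  1.96]
blob [341 154  27  26 559] [354.2 166.4] shoulder z.06 [ 0.721 -0.081  0.062]
blob [253 214  31  32 771] [268.  229.4] shoulder z.06 [0.605 0.066 0.062]
blob [246 304  33  34 832] [262.2 320.5] shoulder z.06 [0.448 0.069 0.062]
blob [317 308  33  33 828] [332.8 324.1] shoulder z.06 [ 0.446 -0.051  0.062]
blob [613 426  27  54 717] [630.9 460.8] shoulder z.06 [ 0.237 -0.549  0.062]
rows [[0, 21, -13, 0, 0, 0], [0, 21, -13, 0, 0, 0], [0, 22, -13, 0, 0, 0], [0, 21, -13, 0, 0, 0], [0, 22, -13, 0, 0, 0], [0, 21, -13, 0, 0, 0], [0, 22, -13, 0, 0, 0], [0, 21, -13, 0, 0, 0], [1, 22, -13, 0, 0, 0], [0, 21, -13, 0, 0, 0], [1, 22, -12, 0, 0, 0], [0, 21, -13, 0, 0, 0], [1, 22, -12, 0, 0, 0], [0, 21, -13, 0, 0, 0]]
end [ 0.4447 -0.052   0.2102]
```

View pics/s33c.png

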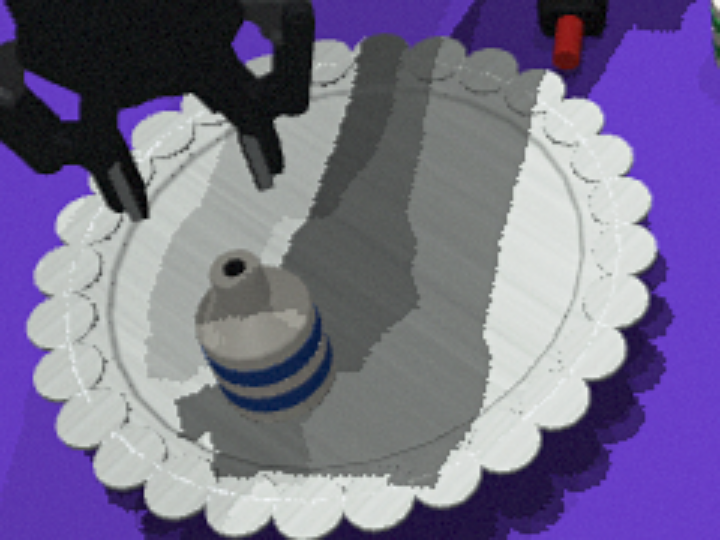

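View pics/t33.png

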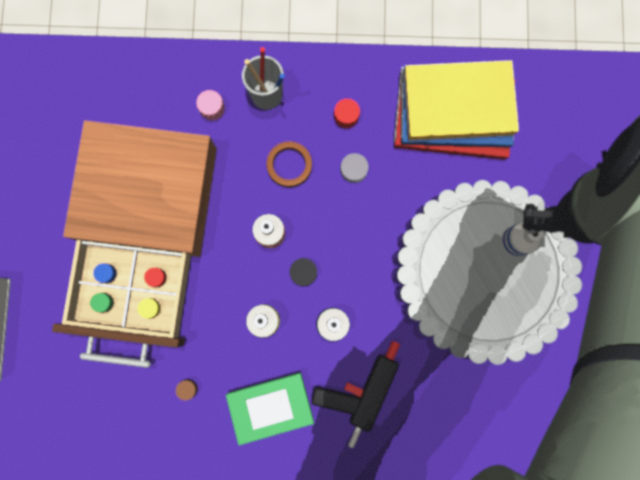

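The blue bottle stands on the tray at (520,238) in the top view. The green bottle is next.

Call:
jog_arm --pt "0 10 -6 0 0 0" --pt "0 18 -11 0 0 0" --pt "0 26 -16 0 0 0" --pt "2 28 -17 0 0 0" --pt "3 28 -17 0 0 0" --pt "4 28 -17 0 0 0" --pt "4 28 -17 0 0 0" --pt "4 28 -17 0 0 0" --pt "4 28 -17 0 0 0" --pt "4 28 -17 0 0 0" --pt "4 22 -12 0 0 0" --pt "4 14 -8 0 0 0" --pt "4 6 -3 0 0 0" --pt "2 2 -1 0 0 0" --pt "0 0 0 0 0 0" --pt "0 0 0 0 0 0"

```text
clock: 55.8
position: [0.4356, -0.047, 0.1634]
tool_rot: [2.919, 1.556, 2.83]
force: [-0.0, 0.2, -0.2]
grip_width: 0.0461
```

```bash
python3 -c "
from plan import *
show();save('wrist','w34.png')
print(proj(cam('wrist'),(.4455,-.0525,.093)))
plan([.4455,-.0525,.15],-.085,3)"
```

```text
t 55.8 p [ 0.4356 -0.047   0.1634] phi -0.09 tilt [-0.014  0.005] F [-0.   0.2 -0.2] w 0.0461 q [ 0.02  0.36 -0.05  2.14  0.02  0.66  1.43]
[312.21314064 281.87329269]
rows [[4, -2, 4, 0, 0, 0], [5, -1, 3, 0, -0.01, 0], [4, -2, 3, 0, 0, 0]]
end [ 0.445  -0.0528  0.1503]
```

View pics/w34.png

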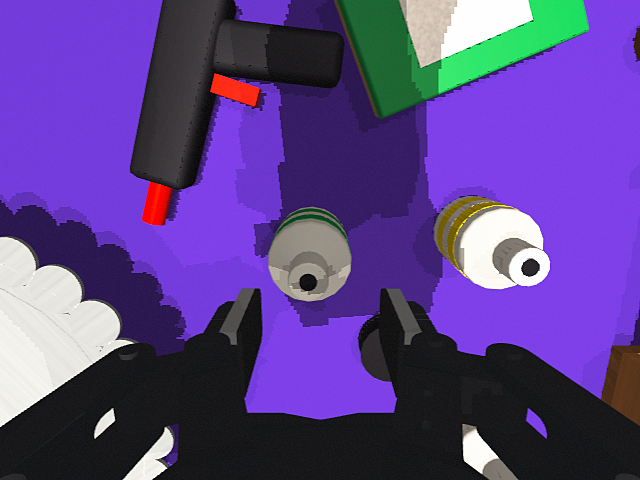

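Call:
jog_arm --pt "4 -2 4 0 -0.01 0" --pt "8 -2 4 0 -0.01 0" --pt "10 -1 1 0 0 0" --pt "11 0 0 0 0 0" --pt "11 0 0 0 0 0" --pt "11 0 0 0 0 0" --pt "10 0 0 0 0 0" --pt "7 0 0 0 0 0" --pt "3 0 0 0 0 0" --pt "0 0 0 0 0 0" --pt "0 0 0 0 0 0"

```text
clock: 56.95
position: [0.4467, -0.0567, 0.0826]
tool_rot: [0.297, 1.562, 0.203]
force: [-0.4, -0.8, 0.7]
grip_width: 0.0458
```

```bash
python3 -c "
from plan import *
show();save('wrist','w35.png')
print(proj(cam('wrist'),(.4455,-.0537,.093)))
plan([.4455,-.0537,.085],-.085,3)"
```

```text
t 56.95 p [ 0.4467 -0.0567  0.0826] phi -0.095 tilt [0.009 0.002] F [-0.4 -0.8  0.7] w 0.0458 q [ 0.03  0.52 -0.04  2.18  0.04  0.44  1.43]
[329.8648915  332.86347663]
rows [[-1, 1, 0, 0, 0, 0], [-1, 1, -1, 0, 0, 0], [0, 1, 0, -0.01, 0.01, 0]]
end [ 0.446  -0.0536  0.0847]
```

View pics/w35.png

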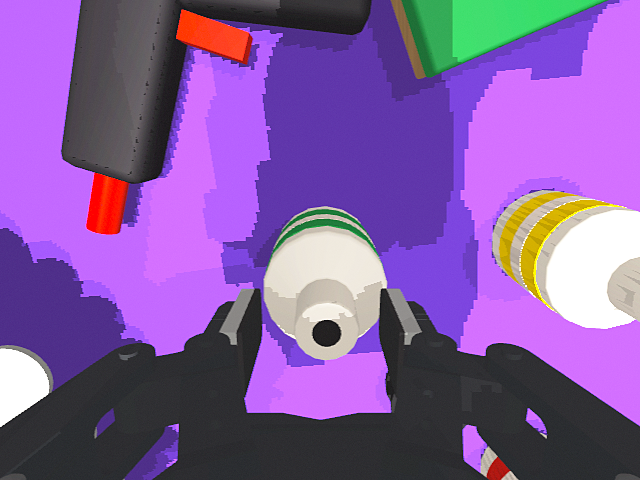

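Call:
jog_arm --pt "-2 2 0 0 0.01 0" --pt "-1 0 0 0 0 0" --pt "0 0 0 0 0 0"

```text
clock: 57.3
position: [0.4475, -0.0545, 0.0869]
tool_rot: [1.831, 1.568, 1.736]
force: [-0.1, -0.3, 0.2]
grip_width: 0.0459
```

Call:
jog_arm --pt "0 0 0 0 0 0" --pt "0 0 0 0 0 0" --pt "0 0 0 0 0 0" --pt "0 0 0 0 0 0" --pt "0 0 0 0 0 0" --pt "0 0 0 0 0 0" --pt "0 0 0 0 0 0" --gripper 205 --newtons 25

```text
clock: 58.0
position: [0.4477, -0.0546, 0.0872]
tool_rot: [1.562, 1.568, 1.467]
force: [-0.6, -0.2, 1.5]
grip_width: 0.0217
```

Call:
jog_arm --pt "-4 0 0 0 0 0" --pt "-8 0 0 0 0 0" --pt "-12 0 0 0 0 0" --pt "-15 0 0 0 0 0" --pt "-18 0 0 0 0 0" --pt "-18 0 0 0 0 0" --pt "-15 0 0 0 0 0" --pt "-10 0 0 0 0 0" --pt "-4 0 0 0 0 0" --pt "0 0 0 0 0 0"

```text
clock: 59.0
position: [0.4466, -0.0549, 0.1988]
tool_rot: [1.695, 1.568, 1.6]
force: [0.1, 0.6, -0.8]
grip_width: 0.0217
```

```bash
python3 -c "
from plan import *
show();im=save('scene','s36.png');cv2.imwrite('pics/s36c.png',cv2.resize(im[100:300,160:400,::-1],None,fx=3,fy=3))
plan([.497,-.368,.2],-.085,14)"
```

```text
t 59.0 p [ 0.4466 -0.0549  0.1988] phi -0.095 tilt [-0.     0.003] F [ 0.1  0.6 -0.8] w 0.0217 q [ 0.03  0.31 -0.05  2.09  0.02  0.75  1.45]
rows [[0, -22, 6, 0, 0, 0], [0, -22, 6, 0, 0, 0], [0, -22, 6, 0, 0, 0], [0, -22, 6, 0, 0, 0], [0, -22, 6, 0, 0, 0], [0, -22, 6, 0, 0, 0], [0, -22, 5, 0, 0, 0], [0, -22, 6, 0, 0, 0], [0, -22, 5, 0, 0, 0], [0, -22, 6, 0, 0, 0], [-1, -22, 5, 0, 0, 0], [0, -22, 6, 0, 0, 0], [-1, -21, 5, 0, 0, 0], [0, -22, 6, -0.01, 0, 0]]
end [ 0.497  -0.368   0.1996]
```

View pics/s36c.png

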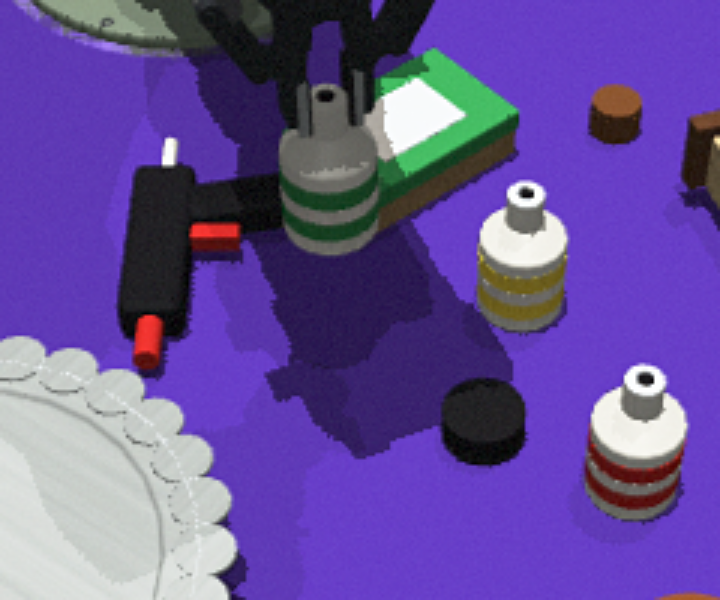

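Call:
jog_arm --pt "0 -8 2 0 0 0" --pt "0 -14 4 0 0 0" --pt "0 -20 6 0 0 0" --pt "0 -24 7 0 0 0" --pt "0 -26 7 0 0 0" --pt "0 -26 7 0 0 0" --pt "0 -26 7 0 0 0" --pt "0 -26 7 0 0 0" --pt "0 -26 7 0 0 0" --pt "0 -26 7 0 0 0" --pt "0 -24 6 0 0 0" --pt "0 -20 5 0 0 0" --pt "0 -14 4 0 0 0" --pt "0 -8 2 0 0 0" --pt "0 -4 1 0 0 0" --pt "0 -1 0 0 0 0" --pt "0 0 0 0 0 0" --pt "0 0 0 0 0 0"

```text
clock: 60.85
position: [0.4918, -0.3721, 0.1832]
tool_rot: [2.855, 1.549, 2.761]
force: [0.1, -0.4, -0.9]
grip_width: 0.0219
```

```bash
python3 -c "
from plan import *
show();save('wrist','w37.png')
plan([.495,-.368,.155],-.085,8)"
```

```text
t 60.85 p [ 0.4918 -0.3721  0.1832] phi -0.094 tilt [-0.02   0.008] F [ 0.1 -0.4 -0.9] w 0.0219 q [ 0.53  0.58  0.03  1.66 -0.02  0.92  2.04]
rows [[4, 1, 0, 0, 0, 0], [3, 0, 0, 0, 0, 0], [4, 1, 1, 0, 0, 0], [3, 0, 0, 0, 0, 0], [4, 1, 1, 0, -0.01, 0], [3, 0, 0, 0, 0, 0], [4, 1, 1, 0, -0.01, 0], [3, 0, 0, -0.01, 0, -0.01]]
end [ 0.4948 -0.3681  0.1552]
```

View pics/w37.png

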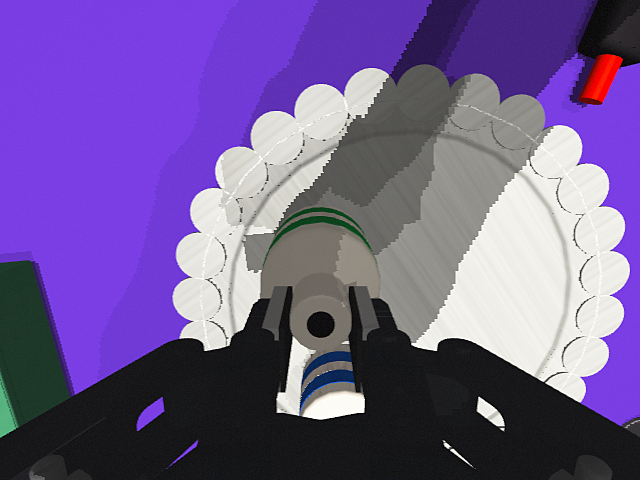

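Call:
jog_arm --pt "2 2 1 0 -0.01 -0.01" --pt "5 1 1 0 -0.01 0" --pt "6 1 0 0 0 0" --pt "6 0 0 0 0 0" --pt "6 0 0 0 0 0" --pt "5 0 0 0 0 0" --pt "3 0 0 0 0 0" --pt "1 0 0 0 0 0" --pt "0 0 0 0 0 0" --pt "0 0 0 0 0 0"

```text
clock: 61.9
position: [0.4946, -0.3668, 0.146]
tool_rot: [-1.455, 1.567, -1.547]
force: [-0.8, 0.2, -1.1]
grip_width: 0.0215
```

```bash
python3 -c "
from plan import *
show()"
```

```text
t 61.9 p [ 0.4946 -0.3668  0.146 ] phi -0.092 tilt [ 0.    -0.004] F [-0.8  0.2 -1.1] w 0.0215 q [ 0.52  0.62  0.02  1.71 -0.01  0.81  2.03]
```

Call:
jog_arm --pt "1 0 0 0 0 0" --pt "1 0 0 0 0 0" --pt "1 0 0 0 0 0" --pt "0 0 0 0 0 0" --pt "0 0 0 0 0 0"

```text
clock: 62.4
position: [0.495, -0.3671, 0.1435]
tool_rot: [-1.204, 1.566, -1.296]
force: [0.3, -0.1, -1.4]
grip_width: 0.0219
```

Call:
jog_arm --pt "1 0 0 0 0 0" --pt "0 0 0 0 0 0" --pt "0 0 0 0 0 0"

```text
clock: 62.7
position: [0.4953, -0.3677, 0.1435]
tool_rot: [-1.07, 1.564, -1.163]
force: [-0.4, 0.7, -0.9]
grip_width: 0.0215
```

Touching, since z no longer falls. I release and rise.

Call:
jog_arm --pt "0 0 0 0 0 0" --pt "0 0 0 0 0 0" --pt "0 0 0 0 0 0" --pt "0 0 0 0 0 0" --pt "-4 0 0 0 0 0" --pt "-10 0 0 0 0 0" --pt "-20 0 0 0 0 0" --pt "-20 0 0 0 0 0" --pt "-15 0 0 0 0 0" --pt "0 0 0 0 0 0" --gripper 118

```text
clock: 63.7
position: [0.4952, -0.3673, 0.2179]
tool_rot: [-1.015, 1.564, -1.107]
force: [0.2, -0.5, -0.6]
grip_width: 0.0456
```

```bash
python3 -c "
from neck import *
show();im=save('scene','s38.png');necks('t38.png')
plan([.605,.065,.17],-.085,18)"
```

```text
t 63.7 p [ 0.4952 -0.3673  0.2179] phi -0.092 tilt [ 0.003 -0.006] F [ 0.2 -0.5 -0.6] w 0.0456 q [ 0.52  0.53  0.03  1.66 -0.01  0.95  2.03]
blob [341 154  27  26 557] [354.2 166.4] shoulder z.06 [ 0.721 -0.081  0.062]
blob [253 214  31  32 771] [268.  229.4] shoulder z.06 [0.605 0.066 0.062]
blob [246 304  33  34 831] [262.2 320.5] shoulder z.06 [0.448 0.069 0.062]
rows [[2, 24, 4, 0, 0, 0], [2, 24, 4, 0, 0, 0], [2, 25, 4, 0, 0, 0], [3, 24, 4, 0, 0, 0], [2, 25, 4, 0, 0, 0], [3, 24, 4, 0, 0, 0], [2, 25, 4, 0, 0, 0], [3, 24, 4, 0, 0, 0], [2, 25, 4, 0, 0, 0], [3, 24, 4, 0, 0, 0], [2, 25, 4, 0, 0, 0], [3, 24, 4, 0, 0, 0], [2, 25, 4, 0, 0, 0], [3, 24, 4, 0, 0, 0], [2, 25, 4, 0, 0, 0], [3, 24, 3, 0, 0, 0], [2, 25, 4, 0, 0, 0], [3, 24, 3, -0.01, 0, 0]]
end [0.6049 0.0647 0.1698]
```

View pics/s38.png

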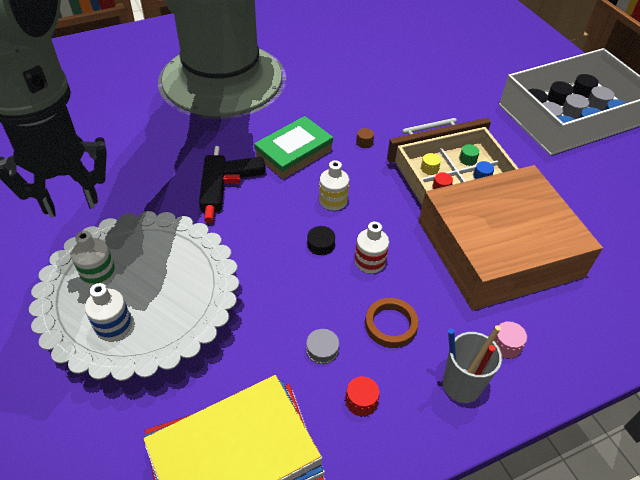

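Call:
jog_arm --pt "0 10 2 0 0 0" --pt "0 20 4 0 0 0" --pt "2 30 5 0 0 0" --pt "3 30 5 0 0 0" --pt "3 30 5 0 0 0" --pt "3 30 5 0 0 0" --pt "3 30 5 0 0 0" --pt "3 30 5 0 0 0" --pt "3 30 5 0 0 0" --pt "3 30 5 0 0 0" --pt "3 30 5 0 0 0" --pt "3 30 5 0 0 0" --pt "3 30 5 0 0 0" --pt "2 28 5 0 0 0" --pt "0 20 3 0 0 0" --pt "0 12 2 0 0 0" --pt "0 6 1 0 0 0" --pt "0 2 0 0 0 0" --pt "0 0 0 0 0 0" --pt "0 0 0 0 0 0"

```text
clock: 65.8
position: [0.6006, 0.0813, 0.1656]
tool_rot: [-3.01, 1.551, -3.099]
force: [0.5, -0.3, 0.5]
grip_width: 0.046
```

```bash
python3 -c "
from plan import *
show();save('wrist','w39.png')
print(proj(cam('wrist'),(.606,.064,.093)))
plan([.606,.064,.13],-.085,3)"
```

```text
t 65.8 p [0.6006 0.0813 0.1656] phi -0.089 tilt [-0.019 -0.001] F [ 0.5 -0.3  0.5] w 0.046 q [-0.21  0.59 -0.02  1.71  0.01  0.87  1.24]
[291.21868915 275.15754864]
rows [[12, -6, 3, 0, -0.01, 0], [12, -5, 2, 0, 0, 0], [12, -6, 2, 0, -0.01, 0]]
end [0.6056 0.0636 0.1296]
```

View pics/w39.png

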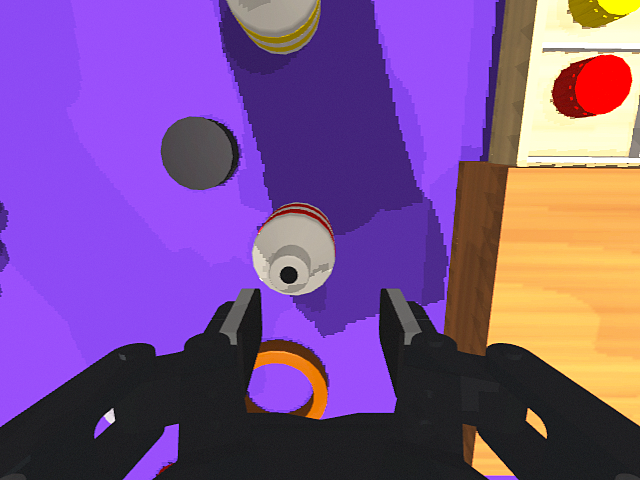

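Call:
jog_arm --pt "0 -5 2 0 -0.01 0" --pt "2 -7 3 0 -0.01 0" --pt "6 -4 1 0 0 0" --pt "10 -1 0 0 0 0" --pt "12 0 0 0 0 0" --pt "12 0 0 0 0 0" --pt "12 0 0 0 0 0" --pt "11 0 0 0 0 0" --pt "7 0 0 0 0 0" --pt "3 0 0 0 0 0" --pt "0 0 0 0 0 0" --pt "0 0 0 0 0 0"

```text
clock: 67.05
position: [0.6048, 0.0598, 0.0825]
tool_rot: [-1.344, 1.567, -1.435]
force: [0.6, -0.1, 0.4]
grip_width: 0.0458
```

```bash
python3 -c "
from plan import *
show();save('wrist','w40.png')
plan([.606,.063,.086],-.085,3)"
```

```text
t 67.05 p [0.6048 0.0598 0.0825] phi -0.091 tilt [ 0.    -0.004] F [ 0.6 -0.1  0.4] w 0.0458 q [-0.18  0.7  -0.02  1.76  0.03  0.68  1.26]
rows [[-1, 1, 0, 0, 0, 0], [-1, 1, 0, 0, 0, 0], [-1, 1, 1, -0.01, 0, 0]]
end [0.6061 0.0627 0.0856]
```

View pics/w40.png

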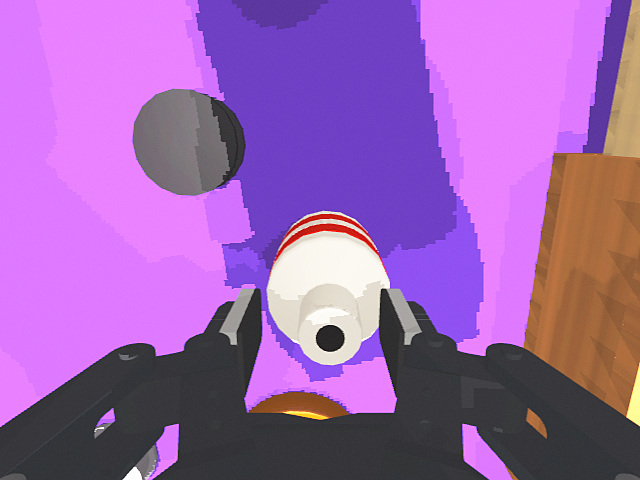

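Call:
jog_arm --pt "-2 2 1 0 0 0" --pt "-2 1 0 0 0 0" --pt "0 0 0 0 0 0"

```text
clock: 67.4
position: [0.6069, 0.0631, 0.0881]
tool_rot: [-0.813, 1.567, -0.904]
force: [-0.1, 1.2, 0.0]
grip_width: 0.0456
```

Call:
jog_arm --pt "0 0 0 0 0 0" --pt "0 0 0 0 0 0" --pt "0 0 0 0 0 0" --pt "0 0 0 0 0 0" --pt "0 0 0 0 0 0" --pt "0 0 0 0 0 0" --pt "0 0 0 0 0 0" --gripper 205 --newtons 25

```text
clock: 68.1
position: [0.6071, 0.0631, 0.0887]
tool_rot: [-0.652, 1.566, -0.743]
force: [-0.1, 0.2, 1.2]
grip_width: 0.0216
```

Call:
jog_arm --pt "-4 0 0 0 0 0" --pt "-8 0 0 0 0 0" --pt "-12 0 0 0 0 0" --pt "-15 0 0 0 0 0" --pt "-18 0 0 0 0 0" --pt "-18 0 0 0 0 0" --pt "-15 0 0 0 0 0" --pt "-12 0 0 0 0 0" --pt "-4 0 0 0 0 0" --pt "0 0 0 0 0 0"

```text
clock: 69.1
position: [0.6067, 0.0633, 0.2051]
tool_rot: [-0.37, 1.565, -0.461]
force: [0.2, 0.1, -1.4]
grip_width: 0.0218
```

```bash
python3 -c "
from neck import *
show();im=save('scene','s41.png');cv2.imwrite('pics/s41c.png',cv2.resize(im[130:330,250:490,::-1],None,fx=3,fy=3));necks('t41.png')
plan([.597,-.268,.2],-.085,15)"
```

```text
t 69.1 p [0.6067 0.0633 0.2051] phi -0.091 tilt [ 0.005 -0.003] F [ 0.2  0.1 -1.4] w 0.0218 q [-0.19  0.53 -0.02  1.68  0.02  0.92  1.26]
blob [342 154  26  25 524] [354.4 165.9] shoulder z.06 [ 0.722 -0.081  0.062]
rows [[0, -22, 1, 0, 0, 0], [0, -22, 1, 0, 0, 0], [0, -22, 1, 0, 0, 0], [0, -22, 1, 0, 0, 0], [0, -22, 2, 0, 0, 0], [1, -22, 1, 0, 0, 0], [0, -22, 2, 0, 0, 0], [1, -22, 1, 0, 0, 0], [0, -22, 2, 0, 0, 0], [1, -22, 1, 0, 0, 0], [0, -22, 2, 0, 0, 0], [1, -22, 1, 0, 0, 0], [0, -22, 2, 0, 0, 0], [1, -22, 1, 0, 0, 0], [0, -23, 2, -0.01, 0, 0]]
end [ 0.597  -0.2684  0.2001]
```

View pics/s41c.png

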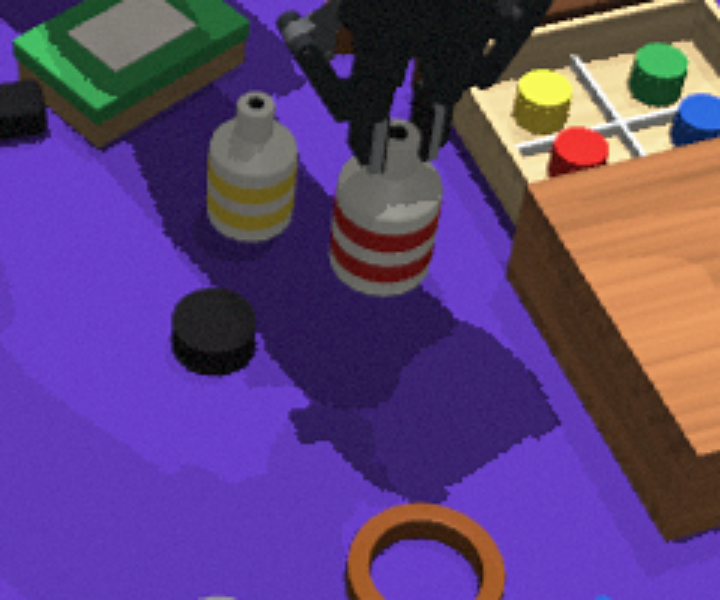

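View pics/t41.png

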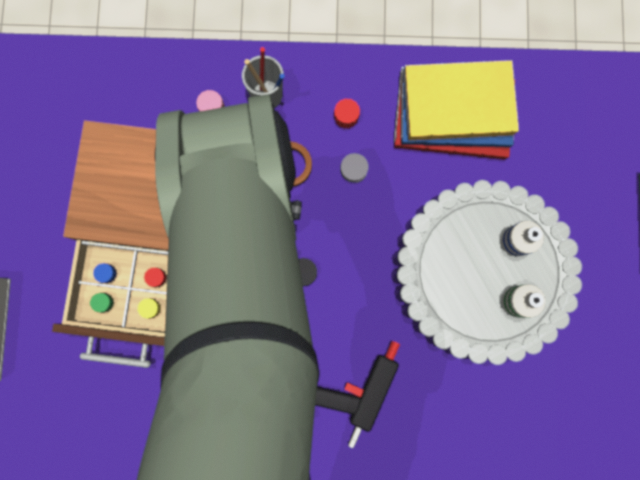

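Call:
jog_arm --pt "0 -8 0 0 0 0" --pt "0 -14 1 0 0 0" --pt "0 -20 1 0 0 0" --pt "0 -25 2 0 0 0" --pt "0 -27 2 0 0 0" --pt "0 -27 2 0 0 0" --pt "0 -27 2 0 0 0" --pt "0 -27 2 0 0 0" --pt "0 -27 2 0 0 0" --pt "0 -27 2 0 0 0" --pt "0 -26 2 0 0 0" --pt "0 -22 1 0 0 0" --pt "0 -16 1 0 0 0" --pt "0 -10 1 0 0 0" --pt "0 -5 1 0 0 0" --pt "0 -2 0 0 0 0" --pt "0 0 0 0 0 0" --pt "0 0 0 0 0 0"

```text
clock: 71.0
position: [0.5905, -0.2743, 0.1972]
tool_rot: [-2.591, 1.56, -2.689]
force: [-0.4, 1.1, -1.0]
grip_width: 0.022
```

```bash
python3 -c "
from plan import *
show()
plan([.597,-.268,.15],-.085,8)"
```

```text
t 71.0 p [ 0.5905 -0.2743  0.1972] phi -0.097 tilt [-0.01  -0.005] F [-0.4  1.1 -1. ] w 0.022 q [ 0.33  0.61  0.02  1.56 -0.    0.97  1.82]
rows [[6, 1, 1, 0, 0, 0], [6, 1, 1, 0, 0, 0], [6, 1, 1, 0, 0, 0], [6, 1, 1, 0, 0, 0], [6, 1, 1, 0, 0, 0], [6, 1, 0, 0, 0, 0], [6, 1, 1, -0.01, 0, 0], [5, 0, 0, 0, -0.01, 0.01]]
end [ 0.5967 -0.2682  0.1502]
```

Call:
jog_arm --pt "3 2 2 0 -0.01 0.01" --pt "6 2 2 0 0 0" --pt "7 1 1 0 0 0" --pt "7 0 0 0 0 0" --pt "7 0 0 0 0 0" --pt "7 0 0 0 0 0" --pt "6 0 0 0 0 0" --pt "3 0 0 0 0 0" --pt "1 0 0 0 0 0" --pt "0 0 0 0 0 0" --pt "0 0 0 0 0 0"

```text
clock: 72.1
position: [0.5969, -0.2668, 0.1453]
tool_rot: [1.448, 1.565, 1.353]
force: [-0.1, 0.6, -1.0]
grip_width: 0.0219
```

```bash
python3 -c "
from plan import *
show()"
```

```text
t 72.1 p [ 0.5969 -0.2668  0.1453] phi -0.095 tilt [0.001 0.006] F [-0.1  0.6 -1. ] w 0.0219 q [ 0.33  0.67  0.01  1.6  -0.01  0.87  1.82]
```

Call:
jog_arm --pt "1 0 0 0 0 0" --pt "0 0 0 0 0 0" --pt "1 0 0 0 0 0" --pt "0 0 0 0 0 0"

```text
clock: 72.5
position: [0.5978, -0.2669, 0.1449]
tool_rot: [1.045, 1.564, 0.95]
force: [0.4, -0.1, -1.5]
grip_width: 0.0215
```

Call:
jog_arm --pt "0 0 0 0 0 0" --pt "0 0 0 0 0 0" --pt "0 0 0 0 0 0" --pt "0 0 0 0 0 0" --pt "-4 0 0 0 0 0" --pt "-10 0 0 0 0 0" --pt "-20 0 0 0 0 0" --pt "-20 0 0 0 0 0" --pt "-15 0 0 0 0 0" --pt "0 0 0 0 0 0" --gripper 118

```text
clock: 73.5
position: [0.5976, -0.2676, 0.2195]
tool_rot: [0.896, 1.564, 0.802]
force: [-0.5, -0.2, 0.8]
grip_width: 0.0458
```

```bash
python3 -c "
from neck import *
show();im=save('scene','s42.png');necks('t42.png')
plan([.448,.067,.18],-.085,15)"
```

```text
t 73.5 p [ 0.5976 -0.2676  0.2195] phi -0.095 tilt [0.005 0.005] F [-0.5 -0.2  0.8] w 0.0458 q [ 0.33  0.59  0.01  1.54 -0.02  1.01  1.82]
blob [341 154  27  26 559] [354.2 166.4] shoulder z.06 [ 0.721 -0.081  0.062]
blob [246 304  33  34 832] [262.1 320.5] shoulder z.06 [0.448 0.069 0.062]
rows [[3, 21, -12, 0, 0, 0], [3, 21, -12, 0, 0, 0], [3, 21, -12, 0, 0, 0], [2, 21, -12, 0, 0, 0], [3, 21, -12, 0, 0, 0], [2, 21, -12, 0, 0, 0], [3, 21, -12, 0, 0, 0], [2, 21, -12, 0, 0, 0], [3, 21, -12, 0, 0, 0], [2, 22, -12, 0, 0, 0], [3, 21, -12, 0, 0, 0], [2, 22, -12, 0, 0, 0], [3, 21, -12, 0, 0, 0], [2, 22, -12, 0, 0, 0], [3, 21, -12, -0.01, 0, -0.01]]
end [0.4479 0.0666 0.18  ]
```

View pics/s42.png

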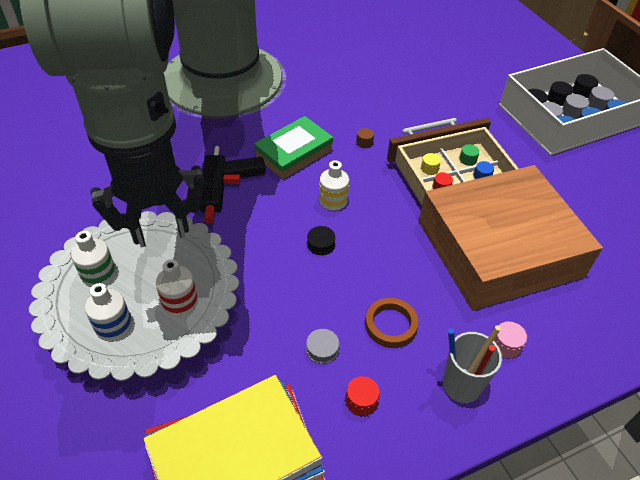

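Three bottles stand on the tray. The yellow one is next.

Call:
jog_arm --pt "0 10 -6 0 0 0" --pt "0 18 -10 0 0 0" --pt "2 26 -15 0 0 0" --pt "3 28 -16 0 0 0" --pt "3 28 -16 0 0 0" --pt "3 28 -16 0 0 0" --pt "4 28 -16 0 0 0" --pt "4 28 -16 0 0 0" --pt "4 28 -16 0 0 0" --pt "4 28 -16 0 0 0" --pt "4 26 -14 0 0 0" --pt "4 20 -11 0 0 0" --pt "3 12 -7 0 0 0" --pt "2 6 -3 0 0 0" --pt "0 2 -1 0 0 0" --pt "0 0 0 0 0 0" --pt "0 0 0 0 0 0"

```text
clock: 75.3
position: [0.4277, 0.0833, 0.1696]
tool_rot: [2.763, 1.555, 2.674]
force: [0.2, 0.3, -0.2]
grip_width: 0.0458
```

```bash
python3 -c "
from plan import *
show();save('wrist','w43.png')
print(proj(cam('wrist'),(.448,.067,.093)))
plan([.448,.067,.13],-.085,3)"
```

```text
t 75.3 p [0.4277 0.0833 0.1696] phi -0.089 tilt [-0.014  0.007] F [ 0.2  0.3 -0.2] w 0.0458 q [-0.26  0.34 -0.08  2.14  0.02  0.67  1.13]
[294.97548826 296.62628726]
rows [[13, -5, 7, 0, 0, 0], [13, -5, 8, 0, -0.01, 0], [13, -5, 7, 0, 0, -0.01]]
end [0.4479 0.0666 0.1303]
```

View pics/w43.png

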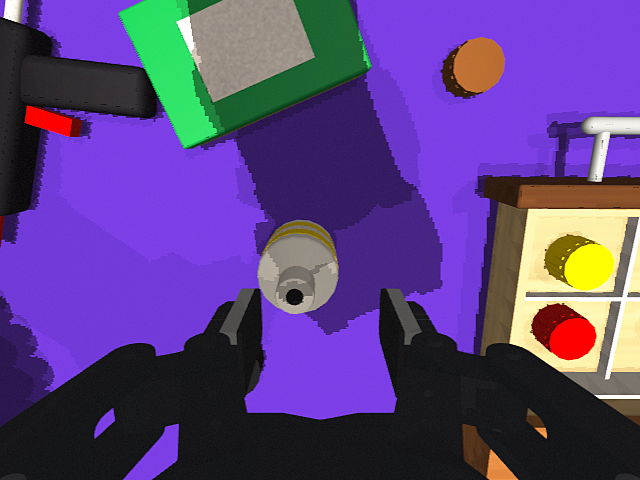

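Call:
jog_arm --pt "0 -5 6 0 -0.01 0" --pt "1 -7 8 0 -0.01 0" --pt "4 -3 4 0 0 0" --pt "9 0 1 0 0 0" --pt "12 0 0 0 0 0" --pt "12 0 0 0 0 0" --pt "12 0 0 0 0 0" --pt "11 0 0 0 0 0" --pt "8 0 0 0 0 0" --pt "4 0 0 0 0 0" --pt "0 0 0 0 0 0" --pt "0 0 0 0 0 0"

```text
clock: 76.55
position: [0.4483, 0.0625, 0.0896]
tool_rot: [0.677, 1.563, 0.583]
force: [0.0, 0.4, -0.0]
grip_width: 0.0458
```

```bash
python3 -c "
from plan import *
show();save('wrist','w44.png')
plan([.448,.067,.087],-.085,3)"
```

```text
t 76.55 p [0.4483 0.0625 0.0896] phi -0.095 tilt [0.007 0.004] F [ 0.   0.4 -0. ] w 0.0458 q [-0.23  0.51 -0.05  2.17  0.05  0.46  1.16]
rows [[1, 1, 0, 0, 0, 0], [1, 2, 0, 0, 0, 0], [1, 1, -1, -0.01, 0.01, -0.01]]
end [0.4478 0.0666 0.0867]
```

View pics/w44.png

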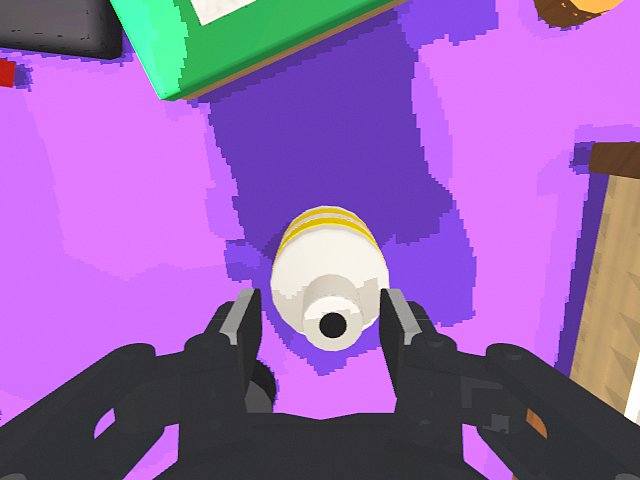

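Call:
jog_arm --pt "1 2 0 0 0 0" --pt "1 1 0 0 0 0" --pt "0 0 0 0 0 0"

```text
clock: 76.9
position: [0.4493, 0.066, 0.0884]
tool_rot: [0.607, 1.561, 0.512]
force: [1.2, -0.3, -0.3]
grip_width: 0.046
```

Call:
jog_arm --pt "0 0 0 0 0 0" --pt "0 0 0 0 0 0" --pt "0 0 0 0 0 0" --pt "0 0 0 0 0 0" --pt "0 0 0 0 0 0" --pt "0 0 0 0 0 0" --pt "0 0 0 0 0 0" --gripper 205 --newtons 25

```text
clock: 77.6
position: [0.4495, 0.0661, 0.0887]
tool_rot: [0.599, 1.56, 0.505]
force: [0.3, 1.1, 0.5]
grip_width: 0.0217
```

Call:
jog_arm --pt "-4 0 0 0 0 0" --pt "-8 0 0 0 0 0" --pt "-12 0 0 0 0 0" --pt "-15 0 0 0 0 0" --pt "-18 0 0 0 0 0" --pt "-18 0 0 0 0 0" --pt "-15 0 0 0 0 0" --pt "-12 0 0 0 0 0" --pt "-4 0 0 0 0 0" --pt "0 0 0 0 0 0"

```text
clock: 78.6
position: [0.4477, 0.0651, 0.2034]
tool_rot: [0.567, 1.559, 0.472]
force: [-0.8, -0.4, -1.2]
grip_width: 0.0221
```

```bash
python3 -c "
from neck import *
show();im=save('scene','s45.png')
plan([.495,-.268,.2],-.085,15)"
```

```text
t 78.6 p [0.4477 0.0651 0.2034] phi -0.095 tilt [0.01  0.005] F [-0.8 -0.4 -1.2] w 0.0221 q [-0.22  0.3  -0.06  2.08  0.02  0.75  1.18]
rows [[0, -22, 5, 0, 0, 0], [0, -22, 5, 0, 0, 0], [0, -22, 5, 0, 0, 0], [0, -22, 5, 0, 0, 0], [0, -22, 5, 0, 0, 0], [0, -22, 5, 0, 0, 0], [0, -22, 5, 0, 0, 0], [0, -22, 5, 0, 0, 0], [0, -22, 6, 0, 0, 0], [0, -22, 5, 0, 0, 0], [0, -21, 6, 0, 0, 0], [0, -22, 5, 0, 0, 0], [1, -21, 6, 0, 0, 0], [0, -22, 5, -0.01, 0, 0], [1, -21, 6, 0, 0.01, -0.01]]
end [ 0.4955 -0.2679  0.1998]
```

View pics/s45.png

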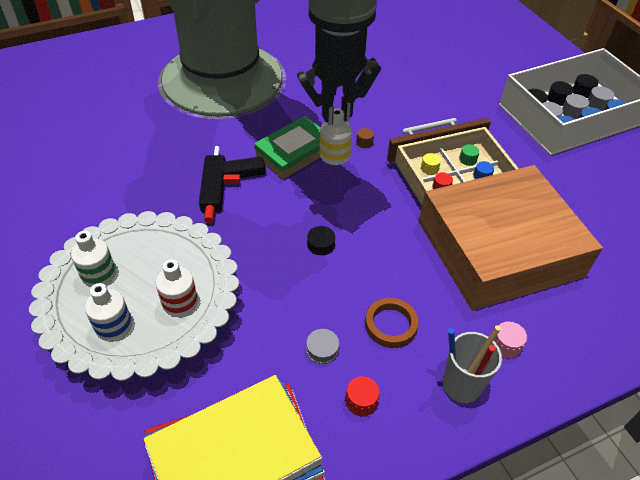

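Call:
jog_arm --pt "0 -8 2 0 0 0" --pt "0 -14 3 0 0 0" --pt "0 -20 5 0 0 0" --pt "0 -24 6 0 0 0" --pt "0 -26 6 0 0 0" --pt "0 -26 6 0 0 0" --pt "0 -26 6 0 0 0" --pt "0 -26 6 0 0 0" --pt "0 -26 6 0 0 0" --pt "0 -26 6 0 0 0" --pt "0 -26 6 0 0 0" --pt "0 -24 6 0 0 0" --pt "0 -18 5 0 0 0" --pt "0 -12 3 0 0 0" --pt "0 -6 2 0 0 0" --pt "0 -3 1 0 0 0" --pt "0 0 0 0 0 0" --pt "0 0 0 0 0 0"

```text
clock: 80.45
position: [0.4872, -0.2709, 0.1905]
tool_rot: [2.569, 1.56, 2.475]
force: [-0.3, 0.3, -0.7]
grip_width: 0.022
```

```bash
python3 -c "
from plan import *
show();im=save('scene','s46.png');cv2.imwrite('pics/s46c.png',cv2.resize(im[180:380,20:260,::-1],None,fx=3,fy=3))
plan([.495,-.267,.15],-.085,8)"
```

```text
t 80.45 p [ 0.4872 -0.2709  0.1905] phi -0.094 tilt [-0.008  0.007] F [-0.3  0.3 -0.7] w 0.022 q [ 0.37  0.48  0.04  1.83 -0.03  0.84  1.9 ]
rows [[5, 1, 1, 0, 0, 0], [5, 0, 1, 0, 0, 0], [5, 1, 1, 0, 0, 0], [5, 0, 1, 0, 0, 0], [5, 1, 1, 0, 0, 0], [5, 0, 1, 0, 0, 0], [5, 1, 1, 0, 0, 0], [5, 0, 1, -0.01, -0.01, -0.01]]
end [ 0.4952 -0.2673  0.1505]
```

View pics/s46c.png

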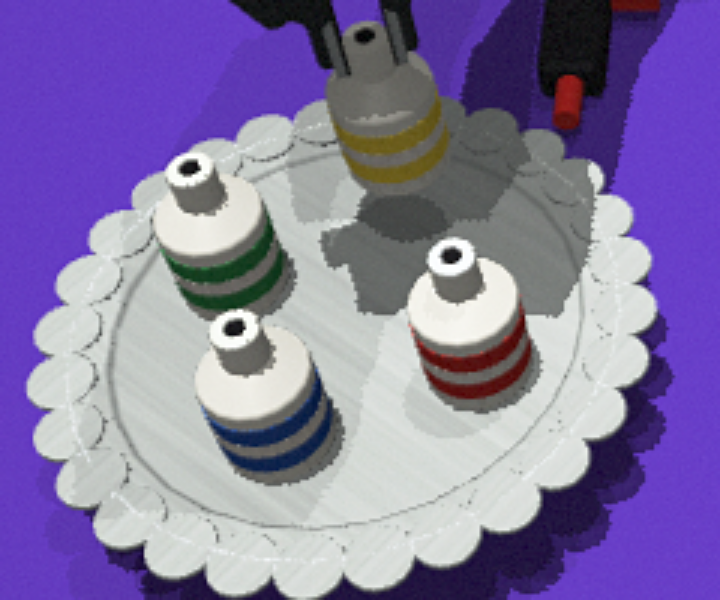

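Call:
jog_arm --pt "3 2 2 0 -0.01 -0.01" --pt "6 1 2 0 0 0" --pt "7 0 2 0 0 0" --pt "7 0 1 0 0 0" --pt "7 0 0 0 0 0" --pt "6 0 0 0 0 0" --pt "4 0 0 0 0 0" --pt "2 0 0 0 0 0" --pt "0 0 0 0 0 0" --pt "0 0 0 0 0 0"

```text
clock: 81.5
position: [0.4954, -0.2668, 0.1448]
tool_rot: [-1.185, 1.566, -1.277]
force: [0.3, 0.1, -1.8]
grip_width: 0.0219
```

```bash
python3 -c "
from plan import *
show()"
```

```text
t 81.5 p [ 0.4954 -0.2668  0.1448] phi -0.092 tilt [ 0.001 -0.005] F [ 0.3  0.1 -1.8] w 0.0219 q [ 0.36  0.55  0.04  1.86 -0.02  0.73  1.89]
```

Expected contact is at 0.1447, so it is there. I release.

Call:
jog_arm --pt "1 0 0 0 0 0" --pt "0 0 0 0 0 0"

```text
clock: 81.7
position: [0.4957, -0.2672, 0.1449]
tool_rot: [-1.002, 1.565, -1.094]
force: [-0.2, 0.4, -0.3]
grip_width: 0.0218
```

Call:
jog_arm --pt "0 0 0 0 0 0" --pt "0 0 0 0 0 0" --pt "0 0 0 0 0 0" --pt "0 0 0 0 0 0" --pt "-4 0 0 0 0 0" --pt "-10 0 0 0 0 0" --pt "-20 0 0 0 0 0" --pt "-20 0 0 0 0 0" --pt "-15 0 0 0 0 0" --pt "0 0 0 0 0 0" --gripper 118

```text
clock: 82.7
position: [0.4956, -0.2671, 0.2194]
tool_rot: [-0.91, 1.564, -1.003]
force: [-0.1, -0.2, -0.4]
grip_width: 0.046
```

```bash
python3 -c "
from neck import *
show();im=save('scene','s47.png');cv2.imwrite('pics/s47c.png',cv2.resize(im[180:380,20:260,::-1],None,fx=3,fy=3))
plan([.33,.318,.18],-.09,19)"
```

```text
t 82.7 p [ 0.4956 -0.2671  0.2194] phi -0.093 tilt [ 0.004 -0.006] F [-0.1 -0.2 -0.4] w 0.046 q [ 0.35  0.45  0.04  1.8  -0.02  0.89  1.88]
rows [[2, 30, -12, 0, 0, 0], [2, 30, -11, 0, 0, 0], [2, 30, -12, 0, 0, 0], [2, 30, -11, 0, 0, 0], [2, 30, -12, 0, 0, 0], [2, 30, -11, 0, 0, 0], [2, 30, -12, 0, 0, 0], [2, 30, -11, 0, 0, 0], [2, 30, -12, 0, 0, 0], [2, 30, -11, 0, 0, 0], [2, 30, -12, 0, 0, 0], [2, 30, -11, 0, 0, 0], [2, 30, -12, 0, 0, 0], [1, 30, -11, 0, 0, 0], [2, 29, -12, 0, 0, 0], [1, 30, -11, 0, 0, 0], [2, 29, -12, 0, 0, 0], [1, 30, -11, 0, 0, 0], [2, 29, -12, 0, 0, 0.01]]
end [0.3299 0.3177 0.1798]
```

View pics/s47c.png

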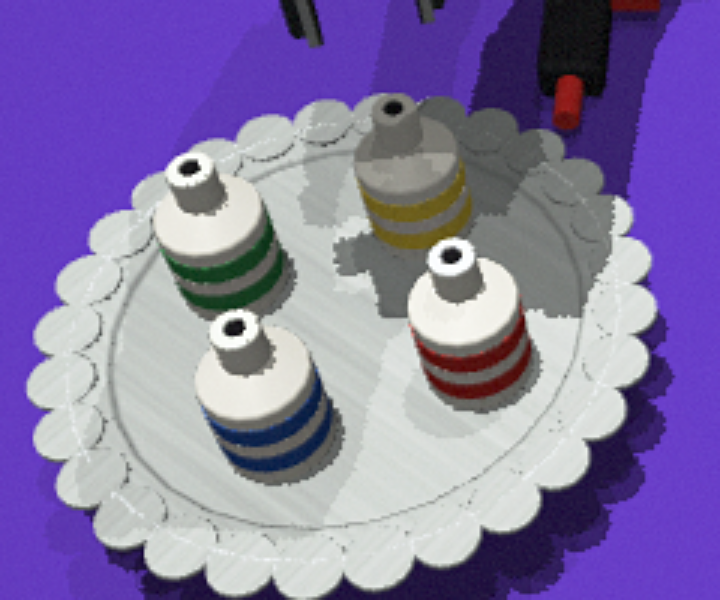

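All four bottles stand on the flat. Now to the front of the handle with shut fingers, to push the drawer.

Call:
jog_arm --pt "0 10 -4 0 0 0" --pt "0 20 -8 0 0 0" --pt "0 30 -12 0 0 0" --pt "0 32 -12 0 0 0" --pt "0 32 -12 0 0 0" --pt "0 32 -12 0 0 0" --pt "0 32 -12 0 0 0" --pt "0 32 -12 0 0 0" --pt "0 32 -12 0 0 0" --pt "0 32 -12 0 0 0" --pt "0 32 -12 0 0 0" --pt "0 32 -12 0 0 0" --pt "0 32 -12 0 0 0" --pt "0 32 -12 0 0 0" --pt "0 30 -12 0 0 0" --pt "0 22 -8 0 0 0" --pt "0 12 -4 0 0 0" --pt "0 0 0 0 0 0" --pt "0 0 0 0 0 0" --gripper 255

```text
clock: 84.65
position: [0.3371, 0.2478, 0.2071]
tool_rot: [-2.477, 1.556, -2.562]
force: [1.2, -0.4, 0.3]
grip_width: 0.0003
```

```bash
python3 -c "
from plan import *
show()
plan([.33,.318,.15],-.09,6)"
```

```text
t 84.65 p [0.3371 0.2478 0.2071] phi -0.085 tilt [-0.013 -0.008] F [ 1.2 -0.4  0.3] w 0.0003 q [-0.59  0.26 -0.22  2.13  0.08  0.77  0.63]
rows [[9, 12, -2, 0, 0, 0], [10, 12, -2, 0, 0, 0], [9, 11, -2, 0, 0, 0], [10, 12, -2, 0, 0, 0], [9, 11, -2, 0, -0.01, 0], [10, 12, -2, 0, 0, 0.01]]
end [0.3305 0.3181 0.1495]
```

Call:
jog_arm --pt "4 10 -2 0 -0.01 0.01" --pt "8 14 -2 0 0 0" --pt "10 14 -2 0 0 0" --pt "10 14 -2 0 0 0" --pt "10 9 -1 0 0 0" --pt "10 4 0 0 0 0" --pt "6 0 0 0 0 0" --pt "0 0 0 0 0 0" --pt "0 0 0 0 0 0"

```text
clock: 85.55
position: [0.3339, 0.3126, 0.1444]
tool_rot: [1.341, 1.569, 1.248]
force: [-0.2, -0.4, 0.2]
grip_width: -0.0001
```

```bash
python3 -c "
from plan import *
show();save('wrist','w48.png');save('top','t48.png')
C=cam('wrist');print(proj(C,(.374,.318,.044)))
plan([.332,.318,.045],-.09,10)"
```

```text
t 85.55 p [0.3339 0.3126 0.1444] phi -0.092 tilt [0.    0.001] F [-0.2 -0.4  0.2] w -0.0001 q [-0.71  0.42 -0.21  2.11  0.14  0.63  0.45]
[334.41601343 305.31096046]
rows [[10, 0, 0, 0, 0, 0], [10, 1, 0, 0, 0, 0], [10, 0, 0, 0, 0, 0], [10, 1, 0, 0, 0, 0], [10, 0, 0, 0, 0, 0], [10, 1, -1, 0, 0, 0], [10, 0, 0, 0, 0, 0], [10, 1, -1, 0, 0, 0], [10, 0, 0, 0, 0, 0], [10, 1, -1, 0, 0, 0]]
end [0.3315 0.3181 0.0447]
```

View pics/t48.png

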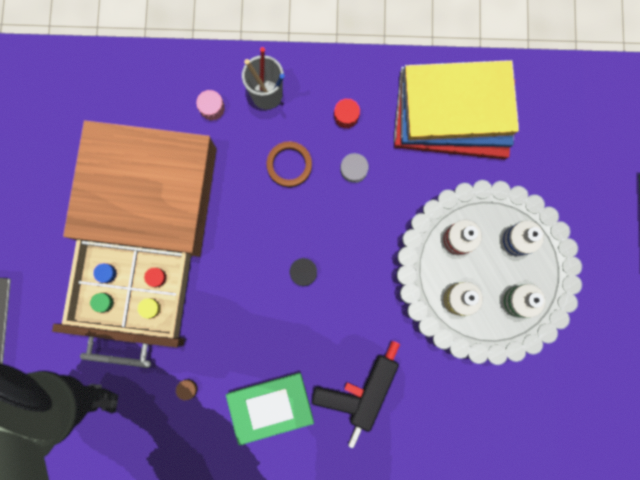

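View pics/w48.png

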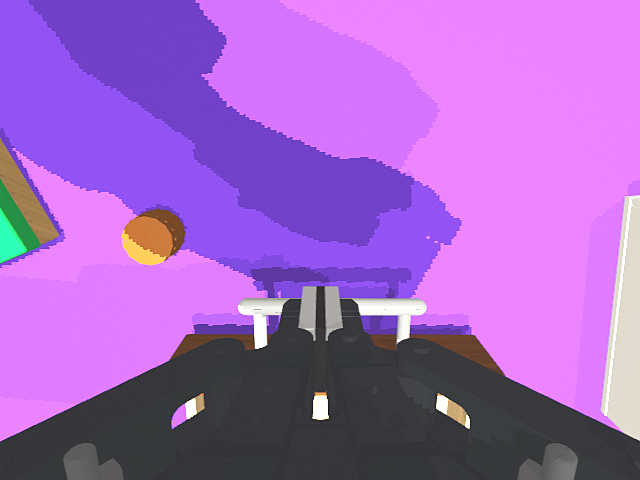

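Call:
jog_arm --pt "5 1 0 0 0 0" --pt "10 1 0 0 0 0" --pt "12 1 0 0 0 0" --pt "12 1 0 0 0 0" --pt "12 1 0 0 0 0" --pt "12 0 0 0 0 0" --pt "12 0 0 0 0 0" --pt "10 0 0 0 0 0" --pt "7 0 0 0 0 0" --pt "3 0 0 0 0 0" --pt "0 0 0 0 0 0"

```text
clock: 86.75
position: [0.334, 0.3177, 0.0403]
tool_rot: [1.803, 1.57, 1.711]
force: [-0.1, 0.0, 0.2]
grip_width: -0.0001
```

```bash
python3 -c "
from plan import *
show()"
```

```text
t 86.75 p [0.334  0.3177 0.0403] phi -0.092 tilt [-0.     0.001] F [-0.1  0.   0.2] w -0.0001 q [-0.78  0.62 -0.14  2.15  0.22  0.38  0.37]
```

Call:
jog_arm --pt "0 0 5 0 0 0" --pt "0 0 5 0 0 0" --pt "0 0 5 0 0 0" --pt "0 0 4 0 0 0" --pt "0 0 4 0 0 0" --pt "0 0 4 0 0 0" --pt "0 0 5 0 0 0" --pt "0 0 6 0 0 0" --pt "0 0 8 0 0 0" --pt "0 0 8 0 0 0" --pt "0 0 8 0 0 0" --pt "0 0 8 0 0 0" --pt "0 0 8 0 0 0" --pt "0 0 8 0 0 0" --pt "0 0 8 0 0 0" --pt "0 0 8 0 0 0" --pt "0 0 8 0 0 0" --pt "0 0 8 0 0 0" --pt "0 0 6 0 0 0"

```text
clock: 88.65
position: [0.4692, 0.3053, 0.0417]
tool_rot: [1.258, 1.568, 1.165]
force: [-1.9, 0.3, 1.2]
grip_width: -0.0001
```

```bash
python3 -c "
from plan import *
show();im=save('scene','s49.png');cv2.imwrite('pics/s49c.png',cv2.resize(im[80:280,380:620,::-1],None,fx=3,fy=3))"
```

```text
t 88.65 p [0.4692 0.3053 0.0417] phi -0.093 tilt [0.001 0.003] F [-1.9  0.3  1.2] w -0.0001 q [-0.55  0.71 -0.18  1.9   0.23  0.55  0.59]
```

View pics/s49c.png

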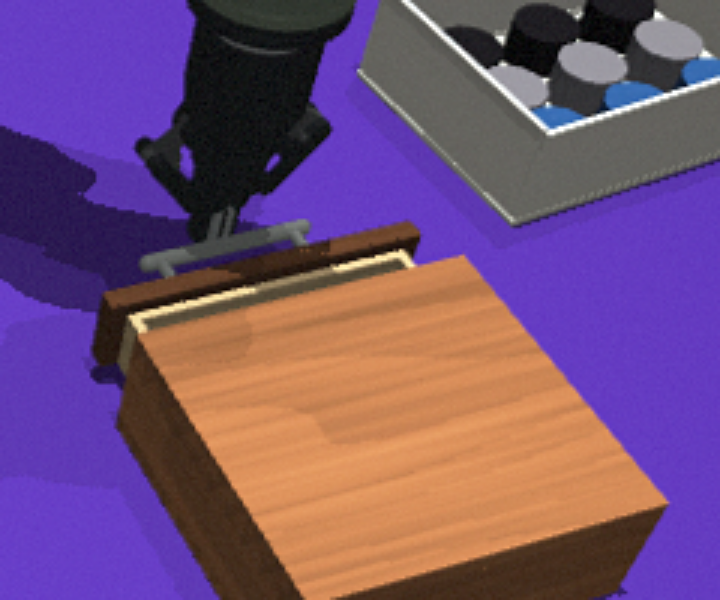

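Call:
jog_arm --pt "0 0 5 0 0 0" --pt "0 0 5 0 0 0" --pt "0 0 5 0 0 0" --pt "0 0 5 0 0 0" --pt "0 0 5 0 0 0" --pt "0 0 4 0 0 0" --pt "0 0 3 0 0 0"

```text
clock: 89.4
position: [0.5039, 0.3018, 0.0417]
tool_rot: [1.272, 1.568, 1.179]
force: [-8.7, 0.0, 2.8]
grip_width: -0.0004
```

Call:
jog_arm --pt "0 0 2 0 0 0" --pt "0 0 2 0 0 0" --pt "0 0 2 0 0 0"

```text
clock: 89.7
position: [0.504, 0.302, 0.0411]
tool_rot: [-2.994, 1.561, -3.084]
force: [-14.6, -0.8, 9.2]
grip_width: -0.0
```

Call:
jog_arm --pt "0 0 -5 0 0 0" --pt "0 0 -10 0 0 0" --pt "0 0 -12 0 0 0" --pt "0 0 -12 0 0 0" --pt "-5 0 -5 0 0 0" --pt "-15 0 0 0 0 0" --pt "-25 0 0 0 0 0" --pt "-30 0 0 0 0 0" --pt "-30 0 0 0 0 0" --pt "-20 0 0 0 0 0" --pt "-10 0 -10 0 0 0" --pt "0 0 -20 0 0 0" --pt "0 0 -20 0 0 0" --pt "0 0 0 0 0 0" --pt "0 0 0 0 0 0"

```text
clock: 91.2
position: [0.4053, 0.311, 0.1911]
tool_rot: [2.597, 1.566, 2.507]
force: [-0.3, -0.8, -0.6]
grip_width: 0.0001
```

```bash
python3 -c "
from plan import *
show();save('top','t50.png');im=save('scene','s50.png');C=cam('top')
print([(q['p'],q['location'],back(C,q['location'],.044)) for q in nets.pinpoint('top','chest_drawer0_handle')[:2]])"
```

```text
t 91.2 p [0.4053 0.311  0.1911] phi -0.09 tilt [-0.004  0.003] F [-0.3 -0.8 -0.6] w 0.0001 q [-0.56  0.42 -0.26  1.94  0.14  0.8   0.58]
[(0.77, [133.6, 275.1], array([0.51995556, 0.29764917, 0.044     ]))]
```

View pics/t50.png

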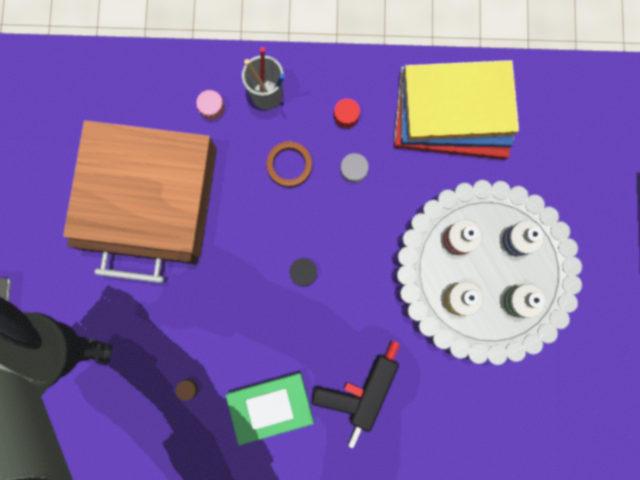

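View pics/s50.png

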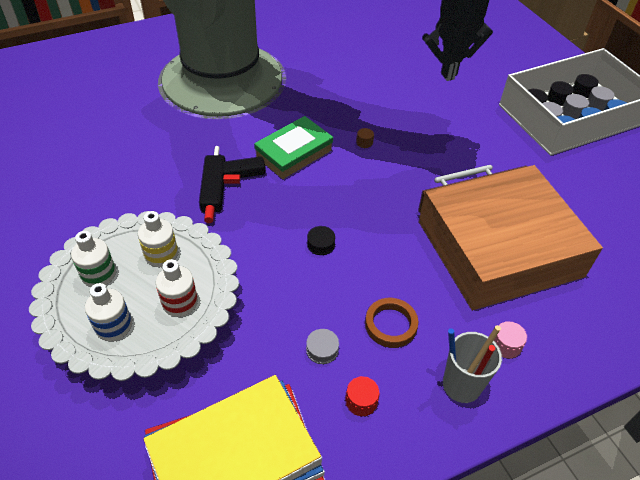

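The drawer is flush and shut, the four bottles are upright on the flat of the tray, and the bystanders haven't moved. I'm handing it in.

```bash
python3 -c "
from h import *
print(bot.job_done(), observe()['clock'])"
```

```text
the job is handed in; nothing more can be done
the job is handed in; nothing more can be done
```

The job is handed in at about 91 s of the 210 s allowed. The cell reports no verdict, but every check I made passed.

I pulled the drawer open to its stop. I then lifted the red, blue, green and yellow caps off their bottles and stood one in each compartment. The four open bottles went onto the silver tray by the neck, and I pushed the drawer shut by its bar.

- **Caps:** in the last look before closing, all four stood closed end up, with the ribs between them. With the drawer shut they can no longer be seen, so I couldn't check them after the push. It was slow, at about 0.1 m/s or less.
- **Drawer:** the front looks flush. The handle moved about 147 mm of the 149 mm travel by the camera, within the 8 mm allowed. The push ended firmly on the stop, at about 15 N.
- **Bottles:** all four are upright on the flat, about 72 mm from the tray's centre. The wrist force stayed within a few newtons during each set-down.
- **Other things:** the spools and tape did not visibly move. I saw no bottle get knocked aside during the run. The larger red lid, the pink lid and the brown cap were left alone.

Nothing disagreed by more than 2–3 mm, and that was between the top camera and the wrist camera. I followed the wrist camera.

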